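# Reassemble the strip cutter's blade row on its axle

## Robot

A 6-joint arm with a two-finger parallel gripper is mounted at the origin on the work surface. World frame = base frame: x ahead of the robot, y to its left, z up, the work surface at z = 0. Lengths are in m, angles in rad, forces in N, time in s.
With the tool pointing down it reaches from about 0.25 to 0.725 m from the base axis. Payload 4 kg.
Tool frame: the origin (TCP) lies on the centre line of the jaws, within the pads' length; the fingertips stand 19 mm ahead of it and the grasp point (between the pads) is the TCP; z points along the fingers, y is the direction in which the jaws open and shut (so a half turn about z gives the same grasp; the last joint's range is limited). The gripper opens to 85 mm and grips with 20 to 120 N. Pads are 22 mm wide; open, the fingers measure 114 mm over their backs; the gripper's body (76 mm by 85 mm) begins 54 mm behind the grasp point. The pads swing forward as they close: fully open they stand 13 mm farther back than shut.
Start: joints at [-1.316, 0.241, 0.005, 1.335, 0, 1.571], TCP at [0.126, -0.484, 0.229] pointing down, gripper open.
Joint ranges: [-2.72, 2.72], [-1.05, 1.87], [-1.09, 1.28], [-1.99, 2.15], [-1.42, 1.44], [-3.14, 3.14]. Speed limits (rad/s): [2.79, 2.79, 3.14, 3.14, 3.14, 3.14].

## Interface

Orientations are given as a unit quaternion [x, y, z, w].
In Python, from workcell import bot gives the robot as it stands. The module is installed in compiled form; this text tells all that it offers.
- The arm moves only by the shell command python3 -m handwheel 'ROWS' [OPENING]. ROWS is JSON, a list of rows, each an object of numbers: "dx", "dy", "dz": the shift along the tool's x, y, z as a fraction of full scale; "ax", "ay", "az": the turn, a rotation vector about the tool's x, y, z as a fraction of full scale. In form: [{"dx": .., "dy": .., "dz": .., "ax": .., "ay": .., "az": ..}, ...]. A call has 1 to 12 rows; each row shifts and turns the commanded pose from where the row before left it, along the tool's axes as they then stand; what a row does not reach is not made up. Full scale, the value 1, is 2.5 cm for a shift and 0.15 rad for a turn. A row lasts 1/10 s, in which the tool goes at most 50 mm and 8.59 degrees, less where a joint would pass 70% of its speed; a pose out of reach is approached as far as the arm can. A call with a number of a shift or a turn outside -1 to 1 is refused whole. A call with a gripper value outside its range is refused whole. OPENING is the gripper's target within -1 to 1 (fully open at 1, half-way at 0, shut at -1), set as the call begins (- or left out, the last holds). The fingers move at their own pace and stop on an object; the grip force is fixed at half the most. Time passes only in rows, so rows that do not move let the fingers close. It gives the time, the measured TCP pose, the force and the opening at its end, in the units of the state.
- bot.get_obs(): the state, without advancing time (a new reading comes with each control period).
- bot.camera(name): name is "side" or "top" or "wrist"; returns a dict with "img" (384x512x3 uint8, red, green, blue), "intrinsics" (3x3 intrinsics, pixels), "dist_coeffs" ([k1, k2, p1, p2, k3] as OpenCV has them; the pictures are not rectified), "eye" and "rotation" of the camera in the world. Camera axes: x right, y down, z forward; pixel columns grow to the right and rows downward; lengths in m; the calibration is good to about 2 mm. A picture is of the moment at which its call begins. There is no depth.
- bot.job_done(): hands the job in, once; it reports no verdict.
Trained networks look in a picture, given as the dict that the camera call returned (one of the last four; its "shot" number tells which), for a name from the list of things; names that differ only in an ending like _2 or _b are one class to them, and where a whole thing is asked for, a point or a joint stands for the part that bears it (a point fixed in the world has none). Each returns a list of dicts, best first, with "confidence" (0 to 1); they miss things now and then, are a little off and sometimes report something else, mostly with a low value. They report only what shows in the picture. A call takes as long as a camera call. They do not tell look-alikes from the thing itself.
- bot.trace(thing, picture): "region" (384x512 bool, what is visible of it) and "rect" ([centre column, centre row, width, height] in pixels, round what is visible of it).
The state is a dict: "clock": time; "joint_pos": joint angles; "joint_vel": joint speeds; "tau": joint torques, N m; "eef_pos": TCP position; "tool_rot": TCP orientation; "ft_force": force on the tool from outside, world axes, zero at the start; "ft_torque": the same for the moment, N m; "grip_width": finger opening in m.
Only numpy, scipy, OpenCV 4.12 (cv2) and the standard library are available. Lean on these libraries where they do the work, as an engineer would, in place of code of your own. Each camera call takes 0.05 s, during which the arm holds its last target.

## Task

After washing-up, put the dough strip cutter together again: stand every white blade carrier on the counter in the channel of the vise, in a row with their holes in line, then wind the crank until the jaw's sprung plate clamps the row firmly against the fixed cheek. Then thread the axle through the fixed cheek's hole, all the carriers and the jaw, until its head is fully home against the cheek, and leave everything clamped; do not disturb the shaker, the pan or the scraper.

Things in the scene. Friction and masses are not known exactly. Their poses are not given: they have to be found in the camera images.
- vise: Fixed assembly vise, bed 55 mm wide. Origin: on the counter under the inner face of the fixed cheek; y runs along the bed from the fixed cheek to the crank, z up. Fixed steel cheek: y -12 to 0 mm, 75 mm high. Bed floor 30 mm above the counter, y -12 to 190. Grey gear housing: y 190 to 274, 64 mm wide, 60 mm high, crank on top. The sliding jaw (75 mm high) stands between
- bed_mid (a point): Middle of the channel floor (vise x 0, y 75 mm, 30 mm above the counter). The channel is open at the top, 39 mm wide (x) between two rails 8 mm high and 8 mm thick, and runs along the vise's y from the fixed cheek to the jaw
- bed_hole (a point): Centre of the outer mouth of the 15 mm square hole through the fixed cheek along y (vise x 0, y -12 mm, 52 mm above the counter). Jaw and plate have the same hole in line. Outside the cheek, at y -42 to -12, is a ledge 48 mm wide, 44.5 mm above the counter, where the axle's head comes to sit
- plate_face (a point): Centre of the hole in the front face of the jaw's sprung plate (dark steel, 38 x 42 mm), which presses on the carriers. Free channel length = its distance along the vise's y from the fixed cheek's inner face (the vise origin), 153 to 158 mm at the start. Jaw and plate together are 26 mm thick, with free space behind
- plate (a joint): Compression of the sprung plate into the jaw, m: 0 free, 0.006 fully in; 2.5 N per mm. It goes in only once the row is nipped between plate and fixed cheek (pushing loose carriers along gives under 0.001), so it shows how firmly the row is clamped: firm is about half its travel or more
- crank (a joint): Crank angle, rad, about a vertical axis at vise x 0, y 235 mm. Grows clockwise seen from above, which closes the jaw 30 mm per turn, up to 3 turns; turning back opens it. Starts at 0 to 1. Takes about 3 N at the knob, 5 N when clamping, and stays where it is left
- knob_mid (a point): Middle of the crank's upright round black knob: 22 mm across, from 72 to 115 mm above the counter (this point at 98 mm), 45 mm from the crank's axis; it spins freely on its pin. At crank angle 0 it lies from the axis half-way between the vise's +x and +y
- axle: Steel axle: round rod, 10 mm diameter, 175 mm long, last 15 mm tapered, with a black upright grip head. Origin: on the rod's axis at the shoulder between rod and head; y runs along the rod to its tip, z up. Head: y -24 to 0 mm, 20 mm wide (x), up to 35 mm above the axis, to be gripped across its width, on a foot plate 44 mm wide, 5 mm thick, its top level with the axis. Lies level. 0.12 kg
- axle_tip (a point): The tapered tip of the axle, on its axis, 175 mm from the shoulder
- carrier0: Blade carrier: upright white block, 36 mm wide (x), 22 thick (y), 44 high, with a 15 mm square hole through along y, centre 22 mm up, and a steel disc blade standing out of the top to 57 mm. Origin: centre of the underside. Half a turn makes no difference. Stands in the channel with its width across it (1.5 mm play each side). 0.08 kg. May be absent: there are 4 to 6
- carrier0_hole (a point): Centre of the hole of carrier0, 22 mm above its foot
- carrier1: Another blade carrier, the same as carrier0. May be absent: there are 4 to 6
- carrier1_hole (a point): Centre of the hole of carrier1, 22 mm above its foot
- carrier2: Another blade carrier, the same as carrier0. May be absent: there are 4 to 6
- carrier2_hole (a point): Centre of the hole of carrier2, 22 mm above its foot
- carrier3: Another blade carrier, the same as carrier0. May be absent: there are 4 to 6
- carrier3_hole (a point): Centre of the hole of carrier3, 22 mm above its foot
- carrier4: Another blade carrier, the same as carrier0. May be absent: there are 4 to 6
- carrier4_hole (a point): Centre of the hole of carrier4, 22 mm above its foot
- carrier5: Another blade carrier, the same as carrier0. May be absent: there are 4 to 6
- carrier5_hole (a point): Centre of the hole of carrier5, 22 mm above its foot
- shaker: Bystander: steel spice shaker, 56 mm diameter, 100 mm tall; origin under its centre. Leave it alone
- pan: Bystander: empty steel topping pan 160 x 110 x 65 mm; origin under its centre. Leave it alone
- scraper: Bystander: flat steel dough scraper with a wooden grip bar, 84 x 124 mm, lying on the counter; leave it alone
Things that resemble listed ones, but are neither listed nor needed, are in the scene too. What is shaped like the axle but blue, pink or turquoise is not meant.

How it is judged:
On the way, in this order (a step that is already met when the one before it is completed fails the run):
1. every carrier stands in the channel of the vise (x of carrier0_hole in the frame of vise between -0.004 and 0.004 m and y of carrier0_hole in the frame of vise between 0 and 0.165 m and z of carrier0_hole in the frame of vise between 0.047 and 0.056 m and angle between each of carrier0, carrier1, carrier2, carrier3, carrier4, carrier5's own z axis and vertical below 0.1 rad and x of carrier1_hole in the frame of vise between -0.004 and 0.004 m and y of carrier1_hole in the frame of vise between 0 and 0.165 m and z of carrier1_hole in the frame of vise between 0.047 and 0.056 m and x of carrier2_hole in the frame of vise between -0.004 and 0.004 m and y of carrier2_hole in the frame of vise between 0 and 0.165 m and z of carrier2_hole in the frame of vise between 0.047 and 0.056 m and x of carrier3_hole in the frame of vise between -0.004 and 0.004 m and y of carrier3_hole in the frame of vise between 0 and 0.165 m and z of carrier3_hole in the frame of vise between 0.047 and 0.056 m and x of carrier4_hole in the frame of vise between -0.004 and 0.004 m and y of carrier4_hole in the frame of vise between 0 and 0.165 m and z of carrier4_hole in the frame of vise between 0.047 and 0.056 m and x of carrier5_hole in the frame of vise between -0.004 and 0.004 m and y of carrier5_hole in the frame of vise between 0 and 0.165 m and z of carrier5_hole in the frame of vise between 0.047 and 0.056 m), for 0.2 s.
2. the jaw clamps the row of carriers (plate pressed in by more than 2 mm) (all of step 1 and value of joint plate above 0.002 m), for 0.3 s.
3. the axle runs through the cheek and all the carriers, head home (x of carrier0_hole in the frame of axle between -0.0045 and 0.0045 m and z of carrier0_hole in the frame of axle between -0.0045 and 0.0045 m and y of carrier0_hole in the frame of axle between 0.012 and 0.165 m and x of carrier1_hole in the frame of axle between -0.0045 and 0.0045 m and z of carrier1_hole in the frame of axle between -0.0045 and 0.0045 m and y of carrier1_hole in the frame of axle between 0.012 and 0.165 m and x of carrier2_hole in the frame of axle between -0.0045 and 0.0045 m and z of carrier2_hole in the frame of axle between -0.0045 and 0.0045 m and y of carrier2_hole in the frame of axle between 0.012 and 0.165 m and x of carrier3_hole in the frame of axle between -0.0045 and 0.0045 m and z of carrier3_hole in the frame of axle between -0.0045 and 0.0045 m and y of carrier3_hole in the frame of axle between 0.012 and 0.165 m and x of carrier4_hole in the frame of axle between -0.0045 and 0.0045 m and z of carrier4_hole in the frame of axle between -0.0045 and 0.0045 m and y of carrier4_hole in the frame of axle between 0.012 and 0.165 m and x of carrier5_hole in the frame of axle between -0.0045 and 0.0045 m and z of carrier5_hole in the frame of axle between -0.0045 and 0.0045 m and y of carrier5_hole in the frame of axle between 0.012 and 0.165 m and y of axle in the frame of vise between -0.017 and -0.009 m and angle between the y axis of axle and the y axis of vise, either way round below 0.05 rad and x of axle_tip in the frame of vise between -0.005 and 0.005 m), for 0.2 s.
At the end, for the whole second after the job is handed in: Every carrier stands in the channel (within 4 mm of its middle line), clamped with the plate pressed in over 2 mm; the axle runs through every carrier (within 4.5 mm of hole centre), its shoulder within 5 mm of the fixed cheek; all at rest (all of step 2 and all of step 3 and linear speed of each of carrier0, carrier1, carrier2, carrier3, carrier4, carrier5, axle below 0.02 m/s); the robot touches nothing.
It fails at once if the shaker is pushed more than 3 cm (distance of shaker from where it was at the start of the episode above 0.03 m).
It fails at once if the pan is pushed more than 3 cm (distance of pan from where it was at the start of the episode above 0.03 m).
It fails at once if the scraper is pushed more than 3 cm (distance of scraper from where it was at the start of the episode above 0.03 m).
Of carrier0, carrier1, carrier2, carrier3, carrier4, carrier5 only 4 to 6 are there at a start; the rules pass over those that are not, and their reading is None.
At some moment in a run one of carrier0, carrier1, carrier2, carrier3, carrier4, carrier5, axle may be knocked a few centimetres aside while the robot is not near it.
It also fails if it takes over 200 s, if anything falls off the work surface, if the arm or the gripper's body presses on something with over 40 N, if the wrist force passes 120 N, or if a joint passes its speed limit or range.

## Working session

There is one attempt and no reset: what is moved stays moved. The work goes in short steps, Python scripts to look and compute and a shell command to move; the robot and the scene stay as the last step left them, time stands still between calls to the robot, and variables do not carry over. Pictures are saved under pics/ and viewed, and the job is handed in when it is done.

```bash
mkdir -p pics; ls; cat > h.py <<'E'
import numpy as np, cv2
from workcell import bot
def snap(n,f):
    p=bot.camera(n); cv2.imwrite(f'pics/{f}.png',cv2.cvtColor(p['img'],cv2.COLOR_RGB2BGR)); return p
def ray(p,uv):
    q=cv2.undistortPoints(np.array([[uv]],float),np.array(p['intrinsics']),np.array(p['dist_coeffs']))[0,0]
    d=np.array(p['rotation'])@np.array([q[0],q[1],1]); return np.array(p['eye']),d
def atz(p,uv,z):
    e,d=ray(p,uv); return e+d*(z-e[2])/d[2]
def proj(p,X):
    R=np.array(p['rotation']); t=-R.T@np.array(p['eye'])
    return cv2.projectPoints(np.array(X,float).reshape(-1,3),cv2.Rodrigues(R.T)[0],t,np.array(p['intrinsics']),np.array(p['dist_coeffs']))[0][:,0]
def up(a,f,s=None,box=None):
    im=cv2.cvtColor(a['img'],cv2.COLOR_RGB2BGR)
    if box: im=im[box[1]:box[3],box[0]:box[2]]
    k=min(800/im.shape[1],600/im.shape[0]); cv2.imwrite(f'pics/{f}.png',cv2.resize(im,None,fx=k,fy=k,interpolation=cv2.INTER_CUBIC)); return k
E
python3 - <<'E'
from h import *
for n in ['top','side','wrist']:
    p=bot.camera(n); up(p,n+'0'); print(n,np.round(p['eye'],3),np.round(p['rotation'],3).tolist(),np.round(p['intrinsics'],1).tolist(),p['dist_coeffs'])
print(bot.get_obs())
E
```

```text
pics
top [0.392 0.042 1.231] [0.716, -0.696, 0.036, -0.034] [[391.4, 0.0, 257.6], [0.0, 391.4, 191.7], [0.0, 0.0, 1.0]] [-0.03018631  0.          0.          0.          0.        ]
side [ 0.318 -0.78   0.593] [0.871, -0.103, 0.044, -0.478] [[380.3, 0.0, 251.2], [0.0, 380.3, 193.3], [0.0, 0.0, 1.0]] [-0.02847795  0.          0.          0.          0.        ]
wrist [ 0.191 -0.466  0.374] [0.784, -0.606, -0.084, 0.107] [[271.3, 0.0, 256.7], [0.0, 271.3, 195.6], [0.0, 0.0, 1.0]] [-0.01183823  0.          0.          0.          0.        ]
{'clock': 0.15, 'joint_pos': array([-1.31600348e+00,  2.41245548e-01,  4.06068023e-03,  1.33520107e+00,
       -1.73548439e-05,  1.57079503e+00]), 'joint_vel': array([ 0.00013772, -0.00324731,  0.00363103, -0.00023793, -0.00052642,
       -0.00036591]), 'tau': array([ 4.58384545e-05, -3.72634399e+01,  2.52638805e+01,  1.23461479e-02,
       -1.00188512e-05, -2.66562836e-06]), 'eef_pos': array([ 0.12589879, -0.48340394,  0.22822496]), 'tool_rot': array([ 9.91895649e-01,  1.27052708e-01, -1.09588064e-04, -7.87260216e-04]), 'ft_force': array([-0.66801376, -0.65787699, -0.35141396]), 'ft_torque': array([ 0.02018248, -0.01520713,  0.00531479]), 'grip_width': 0.08538800017857584}
```

View pics/top0.png

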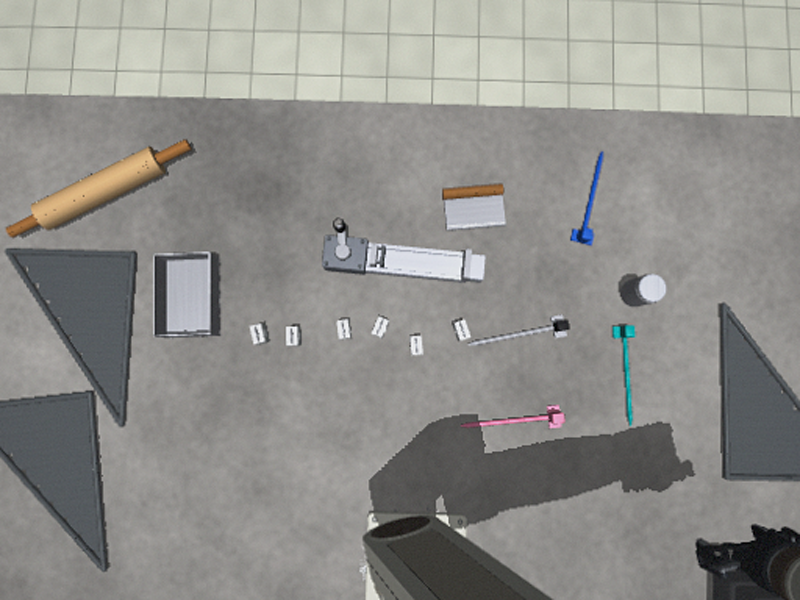

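View pics/side0.png

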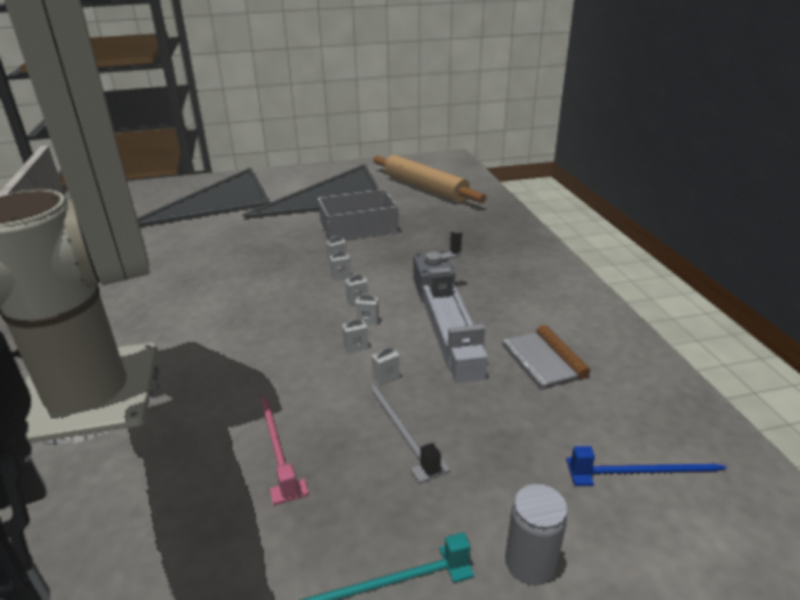

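View pics/wrist0.png

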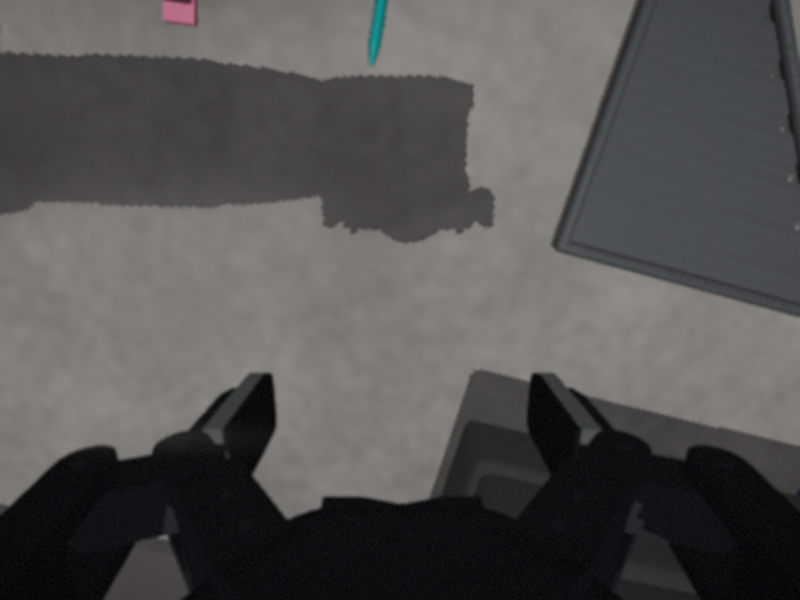

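```bash
python3 - <<'E'
from h import *
p=bot.camera('top'); up(p,'topc',box=(130,120,390,290))
for n in ['vise','carrier0','axle','shaker','pan','scraper','crank','plate']:
    r=bot.trace(n,p)
    for k in r[:8]:
        print(n,round(k['confidence'],2),np.round(k['rect'],1),[round(v,1) for v in atz(p,k['rect'][:2],0)*1000] )
        m=k['region'].astype(np.uint8); c=cv2.minAreaRect(np.argwhere(m)[:,::-1].astype(np.float32)); print('   ',np.round(c[0],1),np.round(c[1],1),round(c[2],1))
E
```

```text
Traceback (most recent call last):
  File "h.py", line 9, in atz
    e,d=ray(p,uv); return e+d*(z-e[2])/d[2]
        ~~~^^^^^^
  File "h.py", line 7, in ray
    d=np.array(p['rotation'])@np.array([q[0],q[1],1]); return np.array(p['eye']),d
      ~~~~~~~~~~~~~~~~~~~~~~~^~~~~~~~~~~~~~~~~~~~~~~~
ValueError: matmul: Input operand 1 has a mismatch in its core dimension 0, with gufunc signature (n?,k),(k,m?)->(n?,m?) (size 3 is different from 4)
```

View pics/topc.png

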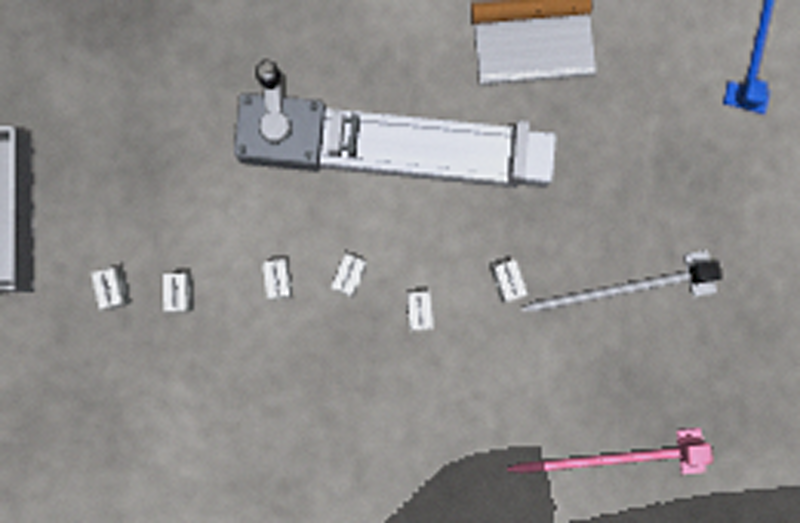

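```bash
python3 - <<'E'
s=open('h.py').read()
s=s.replace("import numpy as np, cv2","import numpy as np, cv2\nfrom scipy.spatial.transform import Rotation as Ro\ndef RM(p): return Ro.from_quat(p['rotation']).as_matrix()").replace("np.array(p['rotation'])","RM(p)")
open('h.py','w').write(s)
E
python3 - <<'E'
from h import *
p=bot.camera('top')
np.set_printoptions(suppress=True)
for n in ['vise','carrier0','axle','shaker','pan','scraper','crank','plate']:
    r=bot.trace(n,p)
    for k in r[:8]:
        m=k['region'].astype(np.uint8); c=cv2.minAreaRect(np.argwhere(m)[:,::-1].astype(np.float32)); 
        bx=cv2.boxPoints(c); z={'carrier0':.044,'vise':.06}.get(n,0)
        W=[atz(p,b,z)[:2] for b in bx]; e0=W[1]-W[0]; e1=W[2]-W[1]
        L=e0 if np.linalg.norm(e0)>np.linalg.norm(e1) else e1
        print(n,round(k['confidence'],2),np.round(k['rect'],1),'ctr',np.round(np.mean(W,0)*1000,1),'sz',np.round([np.linalg.norm(e0)*1000,np.linalg.norm(e1)*1000],1),'ang',round(np.degrees(np.arctan2(L[1],L[0])),1))
E
```

```text
vise 0.87 [260.2 162.4 106.5  38.4] ctr [597.5  40.7] sz [ 97.1 316.1] ang -94.8
carrier0 0.7 [164.7 213.5  10.8  12.8] ctr [436.3 317.3] sz [33.5 36.4] ang -177.2
carrier0 0.6 [266.1 222.   10.1  12.4] ctr [420.9  10.4] sz [27.3 36.2] ang -178.6
carrier0 0.52 [219.8 212.1   8.6  13.7] ctr [450.1 153.8] sz [21.3 30.3] ang -177.9
carrier0 0.48 [242.6 209.6  11.   13. ] ctr [456.1  82.9] sz [36.6 23.1] ang -24.7
carrier0 0.46 [296.6 211.4  12.7  14.2] ctr [454.5 -75. ] sz [27.  36.4] ang -160.5
axle 0.83 [401.7 239.6  12.2  63.5] ctr [ 377.5 -407.1] sz [ 41.5 193.9] ang 179.6
axle 0.78 [340.5 208.2  50.8  14.8] ctr [ 448.1 -217.9] sz [164.6  43.7] ang -68.6
axle 0.76 [374.1 130.7  14.1  51.4] ctr [ 723.1 -330.5] sz [167.3  46.7] ang -5.6
axle 0.61 [328.4 266.9  62.9  13.9] ctr [ 287.6 -189. ] sz [193.8  37. ] ang -88.5
shaker 0.83 [412.5 185.2  29.3  22.8] ctr [ 548.4 -447.4] sz [92.8 59. ] ang -72.6
pan 0.56 [117.5 187.7  45.   55.3] ctr [512.8 481.5] sz [136.8 172.9] ang -174.8
pan 0.47 [296.3 212.7   5.6   9.7] ctr [455.9 -79.7] sz [25.2 31.5] ang -179.0
pan 0.24 [302.8 132.6  40.7  32. ] ctr [ 710.4 -100.5] sz [123.7  89.9] ang -82.4
crank 0.59 [218.9 157.3  10.8  17. ] ctr [627.7 166.1] sz [25.6 58.3] ang -177.9
```

```bash
python3 -m handwheel '[{"dx":0.87,"dy":-0.52},{"dx":0.87,"dy":-0.52},{"dx":0.87,"dy":-0.52},{"dx":0.87,"dy":-0.52},{"dx":0.87,"dy":-0.52},{"dx":0.87,"dy":-0.52},{"dx":0.87,"dy":-0.52},{"dx":0.87,"dy":-0.52},{"dx":0.87,"dy":-0.52},{"dx":0.87,"dy":-0.52},{"dx":0.87,"dy":-0.52},{"dx":0.87,"dy":-0.52}]'
python3 -m handwheel '[{"dx":0.87,"dy":-0.52},{"dx":0.87,"dy":-0.52},{"dx":0.87,"dy":-0.52},{"dx":0.87,"dy":-0.52},{"dx":0.87,"dy":-0.52},{"dx":0.87,"dy":-0.52},{"dx":0.87,"dy":-0.52},{"dx":0.87,"dy":-0.52},{"dx":0.87,"dy":-0.52},{"dx":0.87,"dy":-0.52},{"dx":0.87,"dy":-0.52},{"dx":0.87,"dy":-0.52}]'
python3 -m handwheel '[{"az":-1},{"az":-1},{"az":-1},{"az":-1},{"az":-1},{"az":-1},{"az":-1},{"az":-1},{"az":-0.2},{"az":0}]'
python3 - <<'E'
from h import *
p=bot.camera('wrist'); up(p,'w1'); p=bot.camera('top'); up(p,'t1'); o=bot.get_obs(); print(o['eef_pos'],o['tool_rot'],o['joint_pos'])
E
```

```text
[ 0.12602499 -0.48388182  0.22893348] [9.91896663e-01 1.27047261e-01 9.99560846e-06 4.85900749e-05] [-1.31601531e+00  2.40553950e-01  5.01042157e-03  1.33515387e+00
  7.48295486e-06  1.57079425e+00]invalid input
invalid input
invalid input
```

View pics/w1.png

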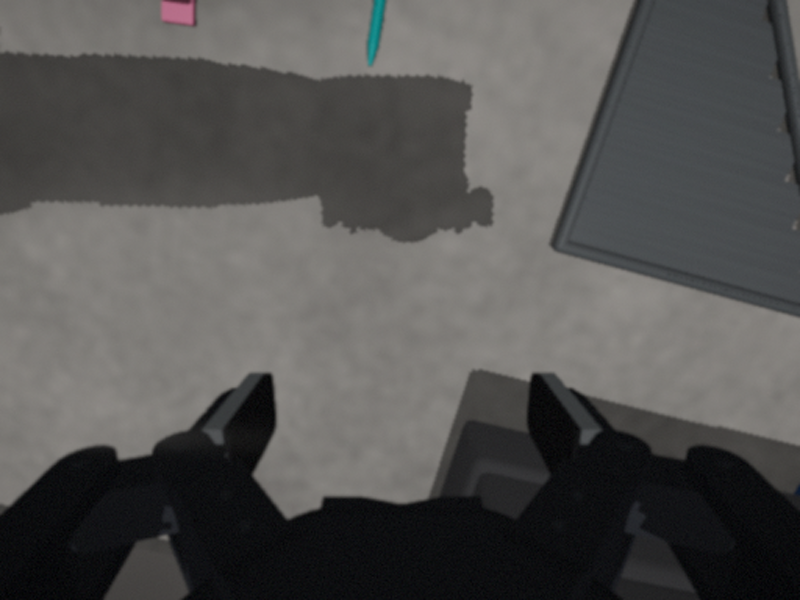

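```bash
python3 -m handwheel '[{"dx":0.87,"dy":-0.52,"dz":0,"ax":0,"ay":0,"az":0}]'
```

```text
clock: 0.95
eef_pos: [0.1428, -0.4672, 0.2288]
tool_rot: [0.992, 0.125, -0.0, 0.001]
ft_force: [1.4, 0.6, 0.9]
grip_width: 0.0861
```

```bash
python3 -m handwheel '[{"dx":1,"dy":-0.6,"dz":0,"ax":0,"ay":0,"az":0},{"dx":1,"dy":-0.6,"dz":0,"ax":0,"ay":0,"az":0},{"dx":1,"dy":-0.6,"dz":0,"ax":0,"ay":0,"az":0},{"dx":1,"dy":-0.6,"dz":0,"ax":0,"ay":0,"az":0},{"dx":1,"dy":-0.6,"dz":0,"ax":0,"ay":0,"az":0},{"dx":1,"dy":-0.6,"dz":0,"ax":0,"ay":0,"az":0},{"dx":1,"dy":-0.6,"dz":0,"ax":0,"ay":0,"az":0},{"dx":1,"dy":-0.6,"dz":0,"ax":0,"ay":0,"az":0},{"dx":1,"dy":-0.6,"dz":0,"ax":0,"ay":0,"az":0},{"dx":1,"dy":-0.6,"dz":0,"ax":0,"ay":0,"az":0}]'
python3 -m handwheel '[{"dx":1,"dy":-0.6,"dz":0,"ax":0,"ay":0,"az":0},{"dx":1,"dy":-0.6,"dz":0,"ax":0,"ay":0,"az":0},{"dx":1,"dy":-0.6,"dz":0,"ax":0,"ay":0,"az":0},{"dx":1,"dy":-0.6,"dz":0,"ax":0,"ay":0,"az":0},{"dx":1,"dy":-0.6,"dz":0,"ax":0,"ay":0,"az":0},{"dx":1,"dy":-0.6,"dz":0,"ax":0,"ay":0,"az":0},{"dx":1,"dy":-0.6,"dz":0,"ax":0,"ay":0,"az":0},{"dx":1,"dy":-0.6,"dz":0,"ax":0,"ay":0,"az":0},{"dx":1,"dy":-0.6,"dz":0,"ax":0,"ay":0,"az":0},{"dx":1,"dy":-0.6,"dz":0,"ax":0,"ay":0,"az":0}]'
python3 -m handwheel '[{"dx":0,"dy":0,"dz":0,"ax":0,"ay":0,"az":-1},{"dx":0,"dy":0,"dz":0,"ax":0,"ay":0,"az":-1},{"dx":0,"dy":0,"dz":0,"ax":0,"ay":0,"az":-1},{"dx":0,"dy":0,"dz":0,"ax":0,"ay":0,"az":-1},{"dx":0,"dy":0,"dz":0,"ax":0,"ay":0,"az":-1},{"dx":0,"dy":0,"dz":0,"ax":0,"ay":0,"az":-1},{"dx":0,"dy":0,"dz":0,"ax":0,"ay":0,"az":-1},{"dx":0,"dy":0,"dz":0,"ax":0,"ay":0,"az":-1},{"dx":0,"dy":0,"dz":0,"ax":0,"ay":0,"az":-0.2},{"dx":0,"dy":0,"dz":0,"ax":0,"ay":0,"az":0}]'
python3 - <<'E'
from h import *
p=bot.camera('wrist'); up(p,'w2'); o=bot.get_obs(); print(o['eef_pos'],o['tool_rot'],o['joint_pos'])
E
```

```text
clock: 1.95
eef_pos: [0.3487, -0.2567, 0.2291]
tool_rot: [0.992, 0.127, 0.0, 0.0]
ft_force: [0.4, -0.9, 0.4]
grip_width: 0.0852
clock: 2.95
eef_pos: [0.5528, -0.0485, 0.2289]
tool_rot: [0.992, 0.127, 0.0, 0.0]
ft_force: [-0.6, -0.7, 0.2]
grip_width: 0.0854
clock: 3.95
eef_pos: [0.552, -0.0494, 0.2289]
tool_rot: [0.738, 0.675, -0.0, -0.0]
ft_force: [-0.4, -0.4, -0.1]
grip_width: 0.0853
[ 0.5520379  -0.04944556  0.2288854 ] [ 7.37654527e-01  6.75178345e-01 -9.40125895e-06 -2.44001373e-05] [-8.93412658e-02  3.49126456e-01  1.53963292e-01  1.37568187e+00
  1.90324776e-05  1.56983849e+00]
```

View pics/w2.png

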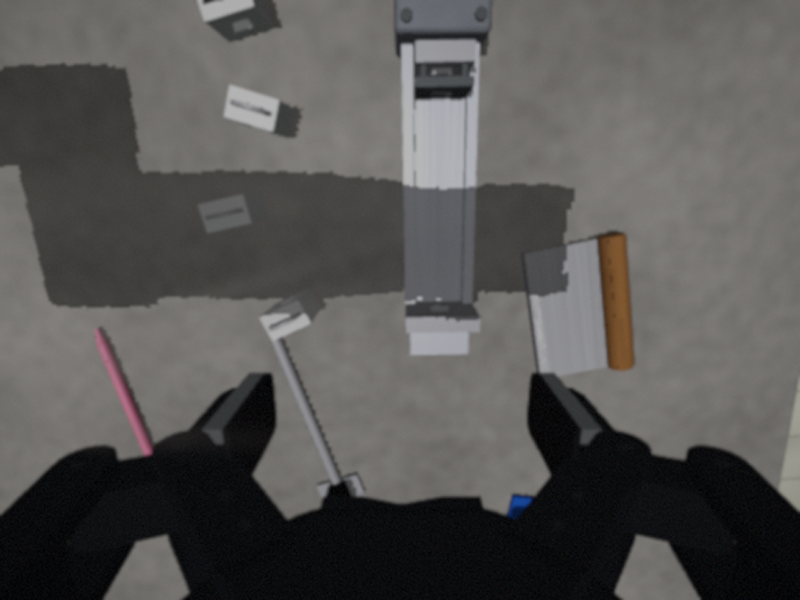

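```bash
python3 - <<'E'
from h import *
import pickle
p=bot.camera('wrist'); pickle.dump(p,open('w.pkl','wb')); print(up(p,'w2a',box=(240,0,330,67)),up(p,'w2b',box=(240,170,330,237)))
E
```

```text
8.88888888888889 8.88888888888889
```

View pics/w2a.png

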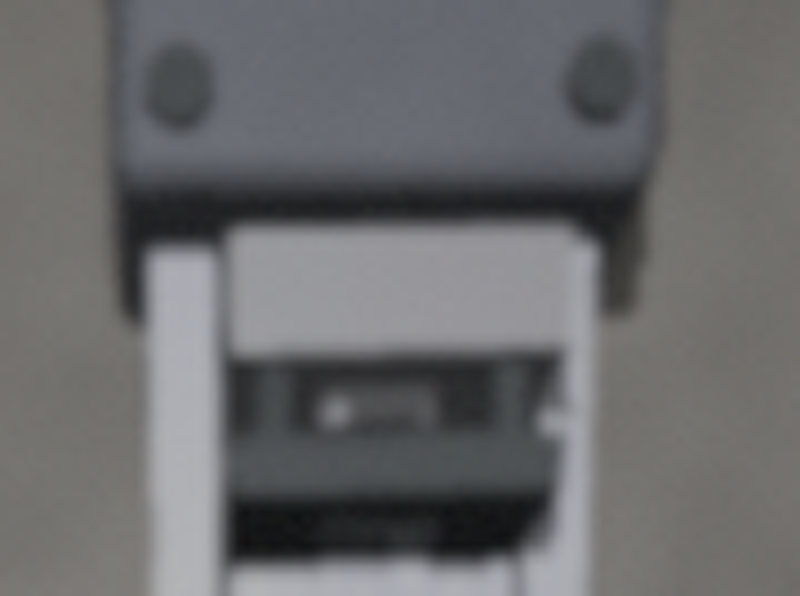

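View pics/w2b.png

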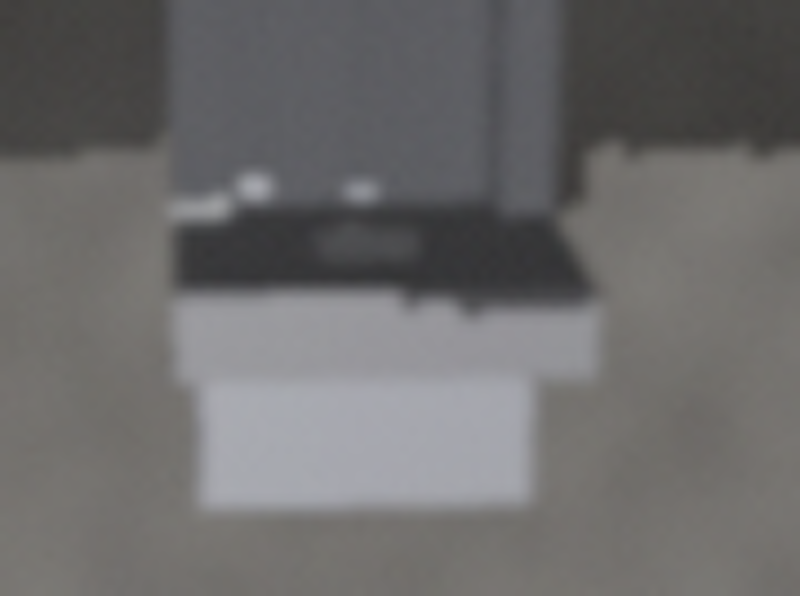

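```bash
cat > vf.py <<'E'
from h import *
import pickle
from scipy.optimize import least_squares
p=pickle.load(open('w.pkl','rb'))
s=8.8889
B=lambda u,v:(240+u/s-.5+.06,170+v/s-.5+.06); A=lambda u,v:(240+u/s-.44,v/s-.44)
pts=[((-27.5,0,75),B(172,292)),((27.5,0,75),B(600,297)),((-27.5,-12,75),B(180,384)),((27.5,-12,75),B(598,378)),((-24,-42,44.5),B(203,506)),((24,-42,44.5),B(532,503)),((-32,190,60),A(118,182)),((32,190,60),A(655,182))]
lin=[(-27.5,A(148,250)),(-27.5,A(152,590)),(27.5,A(598,250)),(27.5,A(590,590)),(-27.5,B(169,100)),(27.5,B(560,150))]
def T(q,P):
    P=np.array(P,float)/1000; c,s_=np.cos(q[2]),np.sin(q[2])
    return np.c_[q[0]+c*P[:,0]-s_*P[:,1],q[1]+s_*P[:,0]+c*P[:,1],P[:,2]]
def res(q):
    r=(proj(p,T(q,[a for a,_ in pts]))-np.array([b for _,b in pts])).ravel().tolist()
    for x,uv in lin:
        L=proj(p,T(q,[(x,10,38),(x,180,38)])); 
        t=(uv[1]-L[0,1])/(L[1,1]-L[0,1]); r.append(L[0,0]+t*(L[1,0]-L[0,0])-uv[0])
    return np.array(r)
if __name__=='__main__':
    o=least_squares(res,[.6,-.05,-.08],x_scale=[.01,.01,.01]); print(o.x,np.degrees(o.x[2])); print(np.round(o.fun,1))
    q=o.x
    for uv in [A(235,497),A(555,497)]:
        W=atz(p,uv,.073)-[q[0],q[1],0]; c,s_=np.cos(q[2]),np.sin(q[2]); print('plate',[c*W[0]+s_*W[1],-s_*W[0]+c*W[1]])
E
python3 vf.py; python3 - <<'E'
from h import *
import pickle
p=pickle.load(open('w.pkl','rb')); print(p['eye'],RM(p))
E
```

```text
[ 0.57947832 -0.07547233 -0.07116463] -4.077433216645498
[ 0.5  0.3 -0.1 -1.1 -0.3 -0.3 -0.2 -0.4 -0.  -0.  -0.3 -0.3 -0.7  1.3
  1.3  0.1  0.3  0.5 -0.4 -0.6  0.4 -0.5]
plate [np.float64(-0.018489343703694414), np.float64(0.15504406411719976)]
plate [np.float64(0.01794462712042387), np.float64(0.15443922755374115)]
[0.5573101  0.0188371  0.37475954] [[ 9.96063074e-01 -8.51821666e-02 -2.45428367e-02]
 [-8.86448696e-02 -9.59171052e-01 -2.68575835e-01]
 [-6.62907016e-04  2.69694068e-01 -9.62945829e-01]]
```

```bash
cat > car.py <<'E'
from h import *
def find(p,z=.044,amin=40,amax=400,roi=None,th=170):
    g=p['img'].astype(int); m=((g.min(2)>th)&(g.max(2)-g.min(2)<30)).astype(np.uint8)
    k=4; g8=cv2.resize(p['img'],None,fx=k,fy=k,interpolation=cv2.INTER_CUBIC).astype(int)
    m=((g8.min(2)>th)&(g8.max(2)-g8.min(2)<30)).astype(np.uint8)
    m=cv2.morphologyEx(m,cv2.MORPH_CLOSE,np.ones((9,9)))
    n,l,st,c=cv2.connectedComponentsWithStats(m)
    out=[]
    for i in range(1,n):
        q=np.argwhere(l==i)[:,::-1].astype(np.float32)
        r=cv2.minAreaRect(q); b=(cv2.boxPoints(r)+.5)/k-.5
        W=np.array([atz(p,x,z)[:2] for x in b]); e0=W[1]-W[0]; e1=W[2]-W[1]; 
        d=sorted([np.linalg.norm(e0)*1e3,np.linalg.norm(e1)*1e3]); L=e0 if np.linalg.norm(e0)>np.linalg.norm(e1) else e1
        if 14<d[0]<32 and 27<d[1]<46: 
            a=np.degrees(np.arctan2(L[1],L[0])); a=(a+90)%180-90
            out.append((np.round(W.mean(0)*1e3,1).tolist(),np.round(d,1).tolist(),round(a,1),np.round(b.mean(0),1).tolist()))
    return out
if __name__=='__main__':
    for n in ['top','wrist']:
        p=bot.camera(n); print(n)
        for o in find(p): print(o)
    for th in (90,): 
        print('dark'); 
E
python3 car.py
```

```text
top
([454.9, 82.7], [25.0, 37.0], np.float64(-19.9), [243.0, 209.10000610351562])
([449.5, 154.8], [22.9, 36.4], np.float64(9.5), [219.10000610351562, 210.1999969482422])
([435.5, 321.7], [22.9, 37.0], np.float64(16.4), [164.0, 213.1999969482422])
([433.2, 254.0], [22.0, 36.4], np.float64(2.5), [186.1999969482422, 214.60000610351562])
wrist
([453.9, 83.4], [20.6, 35.8], np.float64(-21.5), [160.1999969482422, 68.80000305175781])
dark
```

```bash
cat > go.py <<'E'
import sys
from h import *
# go.py w x y z yawdeg   | go.py v vx vy z dyaw  (vise frame, mm; yaw relative to aligned)
V=np.array([.5795,-.0755]); VY=-4.08
def v2w(x,y):
    c,s=np.cos(np.radians(VY)),np.sin(np.radians(VY)); return V+np.array([c*x-s*y,s*x+c*y])/1e3
def w2v(x,y):
    c,s=np.cos(np.radians(VY)),np.sin(np.radians(VY)); d=(np.array([x,y])-V)*1e3; return np.array([c*d[0]+s*d[1],-s*d[0]+c*d[1]])
def plan(x,y,z,yaw):
    o=bot.get_obs(); R=Ro.from_quat(o['tool_rot']).as_matrix(); cur=np.degrees(np.arctan2(R[1,0],R[0,0]))
    d=(yaw-cur+180)%360-180
    T=np.array([[np.cos(np.radians(yaw)),np.sin(np.radians(yaw)),0],[np.sin(np.radians(yaw)),-np.cos(np.radians(yaw)),0],[0,0,-1]]).T
    e=T.T@np.eye(3)@(np.array([x,y,z])-o['eef_pos']) if False else T.T@(np.array([x,y,z])-o['eef_pos'])
    print('clock',round(o['clock'],1),'tcp',np.round(o['eef_pos']*1e3,1),'vise',np.round(w2v(*o['eef_pos'][:2]),1),'yaw',round(cur,1),'tilt',np.round(R[:,2],3),'| az',round(np.radians(-d)/.15,2),'dx dy dz',np.round(e/.025,2))
if __name__=='__main__':
    a=list(map(float,sys.argv[2:]))
    if sys.argv[1]=='v':
        w=v2w(a[0],a[1]); plan(w[0],w[1],a[2]/1e3,90+VY+a[3])
    else: plan(a[0]/1e3,a[1]/1e3,a[2]/1e3,a[3])
E
python3 go.py w 454.5 83.2 130 69.3
```

```text
clock 4.2 tcp [552.  -49.5 228.9] vise [-29.2  24. ] yaw 85.0 tilt [ 0. -0. -1.] | az 1.83 dx dy dz [ 3.59 -5.53  3.96]
```

```bash
python3 -m handwheel '[{"dx":0,"dy":0,"dz":0,"ax":0,"ay":0,"az":0.92},{"dx":0,"dy":0,"dz":0,"ax":0,"ay":0,"az":0.91},{"dx":0.6,"dy":-0.92,"dz":0.66,"ax":0,"ay":0,"az":0},{"dx":0.6,"dy":-0.92,"dz":0.66,"ax":0,"ay":0,"az":0},{"dx":0.6,"dy":-0.92,"dz":0.66,"ax":0,"ay":0,"az":0},{"dx":0.6,"dy":-0.92,"dz":0.66,"ax":0,"ay":0,"az":0},{"dx":0.6,"dy":-0.92,"dz":0.66,"ax":0,"ay":0,"az":0},{"dx":0.6,"dy":-0.92,"dz":0.66,"ax":0,"ay":0,"az":0},{"dx":0,"dy":0,"dz":0,"ax":0,"ay":0,"az":0}]' 1
python3 go.py w 454.5 83.2 32 69.3
python3 - <<'E'
from car import *
p=bot.camera('wrist'); up(p,'w3'); print(find(p))
E
```

```text
clock: 5.05
eef_pos: [0.4507, 0.0849, 0.1277]
tool_rot: [0.822, 0.57, -0.003, -0.002]
ft_force: [-0.6, 0.2, -0.2]
grip_width: 0.0854
clock 5.0 tcp [450.7  84.9 127.7] vise [-139.9  150.8] yaw 69.5 tilt [-0.006 -0.    -1.   ] | az 0.02 dx dy dz [-0.01  0.17  3.83]
[([432.3, 252.7], [20.2, 34.6], np.float64(1.0), [155.8000030517578, 3.700000047683716]), ([448.5, 154.1], [21.8, 35.5], np.float64(9.4), [226.5, 124.5]), ([420.9, 10.6], [21.5, 36.5], np.float64(6.9), [256.29998779296875, 279.0])]
```

View pics/w3.png

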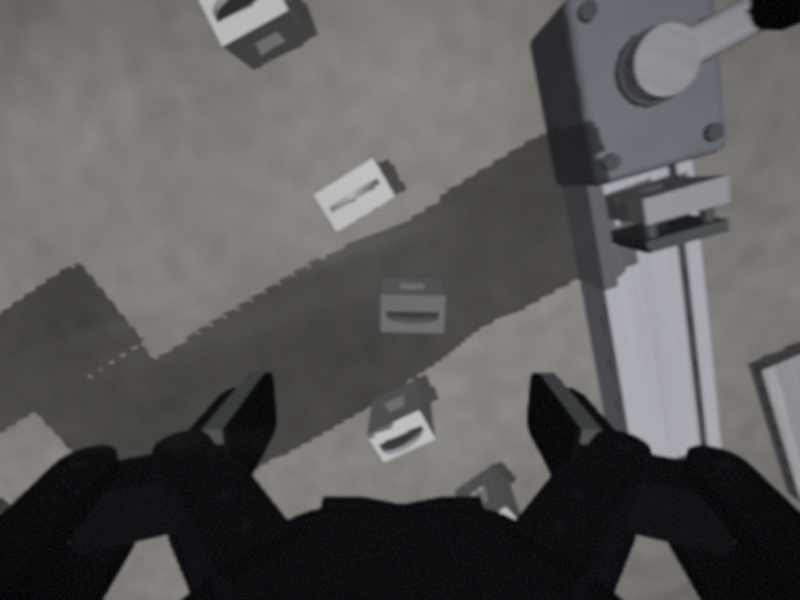

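```bash
python3 -m handwheel '[{"dx":0,"dy":0.17,"dz":0.64,"ax":0,"ay":0,"az":0},{"dx":0,"dy":0,"dz":0.64,"ax":0,"ay":0,"az":0},{"dx":0,"dy":0,"dz":0.64,"ax":0,"ay":0,"az":0},{"dx":0,"dy":0,"dz":0.64,"ax":0,"ay":0,"az":0},{"dx":0,"dy":0,"dz":0.64,"ax":0,"ay":0,"az":0},{"dx":0,"dy":0,"dz":0.64,"ax":0,"ay":0,"az":0},{"dx":0,"dy":0,"dz":0,"ax":0,"ay":0,"az":0}]' 1
python3 -m handwheel '[{"dx":0,"dy":0,"dz":0,"ax":0,"ay":0,"az":0},{"dx":0,"dy":0,"dz":0,"ax":0,"ay":0,"az":0},{"dx":0,"dy":0,"dz":0,"ax":0,"ay":0,"az":0},{"dx":0,"dy":0,"dz":0,"ax":0,"ay":0,"az":0},{"dx":0,"dy":0,"dz":0,"ax":0,"ay":0,"az":0},{"dx":0,"dy":0,"dz":0,"ax":0,"ay":0,"az":0}]' -1
python3 go.py w 454.5 83.2 32 69.3
python3 - <<'E'
from car import *
p=bot.camera('wrist'); up(p,'w4')
E
```

```text
clock: 5.8
eef_pos: [0.4583, 0.081, 0.0328]
tool_rot: [0.823, 0.568, -0.001, -0.0]
ft_force: [0.2, -0.4, -0.6]
grip_width: 0.0852
clock: 6.4
eef_pos: [0.4595, 0.0821, 0.0351]
tool_rot: [0.822, 0.569, 0.001, 0.001]
ft_force: [-0.7, -0.2, 5.0]
grip_width: 0.0341
clock 6.4 tcp [459.5  82.1  35.1] vise [-130.9  148.6] yaw 69.3 tilt [ 0.002  0.    -1.   ] | az 0.01 dx dy dz [-0.03 -0.2   0.13]
```

View pics/w4.png

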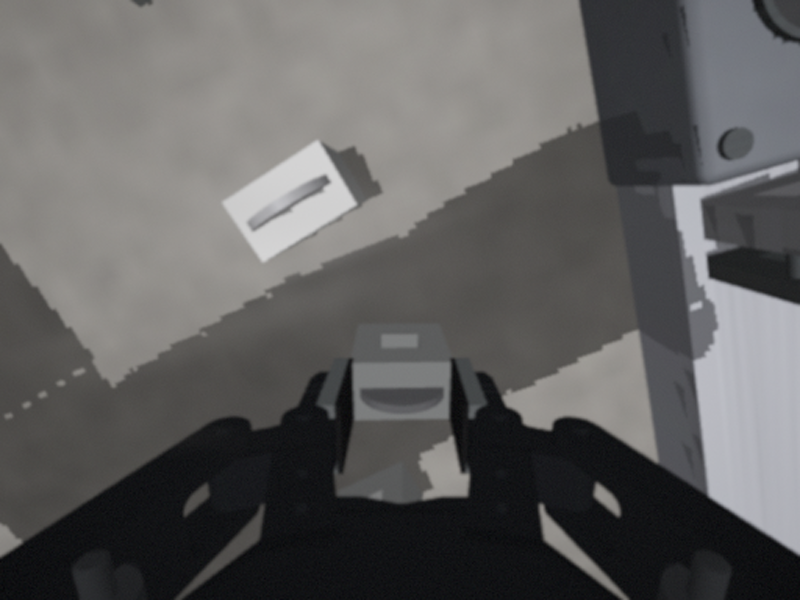

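```bash
python3 - <<'E'
from go import *
p=bot.camera('wrist'); o=bot.get_obs(); print(o['grip_width'],o['ft_force'],o['eef_pos'])
R=Ro.from_quat(o['tool_rot']).as_matrix()
for uv in [(355,362),(450,362),(355,420),(452,420)]:
    w=atz(p,np.array(uv)/1.5625-.18,.044); print(np.round(w*1e3,1),'tool',np.round(R.T@(w-o['eef_pos'])*1e3,1))
E
```

```text
0.03410743729909985 [-1.3057599   0.07371846  4.86602779] [0.45953669 0.08211207 0.03517057]
[446.9  97.   44. ] tool [  9.5 -17.1  -8.9]
[477.9  85.3  44. ] tool [ 9.5 16.1 -8.8]
[438.2  76.   44. ] tool [-13.2 -17.8  -8.9]
[471.2  63.5  44. ] tool [-13.3  17.5  -8.8]
```

```bash
python3 -m handwheel '[{"dx":0,"dy":0,"dz":-0.5,"ax":0,"ay":0,"az":0},{"dx":0,"dy":0,"dz":-1,"ax":0,"ay":0,"az":0},{"dx":0,"dy":0,"dz":-1,"ax":0,"ay":0,"az":0},{"dx":0,"dy":0,"dz":-1,"ax":0,"ay":0,"az":0},{"dx":0,"dy":0,"dz":-1,"ax":0,"ay":0,"az":0},{"dx":0,"dy":0,"dz":-0.5,"ax":0,"ay":0,"az":0},{"dx":0,"dy":0,"dz":0,"ax":0,"ay":0,"az":-0.95},{"dx":0,"dy":0,"dz":0,"ax":0,"ay":0,"az":-0.95},{"dx":0,"dy":0,"dz":0,"ax":0,"ay":0,"az":0}]'
python3 go.py v 0 15.4 140 0
```

```text
clock: 7.4
eef_pos: [0.4586, 0.082, 0.1593]
tool_rot: [0.733, 0.68, 0.0, 0.0]
ft_force: [0.1, -0.8, -0.8]
grip_width: 0.034
clock 7.4 tcp [458.6  82.  159.3] vise [-131.8  148.5] yaw 85.7 tilt [ 0.001  0.    -1.   ] | az -0.03 dx dy dz [-5.32  5.27  0.77]
```

```bash
python3 -m handwheel '[{"dx":-0.89,"dy":0.88,"dz":0,"ax":0,"ay":0,"az":0},{"dx":-0.89,"dy":0.88,"dz":0,"ax":0,"ay":0,"az":0},{"dx":-0.89,"dy":0.88,"dz":0,"ax":0,"ay":0,"az":0},{"dx":-0.89,"dy":0.88,"dz":0,"ax":0,"ay":0,"az":0},{"dx":-0.89,"dy":0.88,"dz":0.3,"ax":0,"ay":0,"az":0},{"dx":-0.87,"dy":0.87,"dz":0.4,"ax":0,"ay":0,"az":-0.03},{"dx":0,"dy":0,"dz":0.5,"ax":0,"ay":0,"az":0},{"dx":0,"dy":0,"dz":0.5,"ax":0,"ay":0,"az":0},{"dx":0,"dy":0,"dz":0,"ax":0,"ay":0,"az":0},{"dx":0,"dy":0,"dz":0,"ax":0,"ay":0,"az":0}]'
python3 go.py v 0 15.4 85 0
python3 - <<'E'
from car import *
p=bot.camera('wrist'); up(p,'w5')
E
```

```text
clock: 8.4
eef_pos: [0.579, -0.0597, 0.1161]
tool_rot: [0.732, 0.682, -0.0, -0.001]
ft_force: [-0.7, -0.1, -0.7]
grip_width: 0.0337
clock 8.4 tcp [579.  -59.7 116.1] vise [-1.6 15.7] yaw 86.0 tilt [-0.002  0.    -1.   ] | az 0.0 dx dy dz [-0.01  0.07  1.24]
```

View pics/w5.png

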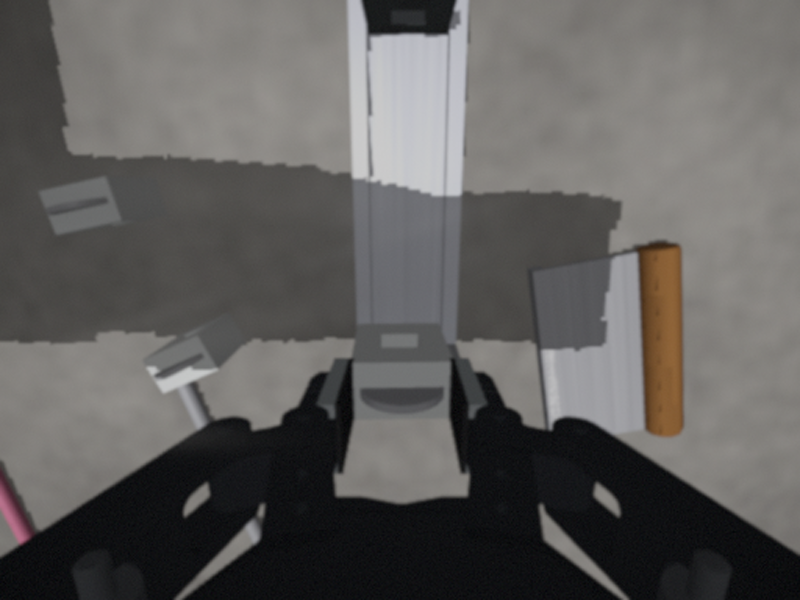

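```bash
python3 - <<'E'
from go import *
p=bot.camera('wrist'); o=bot.get_obs(); R=Ro.from_quat(o['tool_rot']).as_matrix()
print(np.round(R.T@(np.array(p['eye'])-o['eef_pos'])*1e3,1), np.round(R.T@RM(p),3).tolist())
g=p['img'].astype(float).mean(2)
for row in (60,80,100,130,150,190,205):
    x=g[row-1:row+2,200:320].mean(0); d=np.abs(np.diff(x)); i=[j for j in range(1,len(d)-1) if d[j]>12 and d[j]>=d[j-1] and d[j]>d[j+1]]
    print(row,[(200+j+.5,round(w2v(*atz(p,(200+j+.5,row),.038)[:2])[0],1)) for j in i])
up(p,'w5c',box=(200,180,330,277))
E
```

```text
[  68.6   -1.1 -145.4] [[-0.0, -0.963, -0.27], [1.0, -0.0, -0.002], [0.002, -0.27, 0.963]]
60 [(222.5, np.float64(-27.9)), (233.5, np.float64(-19.6)), (235.5, np.float64(-18.0)), (283.5, np.float64(18.3)), (285.5, np.float64(19.8)), (295.5, np.float64(27.3))]
80 [(223.5, np.float64(-27.6)), (233.5, np.float64(-19.9)), (235.5, np.float64(-18.3)), (283.5, np.float64(18.6)), (285.5, np.float64(20.2)), (295.5, np.float64(27.9))]
100 [(223.5, np.float64(-28.0)), (234.5, np.float64(-19.4)), (236.5, np.float64(-17.8)), (282.5, np.float64(18.2)), (284.5, np.float64(19.8)), (294.5, np.float64(27.6))]
130 [(293.5, np.float64(27.7))]
150 [(292.5, np.float64(27.4))]
190 [(226.5, np.float64(-27.8)), (291.5, np.float64(27.8))]
205 [(226.5, np.float64(-28.2)), (290.5, np.float64(27.4))]
```

View pics/w5c.png

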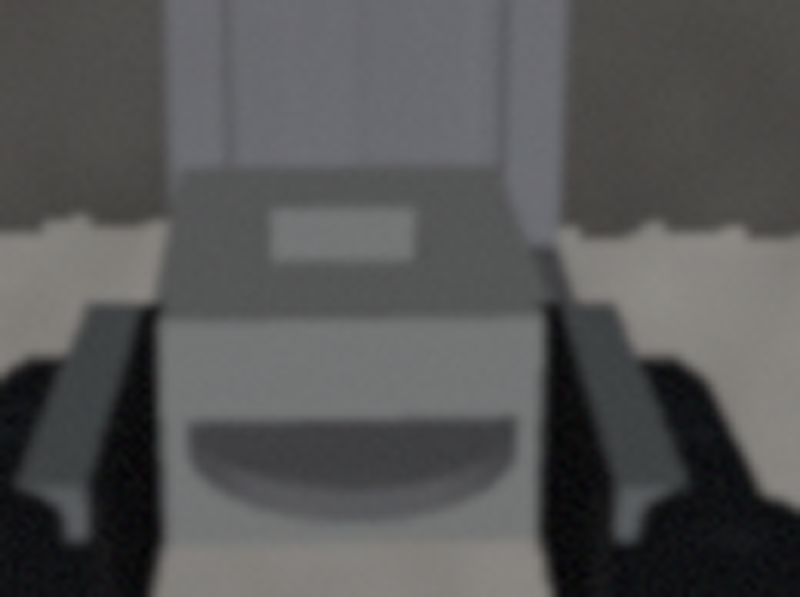

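```bash
sed -i 's/V=np.array(\[.5795,-.0755\])/V=np.array([.5807,-.0756])/' go.py; python3 -m handwheel '[{"dx":0,"dy":0.11,"dz":0.4,"ax":0,"ay":0,"az":0},{"dx":0,"dy":0,"dz":0.4,"ax":0,"ay":0,"az":0},{"dx":0,"dy":0,"dz":0.4,"ax":0,"ay":0,"az":0},{"dx":0,"dy":0,"dz":0.1,"ax":0,"ay":0,"az":0},{"dx":0,"dy":0,"dz":0,"ax":0,"ay":0,"az":0},{"dx":0,"dy":0,"dz":0,"ax":0,"ay":0,"az":0}]'
python3 go.py v 0 15.4 65 0
python3 - <<'E'
from car import *
p=bot.camera('wrist'); up(p,'w6',box=(200,160,330,257))
E
```

```text
clock: 9.1
eef_pos: [0.5828, -0.0609, 0.0839]
tool_rot: [0.732, 0.682, -0.0, -0.0]
ft_force: [0.7, 0.3, -0.6]
grip_width: 0.0338
clock 9.1 tcp [582.8 -60.9  83.9] vise [ 1.  14.8] yaw 85.9 tilt [-0.  0. -1.] | az 0.0 dx dy dz [ 0.02 -0.04  0.75]
```

View pics/w6.png

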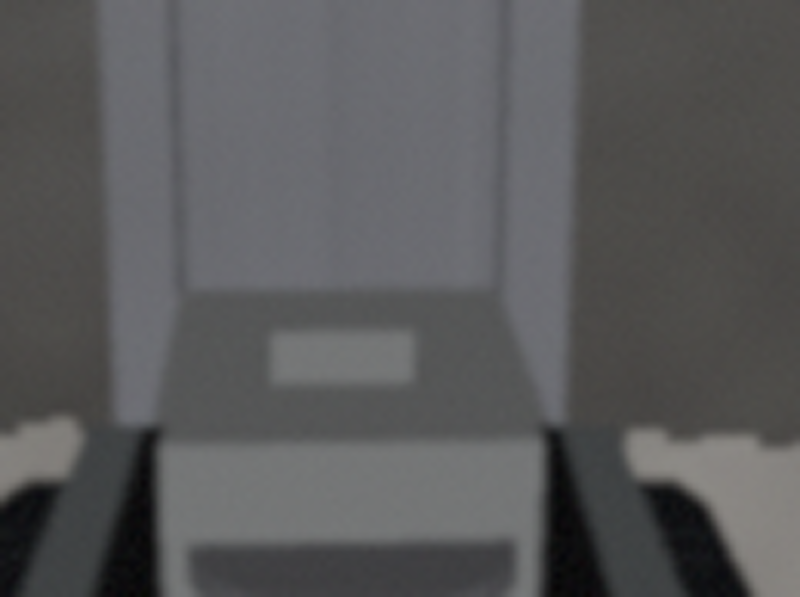

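```bash
python3 -m handwheel '[{"dx":0,"dy":0,"dz":0.25,"ax":0,"ay":0,"az":0},{"dx":0,"dy":0,"dz":0.25,"ax":0,"ay":0,"az":0},{"dx":0,"dy":0,"dz":0.2,"ax":0,"ay":0,"az":0},{"dx":0,"dy":0,"dz":0,"ax":0,"ay":0,"az":0}]'
python3 go.py v 0 15.4 65 0
python3 - <<'E'
from car import *
p=bot.camera('wrist'); up(p,'w7',box=(200,160,330,257))
E
```

```text
clock: 9.55
eef_pos: [0.5824, -0.0608, 0.0657]
tool_rot: [0.732, 0.682, -0.0, -0.0]
ft_force: [0.2, -0.8, -0.4]
grip_width: 0.034
clock 9.6 tcp [582.4 -60.8  65.7] vise [ 0.6 14.9] yaw 85.9 tilt [-0.001  0.    -1.   ] | az 0.0 dx dy dz [ 0.02 -0.03  0.03]
```

View pics/w7.png

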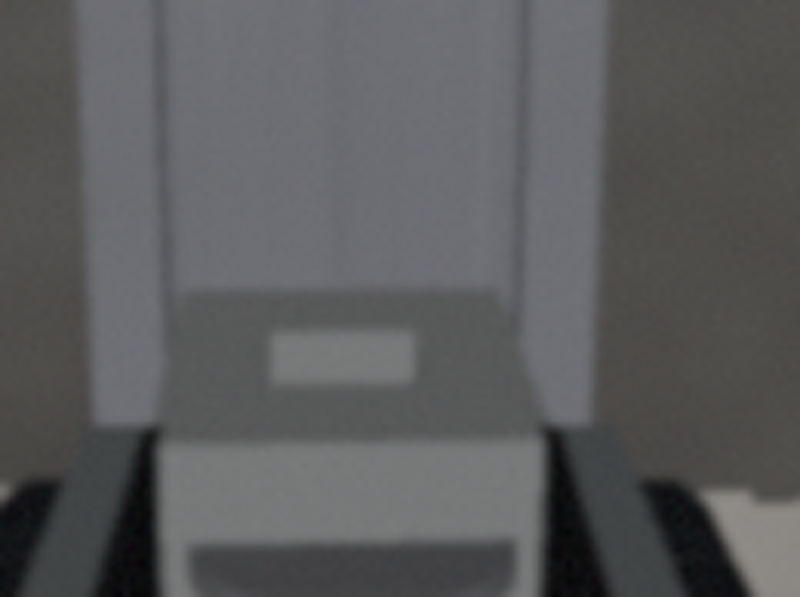

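```bash
python3 -m handwheel '[{"dx":0,"dy":0,"dz":0.05,"ax":0,"ay":0,"az":0},{"dx":0,"dy":0,"dz":0,"ax":0,"ay":0,"az":0}]'
python3 -m handwheel '[{"dx":0,"dy":0,"dz":0,"ax":0,"ay":0,"az":0},{"dx":0,"dy":0,"dz":0,"ax":0,"ay":0,"az":0},{"dx":0,"dy":0,"dz":0,"ax":0,"ay":0,"az":0},{"dx":0,"dy":0,"dz":0,"ax":0,"ay":0,"az":0}]' 1
python3 -m handwheel '[{"dx":0,"dy":0,"dz":-0.5,"ax":0,"ay":0,"az":0},{"dx":0,"dy":0,"dz":-1,"ax":0,"ay":0,"az":0},{"dx":0,"dy":0,"dz":-1,"ax":0,"ay":0,"az":0},{"dx":0,"dy":0,"dz":-1,"ax":0,"ay":0,"az":0},{"dx":0,"dy":0,"dz":0,"ax":0,"ay":0,"az":0}]' 1
python3 - <<'E'
from car import *
p=bot.camera('wrist'); up(p,'w8')
for o in find(p): print(o)
p=bot.camera('top'); print('top')
for o in find(p): print(o)
E
```

```text
clock: 9.8
eef_pos: [0.5828, -0.0608, 0.0653]
tool_rot: [0.732, 0.682, 0.0, 0.0]
ft_force: [-0.5, -0.2, 0.6]
grip_width: 0.034
clock: 10.2
eef_pos: [0.5828, -0.0608, 0.0652]
tool_rot: [0.732, 0.682, 0.0, 0.0]
ft_force: [-0.1, 0.0, 0.5]
grip_width: 0.0855
clock: 10.7
eef_pos: [0.5857, -0.0611, 0.158]
tool_rot: [0.732, 0.682, 0.003, 0.003]
ft_force: [-0.6, 0.1, -0.5]
grip_width: 0.0854
top
([449.5, 154.8], [22.9, 36.5], np.float64(9.8), [219.10000610351562, 210.1999969482422])
([435.5, 321.7], [22.9, 37.0], np.float64(16.3), [164.0, 213.1999969482422])
([433.2, 254.0], [22.0, 36.4], np.float64(2.5), [186.1999969482422, 214.60000610351562])
```

View pics/w8.png

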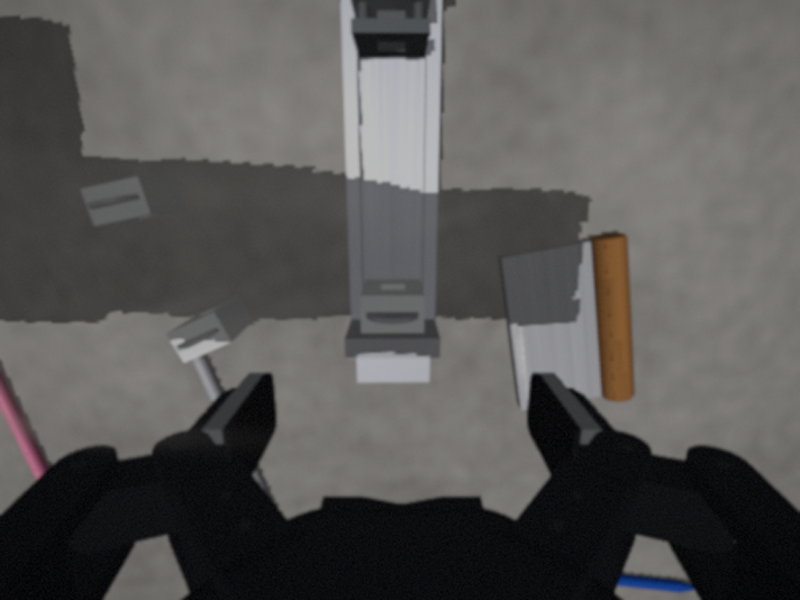

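```bash
python3 go.py w 449.5 154.0 120 99.5
```

```text
clock 10.8 tcp [583.3 -60.9 153.9] vise [ 1.6 14.9] yaw 85.9 tilt [ 0.002 -0.    -1.   ] | az -1.58 dx dy dz [ 9.36 -3.86  1.36]
```

```bash
python3 -m handwheel '[{"dx":0,"dy":0,"dz":0,"ax":0,"ay":0,"az":-0.8},{"dx":0,"dy":0,"dz":0,"ax":0,"ay":0,"az":-0.78},{"dx":0.94,"dy":-0.39,"dz":0,"ax":0,"ay":0,"az":0},{"dx":0.94,"dy":-0.39,"dz":0,"ax":0,"ay":0,"az":0},{"dx":0.94,"dy":-0.39,"dz":0,"ax":0,"ay":0,"az":0},{"dx":0.94,"dy":-0.39,"dz":0,"ax":0,"ay":0,"az":0},{"dx":0.94,"dy":-0.39,"dz":0,"ax":0,"ay":0,"az":0},{"dx":0.94,"dy":-0.39,"dz":0.3,"ax":0,"ay":0,"az":0},{"dx":0.94,"dy":-0.39,"dz":0.3,"ax":0,"ay":0,"az":0},{"dx":0.94,"dy":-0.39,"dz":0.3,"ax":0,"ay":0,"az":0},{"dx":0.94,"dy":-0.39,"dz":0.3,"ax":0,"ay":0,"az":0},{"dx":0.9,"dy":-0.35,"dz":0.16,"ax":0,"ay":0,"az":0}]' 1
python3 -m handwheel '[{"dx":0,"dy":0,"dz":0,"ax":0,"ay":0,"az":0},{"dx":0,"dy":0,"dz":0,"ax":0,"ay":0,"az":0}]' 1
python3 go.py w 449.5 154.0 33 99.5
python3 - <<'E'
from car import *
p=bot.camera('wrist')
for o in find(p): print(o)
E
```

```text
clock: 12.0
eef_pos: [0.4467, 0.1543, 0.1168]
tool_rot: [0.646, 0.763, -0.002, -0.001]
ft_force: [-0.6, 0.8, -0.7]
grip_width: 0.0854
clock: 12.2
eef_pos: [0.4481, 0.154, 0.1178]
tool_rot: [0.646, 0.764, -0.001, -0.0]
ft_force: [-0.2, -0.1, -0.9]
grip_width: 0.085
clock 12.2 tcp [448.1 154.  117.8] vise [-148.6  219.6] yaw 99.6 tilt [-0.002 -0.001 -1.   ] | az 0.01 dx dy dz [-0.01  0.06  3.39]
([432.0, 253.7], [21.8, 35.8], np.float64(4.2), [259.0, 74.80000305175781])
```

```bash
python3 -m handwheel '[{"dx":0,"dy":0.06,"dz":0.7,"ax":0,"ay":0,"az":0},{"dx":0,"dy":0,"dz":0.7,"ax":0,"ay":0,"az":0},{"dx":0,"dy":0,"dz":0.7,"ax":0,"ay":0,"az":0},{"dx":0,"dy":0,"dz":0.7,"ax":0,"ay":0,"az":0},{"dx":0,"dy":0,"dz":0.59,"ax":0,"ay":0,"az":0},{"dx":0,"dy":0,"dz":0,"ax":0,"ay":0,"az":0}]' 1
python3 -m handwheel '[{"dx":0,"dy":0,"dz":0,"ax":0,"ay":0,"az":0},{"dx":0,"dy":0,"dz":0,"ax":0,"ay":0,"az":0},{"dx":0,"dy":0,"dz":0,"ax":0,"ay":0,"az":0},{"dx":0,"dy":0,"dz":0,"ax":0,"ay":0,"az":0},{"dx":0,"dy":0,"dz":0,"ax":0,"ay":0,"az":0},{"dx":0,"dy":0,"dz":0,"ax":0,"ay":0,"az":0}]' -1
python3 - <<'E'
from car import *
p=bot.camera('wrist'); up(p,'w9',box=(200,160,330,257))
E
```

```text
clock: 12.85
eef_pos: [0.4492, 0.1527, 0.032]
tool_rot: [0.647, 0.763, -0.002, -0.001]
ft_force: [-0.1, 0.4, -0.5]
grip_width: 0.0851
clock: 13.45
eef_pos: [0.4511, 0.1545, 0.0351]
tool_rot: [0.646, 0.763, 0.001, 0.001]
ft_force: [-1.2, -0.0, 5.8]
grip_width: 0.0337
```

View pics/w9.png

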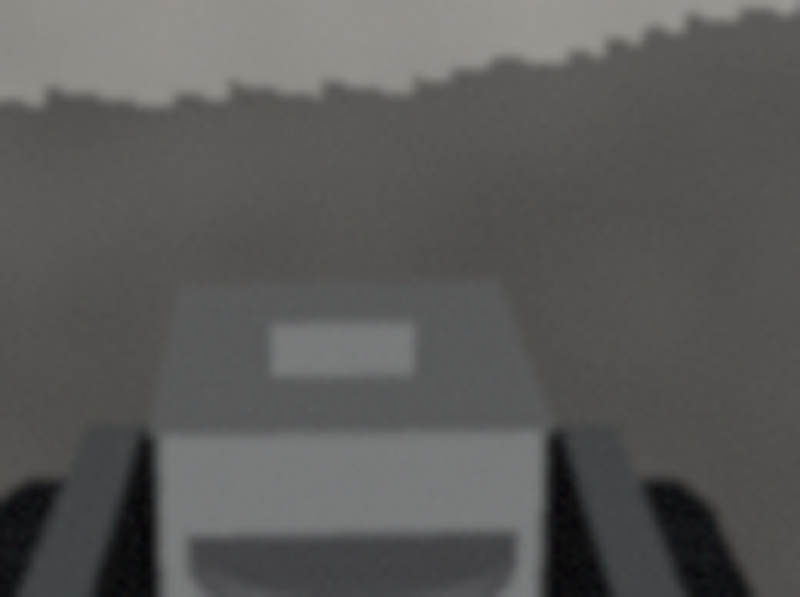

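```bash
sed -i 's/V=np.array(\[.5807,-.0756\])/V=np.array([.5815,-.07566])/' go.py; python3 -m handwheel '[{"dx":0,"dy":0,"dz":-0.5,"ax":0,"ay":0,"az":0},{"dx":0,"dy":0,"dz":-1,"ax":0,"ay":0,"az":0},{"dx":0,"dy":0,"dz":-1,"ax":0,"ay":0,"az":0},{"dx":0,"dy":0,"dz":-1,"ax":0,"ay":0,"az":0},{"dx":0,"dy":0,"dz":-1,"ax":0,"ay":0,"az":0},{"dx":0,"dy":0,"dz":-0.4,"ax":0,"ay":0,"az":0},{"dx":0,"dy":0,"dz":0,"ax":0,"ay":0,"az":0.8},{"dx":0,"dy":0,"dz":0,"ax":0,"ay":0,"az":0.78},{"dx":0,"dy":0,"dz":0,"ax":0,"ay":0,"az":0}]'
python3 go.py v 0 39.9 115 0
```

```text
clock: 14.4
eef_pos: [0.4499, 0.1542, 0.1558]
tool_rot: [0.732, 0.682, -0.0, -0.0]
ft_force: [0.4, 0.5, -0.2]
grip_width: 0.0337
clock 14.4 tcp [449.9 154.2 155.8] vise [-147.6  219.9] yaw 85.9 tilt [-0.001 -0.    -1.   ] | az 0.0 dx dy dz [-7.2   5.9   1.63]
```

```bash
python3 -m handwheel '[{"dx":-0.9,"dy":0.74,"dz":0,"ax":0,"ay":0,"az":0},{"dx":-0.9,"dy":0.74,"dz":0,"ax":0,"ay":0,"az":0},{"dx":-0.9,"dy":0.74,"dz":0,"ax":0,"ay":0,"az":0},{"dx":-0.9,"dy":0.74,"dz":0,"ax":0,"ay":0,"az":0},{"dx":-0.9,"dy":0.74,"dz":0,"ax":0,"ay":0,"az":0},{"dx":-0.9,"dy":0.74,"dz":0,"ax":0,"ay":0,"az":0},{"dx":-0.9,"dy":0.74,"dz":0,"ax":0,"ay":0,"az":0},{"dx":-0.9,"dy":0.72,"dz":0,"ax":0,"ay":0,"az":0},{"dx":0,"dy":0,"dz":0.5,"ax":0,"ay":0,"az":0},{"dx":0,"dy":0,"dz":0.4,"ax":0,"ay":0,"az":0},{"dx":0,"dy":0,"dz":0,"ax":0,"ay":0,"az":0},{"dx":0,"dy":0,"dz":0,"ax":0,"ay":0,"az":0}]'
python3 go.py v 0 39.9 85 0
```

```text
clock: 15.6
eef_pos: [0.5836, -0.0348, 0.1331]
tool_rot: [0.731, 0.682, -0.001, -0.001]
ft_force: [-0.9, -0.0, -0.4]
grip_width: 0.034
clock 15.6 tcp [583.6 -34.8 133.1] vise [-0.8 40.9] yaw 86.0 tilt [-0.002  0.    -1.   ] | az 0.01 dx dy dz [-0.04  0.03  1.92]
```

```bash
python3 -m handwheel '[{"dx":-0.04,"dy":0.03,"dz":0.5,"ax":0,"ay":0,"az":0},{"dx":0,"dy":0,"dz":0.5,"ax":0,"ay":0,"az":0},{"dx":0,"dy":0,"dz":0.5,"ax":0,"ay":0,"az":0},{"dx":0,"dy":0,"dz":0.4,"ax":0,"ay":0,"az":0},{"dx":0,"dy":0,"dz":0,"ax":0,"ay":0,"az":0},{"dx":0,"dy":0,"dz":0,"ax":0,"ay":0,"az":0}]'
python3 go.py v 0 39.9 65 0
python3 - <<'E'
from car import *
p=bot.camera('wrist'); up(p,'w10',box=(200,160,330,257))
E
```

```text
clock: 16.2
eef_pos: [0.5851, -0.0368, 0.0859]
tool_rot: [0.732, 0.682, -0.0, -0.0]
ft_force: [0.5, -1.3, -1.2]
grip_width: 0.0338
clock 16.2 tcp [585.1 -36.8  85.9] vise [ 0.9 39. ] yaw 85.9 tilt [-0.001  0.    -1.   ] | az 0.0 dx dy dz [ 0.03 -0.03  0.84]
```

View pics/w10.png

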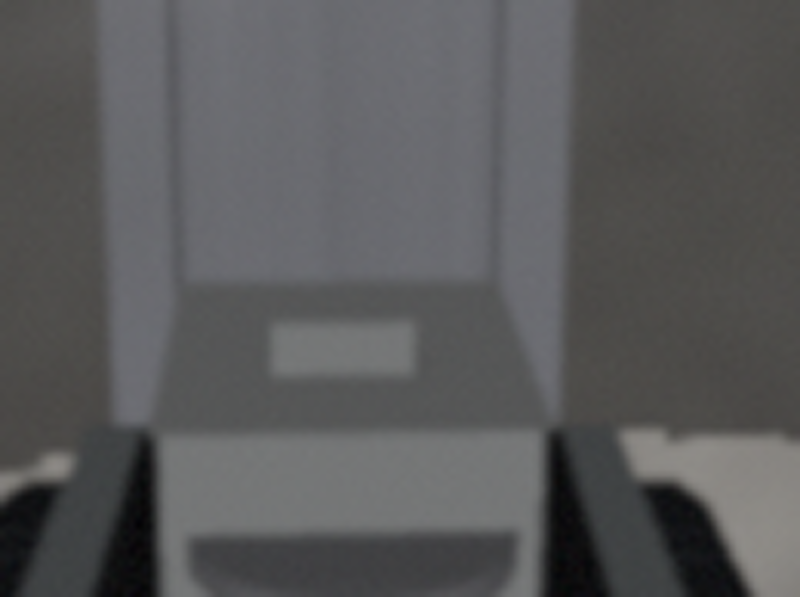

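```bash
python3 -m handwheel '[{"dx":0.02,"dy":-0.02,"dz":0.3,"ax":0,"ay":0,"az":0},{"dx":0,"dy":0,"dz":0.3,"ax":0,"ay":0,"az":0},{"dx":0,"dy":0,"dz":0.23,"ax":0,"ay":0,"az":0},{"dx":0,"dy":0,"dz":0,"ax":0,"ay":0,"az":0},{"dx":0,"dy":0,"dz":0,"ax":0,"ay":0,"az":0}]'
python3 -m handwheel '[{"dx":0,"dy":0,"dz":0,"ax":0,"ay":0,"az":0},{"dx":0,"dy":0,"dz":0,"ax":0,"ay":0,"az":0},{"dx":0,"dy":0,"dz":0,"ax":0,"ay":0,"az":0},{"dx":0,"dy":0,"dz":0,"ax":0,"ay":0,"az":0}]' 1
python3 -m handwheel '[{"dx":0,"dy":0,"dz":-0.5,"ax":0,"ay":0,"az":0},{"dx":0,"dy":0,"dz":-1,"ax":0,"ay":0,"az":0},{"dx":0,"dy":0,"dz":-1,"ax":0,"ay":0,"az":0},{"dx":0,"dy":0,"dz":-1,"ax":0,"ay":0,"az":0},{"dx":0,"dy":0,"dz":0,"ax":0,"ay":0,"az":0}]' 1
python3 - <<'E'
from car import *
p=bot.camera('wrist'); up(p,'w11')
for o in find(p): print(o)
p=bot.camera('top'); print('top')
for o in find(p): print(o)
E
python3 go.py w 433 253.5 120 92.5
```

```text
clock: 16.75
eef_pos: [0.5848, -0.0363, 0.0653]
tool_rot: [0.732, 0.682, -0.0, -0.0]
ft_force: [-0.2, -0.0, -0.7]
grip_width: 0.0338
clock: 17.15
eef_pos: [0.585, -0.0362, 0.0657]
tool_rot: [0.732, 0.682, 0.0, 0.0]
ft_force: [0.2, -0.6, 0.2]
grip_width: 0.0853
clock: 17.65
eef_pos: [0.5879, -0.0364, 0.1585]
tool_rot: [0.732, 0.682, 0.003, 0.003]
ft_force: [1.1, -0.1, 0.9]
grip_width: 0.0855
([452.4, -77.4], [20.8, 36.6], np.float64(19.8), [129.6999969482422, 238.3000030517578])
top
([1121.7, -637.8], [21.7, 39.3], np.float64(-2.5), [470.8999938964844, 10.5])
([988.3, 875.2], [20.7, 40.2], np.float64(6.2), [2.799999952316284, 36.5])
([435.5, 321.7], [22.9, 37.0], np.float64(16.4), [164.0, 213.1999969482422])
([433.2, 254.0], [22.0, 36.4], np.float64(2.5), [186.1999969482422, 214.60000610351562])
clock 17.8 tcp [585.6 -36.3 154.5] vise [ 1.3 39.5] yaw 85.9 tilt [ 0.003 -0.    -1.   ] | az -0.76 dx dy dz [11.85 -5.59  1.38]
```

View pics/w11.png

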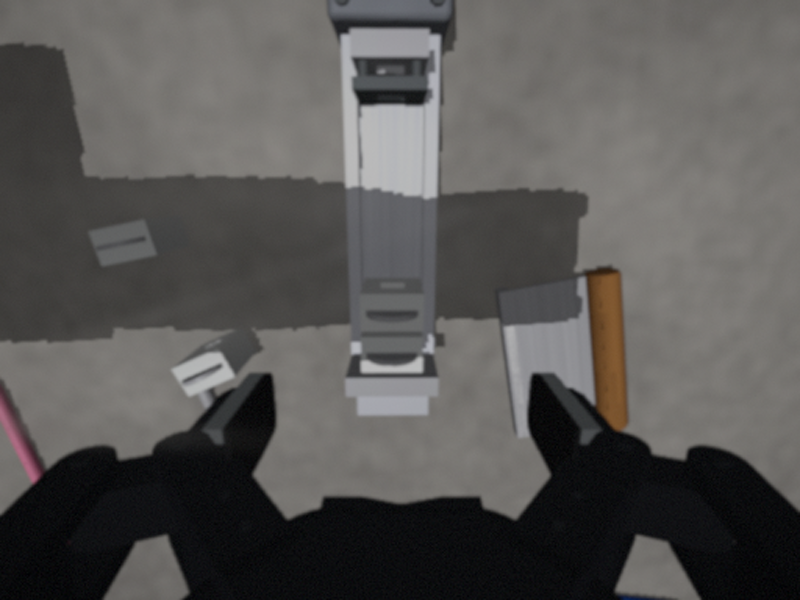

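```bash
python3 -m handwheel '[{"dx":0,"dy":0,"dz":0,"ax":0,"ay":0,"az":-0.8},{"dx":0.98,"dy":-0.46,"dz":0,"ax":0,"ay":0,"az":0},{"dx":0.98,"dy":-0.46,"dz":0,"ax":0,"ay":0,"az":0},{"dx":0.98,"dy":-0.46,"dz":0,"ax":0,"ay":0,"az":0},{"dx":0.98,"dy":-0.46,"dz":0,"ax":0,"ay":0,"az":0},{"dx":0.98,"dy":-0.46,"dz":0,"ax":0,"ay":0,"az":0},{"dx":0.98,"dy":-0.46,"dz":0,"ax":0,"ay":0,"az":0},{"dx":0.98,"dy":-0.46,"dz":0,"ax":0,"ay":0,"az":0},{"dx":0.98,"dy":-0.46,"dz":0,"ax":0,"ay":0,"az":0},{"dx":0.98,"dy":-0.46,"dz":0.3,"ax":0,"ay":0,"az":0},{"dx":0.98,"dy":-0.46,"dz":0.4,"ax":0,"ay":0,"az":0},{"dx":0.98,"dy":-0.46,"dz":0.4,"ax":0,"ay":0,"az":0}]' 1
python3 -m handwheel '[{"dx":0.98,"dy":-0.46,"dz":0.2,"ax":0,"ay":0,"az":0},{"dx":0,"dy":0,"dz":0,"ax":0,"ay":0,"az":0},{"dx":0,"dy":0,"dz":0,"ax":0,"ay":0,"az":0}]' 1
python3 go.py w 433 253.5 33 93
python3 - <<'E'
from car import *
p=bot.camera('wrist')
for o in find(p): print(o)
E
```

```text
clock: 18.95
eef_pos: [0.4439, 0.2272, 0.1243]
tool_rot: [0.69, 0.724, -0.001, -0.0]
ft_force: [-0.3, -0.1, 0.0]
grip_width: 0.0856
clock: 19.25
eef_pos: [0.4317, 0.2505, 0.1196]
tool_rot: [0.689, 0.725, -0.001, -0.0]
ft_force: [0.4, -0.2, 0.8]
grip_width: 0.0854
clock 19.2 tcp [431.7 250.5 119.6] vise [-172.6  314.7] yaw 92.9 tilt [-0.002 -0.002 -1.   ] | az -0.01 dx dy dz [0.12 0.06 3.47]
([434.6, 320.9], [21.8, 35.7], np.float64(15.7), [266.29998779296875, 117.19999694824219])
```

```bash
python3 -m handwheel '[{"dx":0.12,"dy":0.06,"dz":0.7,"ax":0,"ay":0,"az":0},{"dx":0,"dy":0,"dz":0.7,"ax":0,"ay":0,"az":0},{"dx":0,"dy":0,"dz":0.7,"ax":0,"ay":0,"az":0},{"dx":0,"dy":0,"dz":0.7,"ax":0,"ay":0,"az":0},{"dx":0,"dy":0,"dz":0.65,"ax":0,"ay":0,"az":0},{"dx":0,"dy":0,"dz":0,"ax":0,"ay":0,"az":0}]' 1
python3 -m handwheel '[{"dx":0,"dy":0,"dz":0,"ax":0,"ay":0,"az":0},{"dx":0,"dy":0,"dz":0,"ax":0,"ay":0,"az":0},{"dx":0,"dy":0,"dz":0,"ax":0,"ay":0,"az":0},{"dx":0,"dy":0,"dz":0,"ax":0,"ay":0,"az":0},{"dx":0,"dy":0,"dz":0,"ax":0,"ay":0,"az":0},{"dx":0,"dy":0,"dz":0,"ax":0,"ay":0,"az":0}]' -1
python3 - <<'E'
from car import *
p=bot.camera('wrist'); up(p,'w12',box=(200,160,330,257))
E
python3 -m handwheel '[{"dx":0,"dy":0,"dz":-0.5,"ax":0,"ay":0,"az":0},{"dx":0,"dy":0,"dz":-1,"ax":0,"ay":0,"az":0},{"dx":0,"dy":0,"dz":-1,"ax":0,"ay":0,"az":0},{"dx":0,"dy":0,"dz":-1,"ax":0,"ay":0,"az":0},{"dx":0,"dy":0,"dz":-1,"ax":0,"ay":0,"az":0},{"dx":0,"dy":0,"dz":-0.4,"ax":0,"ay":0,"az":0},{"dx":0,"dy":0,"dz":0,"ax":0,"ay":0,"az":0.8},{"dx":0,"dy":0,"dz":0,"ax":0,"ay":0,"az":0}]'
python3 go.py v 0 64.9 130 0
```

```text
clock: 19.9
eef_pos: [0.4328, 0.2516, 0.0324]
tool_rot: [0.69, 0.724, -0.002, -0.001]
ft_force: [-0.1, -0.2, 0.2]
grip_width: 0.0855
clock: 20.5
eef_pos: [0.4348, 0.2541, 0.0357]
tool_rot: [0.69, 0.724, 0.001, 0.0]
ft_force: [-0.9, -0.3, 4.4]
grip_width: 0.0337
clock: 21.35
eef_pos: [0.4339, 0.2537, 0.1568]
tool_rot: [0.732, 0.682, 0.0, 0.0]
ft_force: [0.3, 0.0, -0.6]
grip_width: 0.034
clock 21.4 tcp [433.9 253.7 156.8] vise [-170.6  318. ] yaw 85.9 tilt [ 0.  0. -1.] | az 0.0 dx dy dz [-10.12   6.82   1.07]
```

View pics/w12.png

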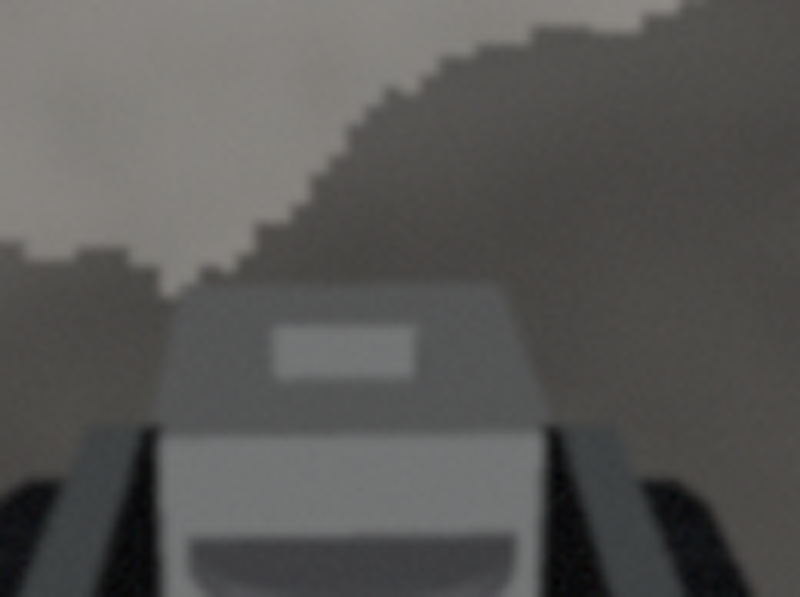

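```bash
python3 -m handwheel '[{"dx":-0.92,"dy":0.62,"dz":0,"ax":0,"ay":0,"az":0},{"dx":-0.92,"dy":0.62,"dz":0,"ax":0,"ay":0,"az":0},{"dx":-0.92,"dy":0.62,"dz":0,"ax":0,"ay":0,"az":0},{"dx":-0.92,"dy":0.62,"dz":0,"ax":0,"ay":0,"az":0},{"dx":-0.92,"dy":0.62,"dz":0,"ax":0,"ay":0,"az":0},{"dx":-0.92,"dy":0.62,"dz":0,"ax":0,"ay":0,"az":0},{"dx":-0.92,"dy":0.62,"dz":0,"ax":0,"ay":0,"az":0},{"dx":-0.92,"dy":0.62,"dz":0,"ax":0,"ay":0,"az":0},{"dx":-0.92,"dy":0.62,"dz":0,"ax":0,"ay":0,"az":0},{"dx":-0.92,"dy":0.62,"dz":0,"ax":0,"ay":0,"az":0},{"dx":-0.92,"dy":0.62,"dz":0,"ax":0,"ay":0,"az":0},{"dx":0,"dy":0,"dz":0.5,"ax":0,"ay":0,"az":0}]'
python3 -m handwheel '[{"dx":0,"dy":0,"dz":0.4,"ax":0,"ay":0,"az":0},{"dx":0,"dy":0,"dz":0,"ax":0,"ay":0,"az":0}]'
python3 go.py v 0 64.9 85 0
```

```text
clock: 22.55
eef_pos: [0.5885, -0.0138, 0.1445]
tool_rot: [0.732, 0.681, 0.001, 0.002]
ft_force: [-0.0, -0.3, -0.3]
grip_width: 0.0338
clock: 22.75
eef_pos: [0.5836, -0.0102, 0.1313]
tool_rot: [0.731, 0.682, -0.002, -0.002]
ft_force: [0.8, 0.1, -1.1]
grip_width: 0.0336
clock 22.8 tcp [583.6 -10.2 131.3] vise [-2.5 65.5] yaw 86.0 tilt [-0.006  0.    -1.   ] | az 0.01 dx dy dz [-0.02  0.1   1.85]
```

```bash
python3 -m handwheel '[{"dx":-0.02,"dy":0.05,"dz":0.5,"ax":0,"ay":0,"az":0},{"dx":0,"dy":0,"dz":0.5,"ax":0,"ay":0,"az":0},{"dx":0,"dy":0,"dz":0.5,"ax":0,"ay":0,"az":0},{"dx":0,"dy":0,"dz":0.3,"ax":0,"ay":0,"az":0},{"dx":0,"dy":0,"dz":0,"ax":0,"ay":0,"az":0},{"dx":0,"dy":0,"dz":0,"ax":0,"ay":0,"az":0}]'
python3 go.py v 0 64.9 65 0
python3 - <<'E'
from car import *
p=bot.camera('wrist'); up(p,'w13',box=(200,160,330,257))
E
```

```text
clock: 23.35
eef_pos: [0.5873, -0.0113, 0.0893]
tool_rot: [0.732, 0.682, -0.0, -0.0]
ft_force: [0.5, 0.2, -0.9]
grip_width: 0.0336
clock 23.4 tcp [587.3 -11.3  89.3] vise [ 1.2 64.6] yaw 85.9 tilt [-0.  0. -1.] | az 0.0 dx dy dz [ 0.01 -0.05  0.97]
```

View pics/w13.png

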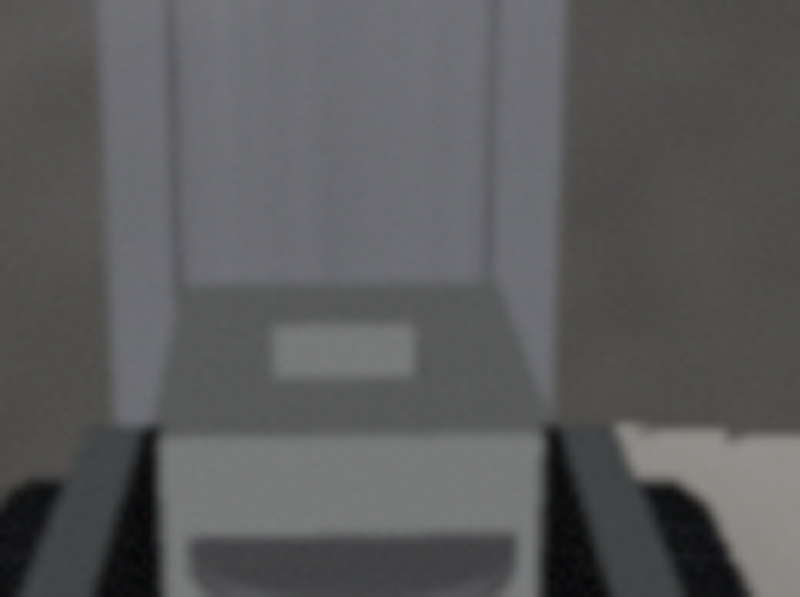

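```bash
python3 -m handwheel '[{"dx":0.01,"dy":-0.03,"dz":0.3,"ax":0,"ay":0,"az":0},{"dx":0,"dy":0,"dz":0.3,"ax":0,"ay":0,"az":0},{"dx":0,"dy":0,"dz":0.36,"ax":0,"ay":0,"az":0},{"dx":0,"dy":0,"dz":0,"ax":0,"ay":0,"az":0},{"dx":0,"dy":0,"dz":0,"ax":0,"ay":0,"az":0}]'
python3 -m handwheel '[{"dx":0,"dy":0,"dz":0,"ax":0,"ay":0,"az":0},{"dx":0,"dy":0,"dz":0,"ax":0,"ay":0,"az":0},{"dx":0,"dy":0,"dz":0,"ax":0,"ay":0,"az":0},{"dx":0,"dy":0,"dz":0,"ax":0,"ay":0,"az":0}]' 1
python3 -m handwheel '[{"dx":0,"dy":0,"dz":-0.5,"ax":0,"ay":0,"az":0},{"dx":0,"dy":0,"dz":-1,"ax":0,"ay":0,"az":0},{"dx":0,"dy":0,"dz":-1,"ax":0,"ay":0,"az":0},{"dx":0,"dy":0,"dz":-1,"ax":0,"ay":0,"az":0},{"dx":0,"dy":0,"dz":0,"ax":0,"ay":0,"az":0}]' 1
python3 - <<'E'
from car import *
p=bot.camera('wrist'); up(p,'w14')
for o in find(p): print(o)
p=bot.camera('top'); print('top')
for o in find(p): print(o)
E
python3 go.py w 435 320.7 120 106
```

```text
clock: 23.9
eef_pos: [0.5862, -0.011, 0.0648]
tool_rot: [0.732, 0.682, -0.0, -0.0]
ft_force: [-0.6, -0.9, -0.2]
grip_width: 0.0338
clock: 24.3
eef_pos: [0.5868, -0.011, 0.0654]
tool_rot: [0.732, 0.682, 0.0, 0.0]
ft_force: [0.7, 0.2, 0.3]
grip_width: 0.085
clock: 24.8
eef_pos: [0.5897, -0.0111, 0.1583]
tool_rot: [0.732, 0.682, 0.003, 0.003]
ft_force: [0.1, 0.5, -0.4]
grip_width: 0.0855
top
([435.5, 321.7], [22.8, 37.0], np.float64(16.9), [164.0, 213.1999969482422])
clock 24.9 tcp [587.3 -11.  154.2] vise [ 1.2 64.9] yaw 85.9 tilt [ 0.003 -0.    -1.   ] | az -2.34 dx dy dz [14.44 -2.2   1.37]
```

View pics/w14.png

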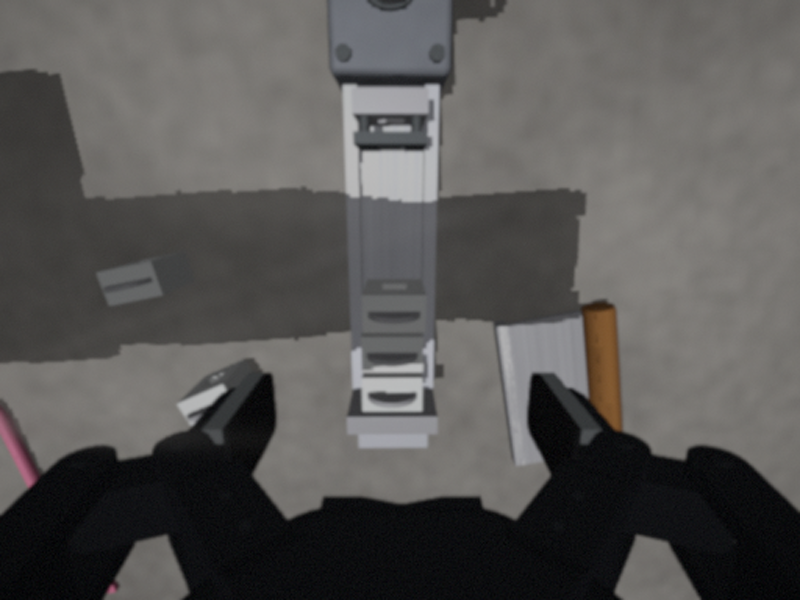

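```bash
python3 -m handwheel '[{"dx":0,"dy":0,"dz":0,"ax":0,"ay":0,"az":-0.78},{"dx":0,"dy":0,"dz":0,"ax":0,"ay":0,"az":-0.78},{"dx":0,"dy":0,"dz":0,"ax":0,"ay":0,"az":-0.78},{"dx":0.96,"dy":-0.15,"dz":0,"ax":0,"ay":0,"az":0},{"dx":0.96,"dy":-0.15,"dz":0,"ax":0,"ay":0,"az":0},{"dx":0.96,"dy":-0.15,"dz":0,"ax":0,"ay":0,"az":0},{"dx":0.96,"dy":-0.15,"dz":0,"ax":0,"ay":0,"az":0},{"dx":0.96,"dy":-0.15,"dz":0,"ax":0,"ay":0,"az":0},{"dx":0.96,"dy":-0.15,"dz":0,"ax":0,"ay":0,"az":0},{"dx":0.96,"dy":-0.15,"dz":0,"ax":0,"ay":0,"az":0},{"dx":0.96,"dy":-0.15,"dz":0,"ax":0,"ay":0,"az":0},{"dx":0.96,"dy":-0.15,"dz":0,"ax":0,"ay":0,"az":0}]' 1
python3 -m handwheel '[{"dx":0.96,"dy":-0.15,"dz":0,"ax":0,"ay":0,"az":0},{"dx":0.96,"dy":-0.15,"dz":0.3,"ax":0,"ay":0,"az":0},{"dx":0.96,"dy":-0.15,"dz":0.3,"ax":0,"ay":0,"az":0},{"dx":0.96,"dy":-0.15,"dz":0.3,"ax":0,"ay":0,"az":0},{"dx":0.96,"dy":-0.1,"dz":0.3,"ax":0,"ay":0,"az":0},{"dx":0,"dy":0,"dz":0,"ax":0,"ay":0,"az":0},{"dx":0,"dy":0,"dz":0,"ax":0,"ay":0,"az":0}]' 1
python3 go.py w 435.2 321.3 33 106
```

```text
clock: 26.1
eef_pos: [0.493, 0.1877, 0.1516]
tool_rot: [0.602, 0.799, -0.001, -0.001]
ft_force: [-0.4, -0.5, -0.1]
grip_width: 0.0853
clock: 26.8
eef_pos: [0.4435, 0.2974, 0.1217]
tool_rot: [0.601, 0.799, -0.001, -0.0]
ft_force: [0.3, -1.2, 0.4]
grip_width: 0.0856
clock 26.8 tcp [443.5 297.4 121.7] vise [-164.1  362.3] yaw 106.1 tilt [-0.002 -0.002 -1.   ] | az 0.01 dx dy dz [ 1.01 -0.06  3.55]
```

```bash
python3 -m handwheel '[{"dx":0.5,"dy":-0.06,"dz":0,"ax":0,"ay":0,"az":0},{"dx":0.5,"dy":0,"dz":0,"ax":0,"ay":0,"az":0},{"dx":0,"dy":0,"dz":0.7,"ax":0,"ay":0,"az":0},{"dx":0,"dy":0,"dz":0.7,"ax":0,"ay":0,"az":0},{"dx":0,"dy":0,"dz":0.7,"ax":0,"ay":0,"az":0},{"dx":0,"dy":0,"dz":0.7,"ax":0,"ay":0,"az":0},{"dx":0,"dy":0,"dz":0.7,"ax":0,"ay":0,"az":0},{"dx":0,"dy":0,"dz":0,"ax":0,"ay":0,"az":0}]' 1
python3 go.py w 435.2 321.3 33 106
python3 -m handwheel '[{"dx":0,"dy":0,"dz":0,"ax":0,"ay":0,"az":0},{"dx":0,"dy":0,"dz":0,"ax":0,"ay":0,"az":0},{"dx":0,"dy":0,"dz":0,"ax":0,"ay":0,"az":0},{"dx":0,"dy":0,"dz":0,"ax":0,"ay":0,"az":0},{"dx":0,"dy":0,"dz":0,"ax":0,"ay":0,"az":0},{"dx":0,"dy":0,"dz":0,"ax":0,"ay":0,"az":0}]' -1
python3 - <<'E'
from car import *
p=bot.camera('wrist'); up(p,'w15',box=(200,160,330,257))
E
python3 -m handwheel '[{"dx":0,"dy":0,"dz":-0.5,"ax":0,"ay":0,"az":0},{"dx":0,"dy":0,"dz":-1,"ax":0,"ay":0,"az":0},{"dx":0,"dy":0,"dz":-1,"ax":0,"ay":0,"az":0},{"dx":0,"dy":0,"dz":-1,"ax":0,"ay":0,"az":0},{"dx":0,"dy":0,"dz":-1,"ax":0,"ay":0,"az":0},{"dx":0,"dy":0,"dz":-0.4,"ax":0,"ay":0,"az":0},{"dx":0,"dy":0,"dz":0,"ax":0,"ay":0,"az":0.78},{"dx":0,"dy":0,"dz":0,"ax":0,"ay":0,"az":0.78},{"dx":0,"dy":0,"dz":0,"ax":0,"ay":0,"az":0.78},{"dx":0,"dy":0,"dz":0,"ax":0,"ay":0,"az":0}]'
python3 go.py v 0 89.9 130 0
```

```text
clock: 27.6
eef_pos: [0.4346, 0.3205, 0.0333]
tool_rot: [0.602, 0.799, -0.002, -0.001]
ft_force: [0.3, -0.8, 1.1]
grip_width: 0.0854
clock 27.6 tcp [434.6 320.5  33.3] vise [-174.7  384.7] yaw 106.0 tilt [-0.004 -0.003 -1.   ] | az 0.0 dx dy dz [0.03 0.03 0.01]
clock: 28.2
eef_pos: [0.4368, 0.3219, 0.0369]
tool_rot: [0.602, 0.799, 0.001, 0.0]
ft_force: [-1.8, -0.4, 5.4]
grip_width: 0.0339
clock: 29.25
eef_pos: [0.4359, 0.321, 0.1575]
tool_rot: [0.732, 0.682, -0.001, -0.0]
ft_force: [0.2, 0.2, -0.4]
grip_width: 0.0332
clock 29.2 tcp [435.9 321.  157.5] vise [-173.5  385.3] yaw 85.9 tilt [-0.001 -0.001 -1.   ] | az 0.0 dx dy dz [-11.82   6.94   1.1 ]
```

View pics/w15.png

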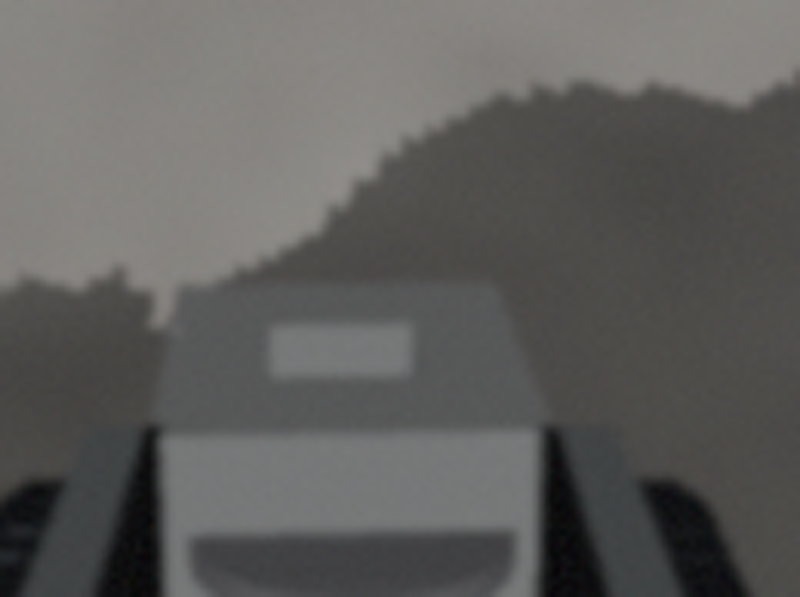

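```bash
python3 -m handwheel '[{"dx":-0.91,"dy":0.54,"dz":0,"ax":0,"ay":0,"az":0},{"dx":-0.91,"dy":0.54,"dz":0,"ax":0,"ay":0,"az":0},{"dx":-0.91,"dy":0.54,"dz":0,"ax":0,"ay":0,"az":0},{"dx":-0.91,"dy":0.54,"dz":0,"ax":0,"ay":0,"az":0},{"dx":-0.91,"dy":0.54,"dz":0,"ax":0,"ay":0,"az":0},{"dx":-0.91,"dy":0.54,"dz":0,"ax":0,"ay":0,"az":0},{"dx":-0.91,"dy":0.54,"dz":0,"ax":0,"ay":0,"az":0},{"dx":-0.91,"dy":0.54,"dz":0,"ax":0,"ay":0,"az":0},{"dx":-0.91,"dy":0.54,"dz":0,"ax":0,"ay":0,"az":0},{"dx":-0.91,"dy":0.54,"dz":0,"ax":0,"ay":0,"az":0},{"dx":-0.91,"dy":0.54,"dz":0,"ax":0,"ay":0,"az":0},{"dx":-0.91,"dy":0.54,"dz":0,"ax":0,"ay":0,"az":0}]'
python3 -m handwheel '[{"dx":-0.9,"dy":0.5,"dz":0,"ax":0,"ay":0,"az":0},{"dx":0,"dy":0,"dz":0.5,"ax":0,"ay":0,"az":0},{"dx":0,"dy":0,"dz":0.4,"ax":0,"ay":0,"az":0},{"dx":0,"dy":0,"dz":0,"ax":0,"ay":0,"az":0}]'
python3 go.py v 0 89.9 87 0
```

```text
clock: 30.45
eef_pos: [0.5786, 0.0364, 0.1575]
tool_rot: [0.731, 0.683, -0.0, -0.0]
ft_force: [-0.0, -0.8, -0.3]
grip_width: 0.0336
clock: 30.85
eef_pos: [0.587, 0.0148, 0.1327]
tool_rot: [0.731, 0.682, -0.002, -0.002]
ft_force: [-0.6, 1.3, -1.0]
grip_width: 0.0334
clock 30.9 tcp [587.   14.8 132.7] vise [-0.9 90.6] yaw 86.0 tilt [-0.006  0.    -1.   ] | az 0.01 dx dy dz [-0.03  0.04  1.83]
```

```bash
python3 -m handwheel '[{"dx":-0.02,"dy":0,"dz":0.5,"ax":0,"ay":0,"az":0},{"dx":0,"dy":0,"dz":0.5,"ax":0,"ay":0,"az":0},{"dx":0,"dy":0,"dz":0.5,"ax":0,"ay":0,"az":0},{"dx":0,"dy":0,"dz":0.3,"ax":0,"ay":0,"az":0},{"dx":0,"dy":0,"dz":0,"ax":0,"ay":0,"az":0},{"dx":0,"dy":0,"dz":0,"ax":0,"ay":0,"az":0}]'
python3 go.py v 0 89.9 67 0
python3 - <<'E'
from car import *
p=bot.camera('wrist'); up(p,'w16',box=(200,160,330,257))
E
```

```text
clock: 31.45
eef_pos: [0.5892, 0.0138, 0.0903]
tool_rot: [0.732, 0.682, -0.0, -0.0]
ft_force: [-0.3, 0.6, -0.9]
grip_width: 0.0337
clock 31.4 tcp [589.2  13.8  90.3] vise [ 1.4 89.8] yaw 85.9 tilt [-0.  0. -1.] | az 0.0 dx dy dz [ 0.01 -0.05  0.93]
```

View pics/w16.png

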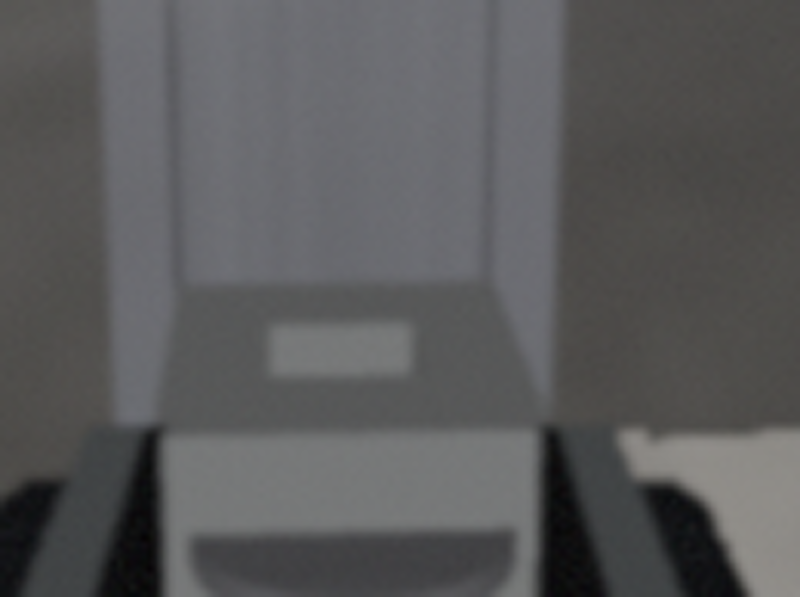

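```bash
python3 -m handwheel '[{"dx":0.01,"dy":-0.02,"dz":0.3,"ax":0,"ay":0,"az":0},{"dx":0,"dy":0,"dz":0.3,"ax":0,"ay":0,"az":0},{"dx":0,"dy":0,"dz":0.35,"ax":0,"ay":0,"az":0},{"dx":0,"dy":0,"dz":0,"ax":0,"ay":0,"az":0},{"dx":0,"dy":0,"dz":0,"ax":0,"ay":0,"az":0}]'
python3 -m handwheel '[{"dx":0,"dy":0,"dz":0,"ax":0,"ay":0,"az":0},{"dx":0,"dy":0,"dz":0,"ax":0,"ay":0,"az":0},{"dx":0,"dy":0,"dz":0,"ax":0,"ay":0,"az":0},{"dx":0,"dy":0,"dz":0,"ax":0,"ay":0,"az":0}]' 1
python3 -m handwheel '[{"dx":0,"dy":0,"dz":-0.5,"ax":0,"ay":0,"az":0},{"dx":0,"dy":0,"dz":-1,"ax":0,"ay":0,"az":0},{"dx":0,"dy":0,"dz":-1,"ax":0,"ay":0,"az":0},{"dx":0,"dy":0,"dz":-1,"ax":0,"ay":0,"az":0},{"dx":0,"dy":0,"dz":0,"ax":0,"ay":0,"az":0}]' 1
python3 - <<'E'
from car import *
p=bot.camera('wrist'); up(p,'w17')
for o in find(p): print(o)
for th in (60,75): print([o for o in find(p,th=th)])
p=bot.camera('top'); print('top')
for o in find(p): print(o)
for th in (60,75): print([o for o in find(p,th=th)])
E
python3 go.py w 420.9 11 120 97
```

```text
clock: 32.0
eef_pos: [0.5884, 0.0139, 0.066]
tool_rot: [0.732, 0.682, -0.0, -0.0]
ft_force: [-0.8, 0.6, -1.1]
grip_width: 0.0334
clock: 32.4
eef_pos: [0.5889, 0.014, 0.0667]
tool_rot: [0.732, 0.682, 0.0, 0.0]
ft_force: [-0.4, 0.6, -0.8]
grip_width: 0.0851
clock: 32.9
eef_pos: [0.5918, 0.014, 0.1596]
tool_rot: [0.732, 0.682, 0.003, 0.003]
ft_force: [0.1, 0.3, -0.8]
grip_width: 0.0858
[]
[([420.8, 13.8], [28.2, 41.5], np.float64(6.7), [87.5, 203.3000030517578])]
top
[]
[]
clock 33.0 tcp [589.4  14.  155.5] vise [ 1.5 90. ] yaw 85.9 tilt [ 0.003  0.    -1.   ] | az -1.29 dx dy dz [ 0.7  -6.7   1.42]
```

View pics/w17.png

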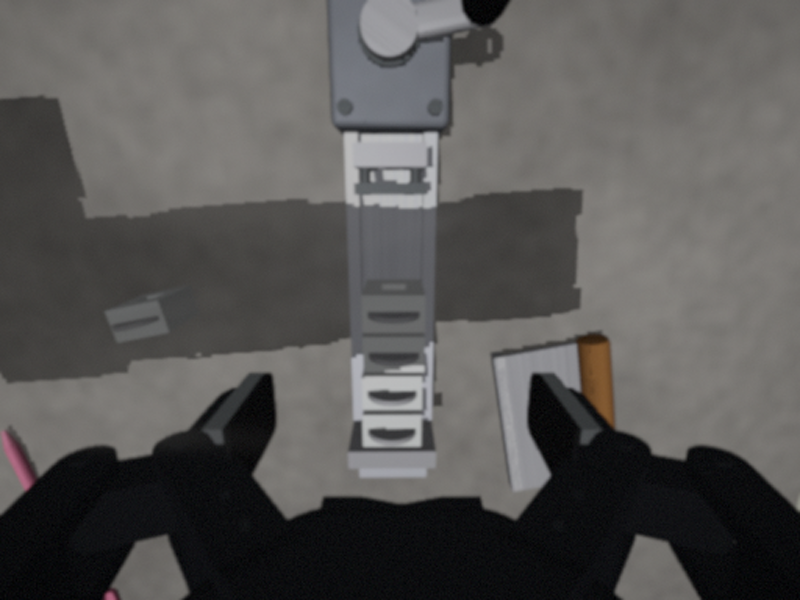

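```bash
python3 -m handwheel '[{"dx":0,"dy":0,"dz":0,"ax":0,"ay":0,"az":-0.65},{"dx":0,"dy":0,"dz":0,"ax":0,"ay":0,"az":-0.64},{"dx":0.1,"dy":-0.96,"dz":0,"ax":0,"ay":0,"az":0},{"dx":0.1,"dy":-0.96,"dz":0,"ax":0,"ay":0,"az":0},{"dx":0.1,"dy":-0.96,"dz":0,"ax":0,"ay":0,"az":0},{"dx":0.1,"dy":-0.96,"dz":0.3,"ax":0,"ay":0,"az":0},{"dx":0.1,"dy":-0.96,"dz":0.3,"ax":0,"ay":0,"az":0},{"dx":0.1,"dy":-0.96,"dz":0.4,"ax":0,"ay":0,"az":0},{"dx":0.1,"dy":-0.96,"dz":0.4,"ax":0,"ay":0,"az":0},{"dx":0,"dy":0,"dz":0,"ax":0,"ay":0,"az":0},{"dx":0,"dy":0,"dz":0,"ax":0,"ay":0,"az":0}]' 1
python3 go.py w 421.2 11.1 33 96.8
python3 - <<'E'
from car import *
p=bot.camera('wrist'); up(p,'w18')
for o in find(p)+find(p,th=70): print(o)
E
```

```text
clock: 34.1
eef_pos: [0.4191, 0.0108, 0.1185]
tool_rot: [0.662, 0.749, -0.0, -0.0]
ft_force: [-0.3, 0.7, -0.3]
grip_width: 0.0853
clock 34.1 tcp [419.1  10.8 118.5] vise [-168.1   74.7] yaw 97.0 tilt [-0.001 -0.    -1.   ] | az 0.03 dx dy dz [0.   0.08 3.42]
([616.9, 2.7], [25.0, 44.8], np.float64(-4.0), [477.3999938964844, 237.8000030517578])
([615.0, -26.2], [25.8, 44.6], np.float64(-5.9), [464.70001220703125, 266.5])
([610.8, -45.8], [14.3, 43.3], np.float64(8.2), [453.70001220703125, 284.70001220703125])
([453.4, -77.8], [21.3, 35.8], np.float64(19.6), [282.3999938964844, 296.6000061035156])
([224.9, 68.2], [18.5, 40.4], np.float64(60.3), [19.899999618530273, 104.0])
```

View pics/w18.png

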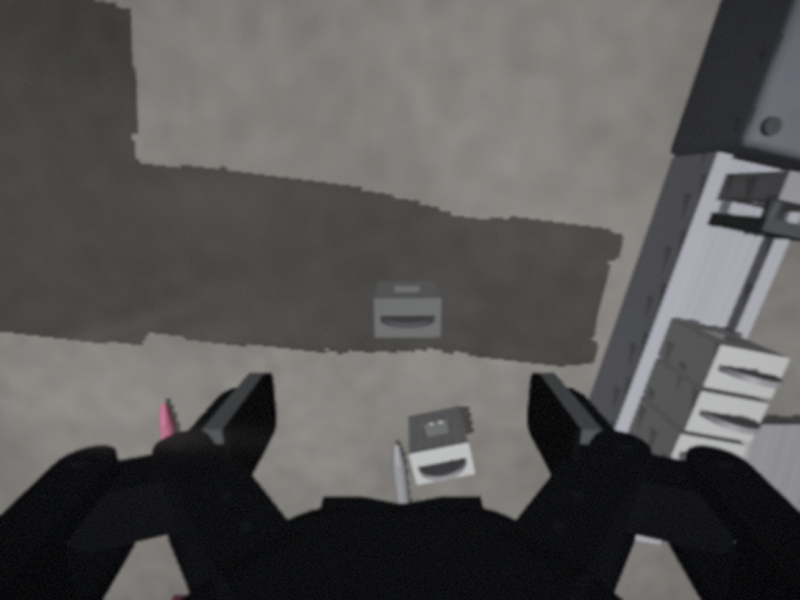

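```bash
python3 -m handwheel '[{"dx":0,"dy":0.07,"dz":0.7,"ax":0,"ay":0,"az":0},{"dx":0,"dy":0,"dz":0.7,"ax":0,"ay":0,"az":0},{"dx":0,"dy":0,"dz":0.7,"ax":0,"ay":0,"az":0},{"dx":0,"dy":0,"dz":0.7,"ax":0,"ay":0,"az":0},{"dx":0,"dy":0,"dz":0.6,"ax":0,"ay":0,"az":0},{"dx":0,"dy":0,"dz":0,"ax":0,"ay":0,"az":0}]' 1
python3 go.py w 421.2 11.1 33 96.8
python3 -m handwheel '[{"dx":0,"dy":0,"dz":0,"ax":0,"ay":0,"az":0},{"dx":0,"dy":0,"dz":0,"ax":0,"ay":0,"az":0},{"dx":0,"dy":0,"dz":0,"ax":0,"ay":0,"az":0},{"dx":0,"dy":0,"dz":0,"ax":0,"ay":0,"az":0},{"dx":0,"dy":0,"dz":0,"ax":0,"ay":0,"az":0},{"dx":0,"dy":0,"dz":0,"ax":0,"ay":0,"az":0}]' -1
python3 - <<'E'
from car import *
p=bot.camera('wrist'); up(p,'w19',box=(200,160,330,257))
E
python3 -m handwheel '[{"dx":0,"dy":0,"dz":-0.5,"ax":0,"ay":0,"az":0},{"dx":0,"dy":0,"dz":-1,"ax":0,"ay":0,"az":0},{"dx":0,"dy":0,"dz":-1,"ax":0,"ay":0,"az":0},{"dx":0,"dy":0,"dz":-1,"ax":0,"ay":0,"az":0},{"dx":0,"dy":0,"dz":-1,"ax":0,"ay":0,"az":0},{"dx":0,"dy":0,"dz":-0.4,"ax":0,"ay":0,"az":0},{"dx":0,"dy":0,"dz":0,"ax":0,"ay":0,"az":0.65},{"dx":0,"dy":0,"dz":0,"ax":0,"ay":0,"az":0.63},{"dx":0,"dy":0,"dz":0,"ax":0,"ay":0,"az":0}]'
python3 go.py v 0 114.9 130 0
```

```text
clock: 34.75
eef_pos: [0.4214, 0.011, 0.0326]
tool_rot: [0.663, 0.749, -0.001, -0.001]
ft_force: [-0.9, -0.3, -0.1]
grip_width: 0.085
clock 34.8 tcp [421.4  11.   32.6] vise [-165.9   75. ] yaw 97.0 tilt [-0.003 -0.    -1.   ] | az 0.03 dx dy dz [ 0.   -0.01 -0.01]
clock: 35.35
eef_pos: [0.4225, 0.011, 0.0353]
tool_rot: [0.663, 0.749, 0.001, 0.001]
ft_force: [-0.8, -0.3, 5.8]
grip_width: 0.0336
clock: 36.3
eef_pos: [0.4212, 0.011, 0.1562]
tool_rot: [0.731, 0.682, -0.0, -0.0]
ft_force: [-0.3, 0.3, -0.7]
grip_width: 0.0333
clock 36.3 tcp [421.2  11.  156.2] vise [-166.1   75. ] yaw 86.0 tilt [-0.001 -0.    -1.   ] | az 0.01 dx dy dz [1.59 6.64 1.05]
```

View pics/w19.png

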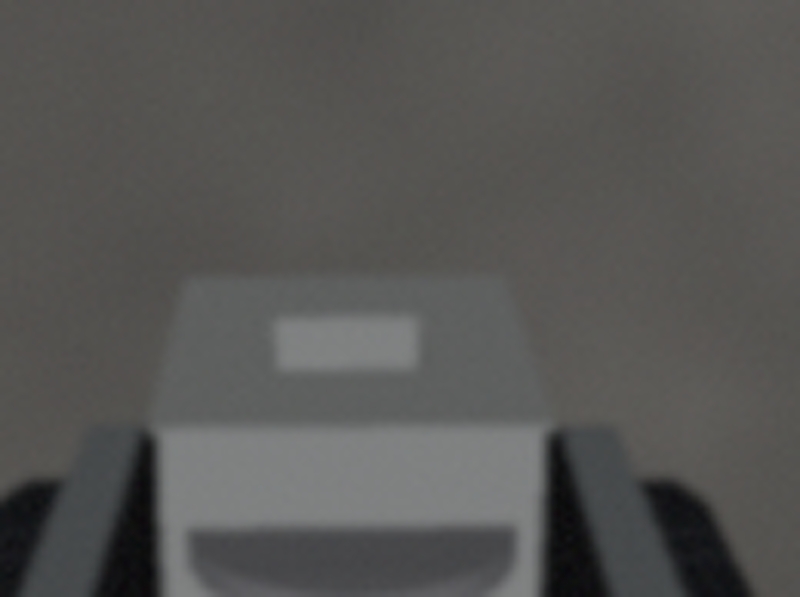

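```bash
python3 -m handwheel '[{"dx":0.22,"dy":0.95,"dz":0,"ax":0,"ay":0,"az":0},{"dx":0.22,"dy":0.95,"dz":0,"ax":0,"ay":0,"az":0},{"dx":0.22,"dy":0.95,"dz":0,"ax":0,"ay":0,"az":0},{"dx":0.22,"dy":0.95,"dz":0,"ax":0,"ay":0,"az":0},{"dx":0.22,"dy":0.95,"dz":0,"ax":0,"ay":0,"az":0},{"dx":0.22,"dy":0.95,"dz":0,"ax":0,"ay":0,"az":0},{"dx":0.23,"dy":0.95,"dz":0,"ax":0,"ay":0,"az":0.01},{"dx":0,"dy":0,"dz":0.5,"ax":0,"ay":0,"az":0},{"dx":0,"dy":0,"dz":0.4,"ax":0,"ay":0,"az":0},{"dx":0,"dy":0,"dz":0,"ax":0,"ay":0,"az":0},{"dx":0,"dy":0,"dz":0,"ax":0,"ay":0,"az":0}]'
python3 go.py v 0 113.8 87 0
```

```text
clock: 37.4
eef_pos: [0.5887, 0.0379, 0.1334]
tool_rot: [0.732, 0.682, -0.001, -0.001]
ft_force: [0.3, -0.6, -1.0]
grip_width: 0.0338
clock 37.4 tcp [588.7  37.9 133.4] vise [ -0.9 113.8] yaw 86.0 tilt [-0.003 -0.    -1.   ] | az 0.0 dx dy dz [-0.    0.04  1.85]
```

```bash
python3 -m handwheel '[{"dx":0,"dy":0,"dz":0.5,"ax":0,"ay":0,"az":0},{"dx":0,"dy":0,"dz":0.5,"ax":0,"ay":0,"az":0},{"dx":0,"dy":0,"dz":0.5,"ax":0,"ay":0,"az":0},{"dx":0,"dy":0,"dz":0.3,"ax":0,"ay":0,"az":0},{"dx":0,"dy":0,"dz":0,"ax":0,"ay":0,"az":0},{"dx":0,"dy":0,"dz":0,"ax":0,"ay":0,"az":0}]'
python3 go.py v 0 113.8 65.5 0
python3 - <<'E'
from car import *
p=bot.camera('wrist'); up(p,'w20',box=(200,160,330,257))
E
```

```text
clock: 38.0
eef_pos: [0.5901, 0.0381, 0.0889]
tool_rot: [0.732, 0.682, -0.0, -0.0]
ft_force: [-0.8, 0.1, -0.6]
grip_width: 0.0337
clock 38.0 tcp [590.1  38.1  88.9] vise [  0.5 114.1] yaw 85.9 tilt [-0.001 -0.    -1.   ] | az 0.0 dx dy dz [-0.01 -0.02  0.94]
```

View pics/w20.png

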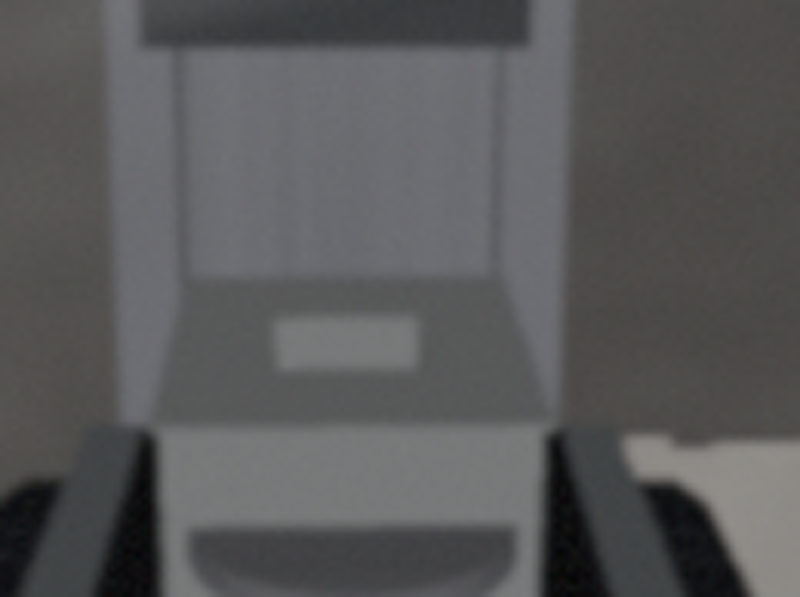

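```bash
python3 -m handwheel '[{"dx":-0.01,"dy":-0.015,"dz":0.3,"ax":0,"ay":0,"az":0},{"dx":0,"dy":0,"dz":0.3,"ax":0,"ay":0,"az":0},{"dx":0,"dy":0,"dz":0.34,"ax":0,"ay":0,"az":0},{"dx":0,"dy":0,"dz":0,"ax":0,"ay":0,"az":0},{"dx":0,"dy":0,"dz":0,"ax":0,"ay":0,"az":0}]'
python3 -m handwheel '[{"dx":0,"dy":0,"dz":0,"ax":0,"ay":0,"az":0},{"dx":0,"dy":0,"dz":0,"ax":0,"ay":0,"az":0},{"dx":0,"dy":0,"dz":0,"ax":0,"ay":0,"az":0},{"dx":0,"dy":0,"dz":0,"ax":0,"ay":0,"az":0}]' 1
python3 -m handwheel '[{"dx":0,"dy":0,"dz":-0.5,"ax":0,"ay":0,"az":0},{"dx":0,"dy":0,"dz":-1,"ax":0,"ay":0,"az":0},{"dx":0,"dy":0,"dz":-1,"ax":0,"ay":0,"az":0},{"dx":0,"dy":0,"dz":-1,"ax":0,"ay":0,"az":0},{"dx":0,"dy":0,"dz":0,"ax":0,"ay":0,"az":0}]' 1
python3 - <<'E'
from car import *
p=bot.camera('wrist'); up(p,'w21')
for o in find(p): print(o)
p=bot.camera('top'); print('top'); up(p,'t21',box=(230,120,390,240))
for o in find(p): print(o)
E
python3 go.py w 453.5 -77.6 130 109.7
```

```text
clock: 38.55
eef_pos: [0.5895, 0.0379, 0.0651]
tool_rot: [0.732, 0.682, -0.0, -0.0]
ft_force: [0.4, -0.1, -0.2]
grip_width: 0.034
clock: 38.95
eef_pos: [0.5899, 0.0379, 0.0658]
tool_rot: [0.732, 0.682, 0.0, 0.0]
ft_force: [0.2, 0.5, 0.0]
grip_width: 0.0854
clock: 39.45
eef_pos: [0.5928, 0.0381, 0.1586]
tool_rot: [0.732, 0.682, 0.004, 0.003]
ft_force: [0.5, 0.7, -0.3]
grip_width: 0.0854
([583.2, 103.8], [21.0, 35.1], np.float64(-2.6), [241.1999969482422, 123.80000305175781])
([578.2, -83.4], [22.5, 38.9], np.float64(-3.9), [251.3000030517578, 297.29998779296875])
top
([1106.8, 470.5], [23.6, 29.4], np.float64(3.9), [129.5, 3.9000000953674316])
([1128.8, -579.5], [25.3, 33.3], np.float64(1.5), [453.20001220703125, 7.699999809265137])
([1134.7, -681.7], [15.8, 43.6], np.float64(-87.2), [483.8999938964844, 7.400000095367432])
([1082.7, -484.4], [20.7, 41.5], np.float64(1.0), [424.70001220703125, 19.799999237060547])
([1083.4, -581.4], [28.3, 41.2], np.float64(-0.4), [454.29998779296875, 20.799999237060547])
([1069.5, -682.0], [18.2, 45.8], np.float64(88.7), [484.8999938964844, 26.200000762939453])
([98.2, -89.4], [18.5, 29.1], np.float64(20.0), [297.3999938964844, 331.20001220703125])
clock 39.5 tcp [590.4  38.  154.5] vise [  0.8 114. ] yaw 85.9 tilt [ 0.003  0.    -1.   ] | az -2.77 dx dy dz [-2.51 -6.71  0.98]
```

View pics/w21.png

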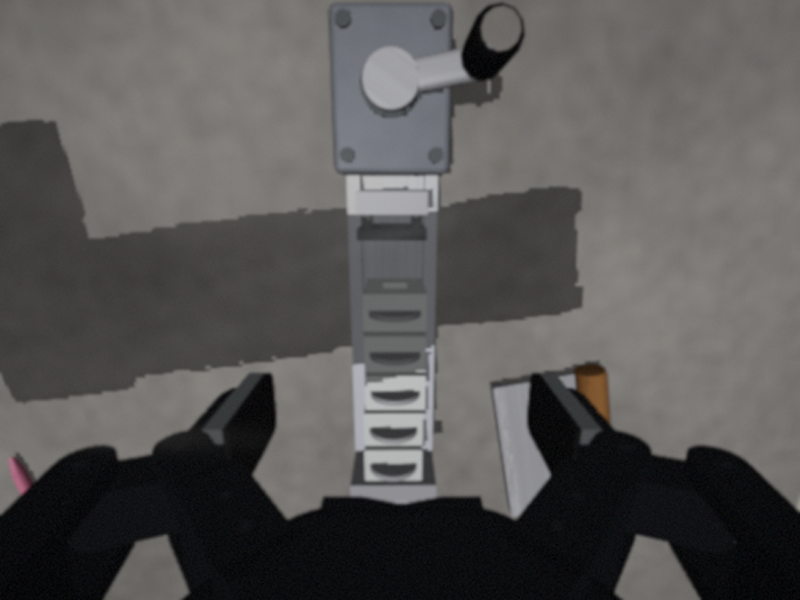

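View pics/t21.png

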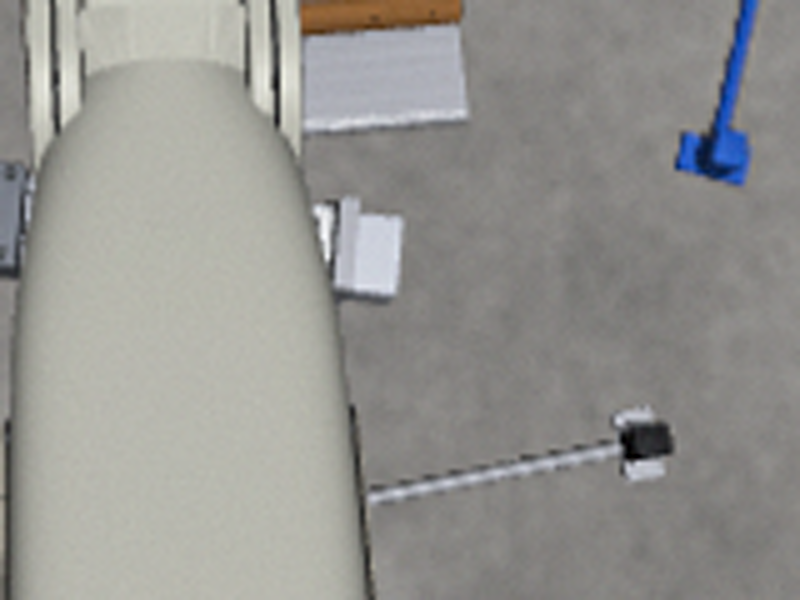

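```bash
python3 -m handwheel '[{"dx":0,"dy":0,"dz":0,"ax":0,"ay":0,"az":-0.92},{"dx":0,"dy":0,"dz":0,"ax":0,"ay":0,"az":-0.92},{"dx":0,"dy":0,"dz":0,"ax":0,"ay":0,"az":-0.92},{"dx":-0.36,"dy":-0.96,"dz":0,"ax":0,"ay":0,"az":0},{"dx":-0.36,"dy":-0.96,"dz":0,"ax":0,"ay":0,"az":0},{"dx":-0.36,"dy":-0.96,"dz":0,"ax":0,"ay":0,"az":0},{"dx":-0.36,"dy":-0.96,"dz":0.2,"ax":0,"ay":0,"az":0},{"dx":-0.36,"dy":-0.96,"dz":0.2,"ax":0,"ay":0,"az":0},{"dx":-0.36,"dy":-0.96,"dz":0.3,"ax":0,"ay":0,"az":0},{"dx":-0.35,"dy":-0.95,"dz":0.3,"ax":0,"ay":0,"az":0},{"dx":0,"dy":0,"dz":0,"ax":0,"ay":0,"az":0},{"dx":0,"dy":0,"dz":0,"ax":0,"ay":0,"az":0}]' 1
python3 go.py w 453.8 -77.6 34 109.7
python3 - <<'E'
from car import *
p=bot.camera('wrist'); up(p,'w22')
for o in find(p)+find(p,th=75): print(o)
E
```

```text
clock: 40.75
eef_pos: [0.4521, -0.0777, 0.1274]
tool_rot: [0.576, 0.817, -0.0, -0.001]
ft_force: [-0.3, 0.3, -0.1]
grip_width: 0.0854
clock 40.8 tcp [452.1 -77.7 127.4] vise [-128.9  -11.2] yaw 109.6 tilt [-0.002  0.001 -1.   ] | az -0.01 dx dy dz [-0.02  0.07  3.74]
([613.9, 47.2], [25.2, 41.0], np.float64(-3.5), [492.70001220703125, 126.9000015258789])
([612.5, 17.7], [24.4, 42.9], np.float64(-3.7), [472.3999938964844, 159.89999389648438])
```

View pics/w22.png

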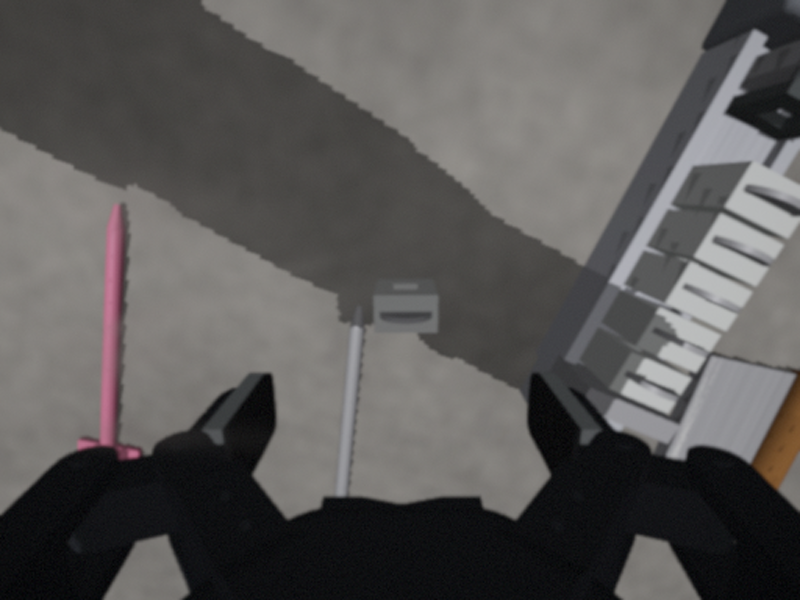

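```bash
python3 -m handwheel '[{"dx":0,"dy":0.06,"dz":0.7,"ax":0,"ay":0,"az":0},{"dx":0,"dy":0,"dz":0.7,"ax":0,"ay":0,"az":0},{"dx":0,"dy":0,"dz":0.7,"ax":0,"ay":0,"az":0},{"dx":0,"dy":0,"dz":0.7,"ax":0,"ay":0,"az":0},{"dx":0,"dy":0,"dz":0.74,"ax":0,"ay":0,"az":0},{"dx":0,"dy":0,"dz":0,"ax":0,"ay":0,"az":0}]' 1
python3 go.py w 453.8 -77.6 38 109.7
python3 -m handwheel '[{"dx":0,"dy":0,"dz":0,"ax":0,"ay":0,"az":0},{"dx":0,"dy":0,"dz":0,"ax":0,"ay":0,"az":0},{"dx":0,"dy":0,"dz":0,"ax":0,"ay":0,"az":0},{"dx":0,"dy":0,"dz":0,"ax":0,"ay":0,"az":0},{"dx":0,"dy":0,"dz":0,"ax":0,"ay":0,"az":0},{"dx":0,"dy":0,"dz":0,"ax":0,"ay":0,"az":0}]' -1
python3 - <<'E'
from car import *
p=bot.camera('wrist'); up(p,'w23',box=(200,160,330,257))
E
python3 -m handwheel '[{"dx":0,"dy":0,"dz":-0.5,"ax":0,"ay":0,"az":0},{"dx":0,"dy":0,"dz":-1,"ax":0,"ay":0,"az":0},{"dx":0,"dy":0,"dz":-1,"ax":0,"ay":0,"az":0},{"dx":0,"dy":0,"dz":-1,"ax":0,"ay":0,"az":0},{"dx":0,"dy":0,"dz":-1,"ax":0,"ay":0,"az":0},{"dx":0,"dy":0,"dz":-0.4,"ax":0,"ay":0,"az":0},{"dx":0,"dy":0,"dz":0,"ax":0,"ay":0,"az":0.92},{"dx":0,"dy":0,"dz":0,"ax":0,"ay":0,"az":0.92},{"dx":0,"dy":0,"dz":0,"ax":0,"ay":0,"az":0.92},{"dx":0,"dy":0,"dz":0,"ax":0,"ay":0,"az":0}]'
python3 go.py v 0 139.9 130 0
```

```text
clock: 41.4
eef_pos: [0.4531, -0.0761, 0.0375]
tool_rot: [0.576, 0.818, -0.001, -0.002]
ft_force: [-1.3, -0.5, -1.2]
grip_width: 0.0855
clock 41.4 tcp [453.1 -76.1  37.5] vise [-128.    -9.6] yaw 109.7 tilt [-0.004  0.001 -1.   ] | az 0.0 dx dy dz [-0.07  0.01 -0.02]
clock: 42.0
eef_pos: [0.4544, -0.0777, 0.0419]
tool_rot: [0.576, 0.817, -0.0, 0.001]
ft_force: [-5.5, -0.4, 15.0]
grip_width: 0.0216
clock: 43.05
eef_pos: [0.4539, -0.077, 0.1616]
tool_rot: [0.732, 0.682, -0.0, -0.0]
ft_force: [-0.7, 1.0, -0.9]
grip_width: 0.0211
clock 43.0 tcp [453.9 -77.  161.6] vise [-127.2  -10.5] yaw 85.9 tilt [-0.001  0.    -1.   ] | az 0.0 dx dy dz [6.01 5.09 1.27]
```

View pics/w23.png

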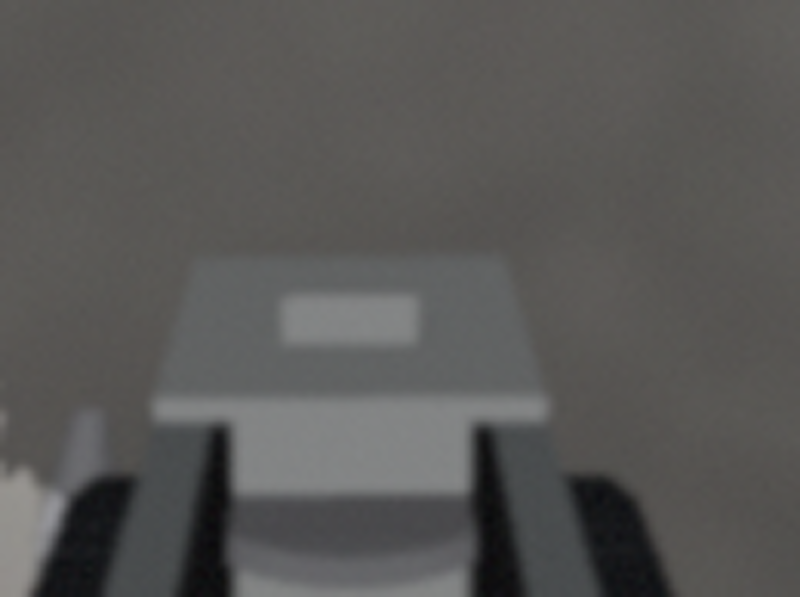

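```bash
python3 - <<'E'
from car import *
p=bot.camera('wrist'); up(p,'w24')
E
```

```text
(no output)
```

View pics/w24.png

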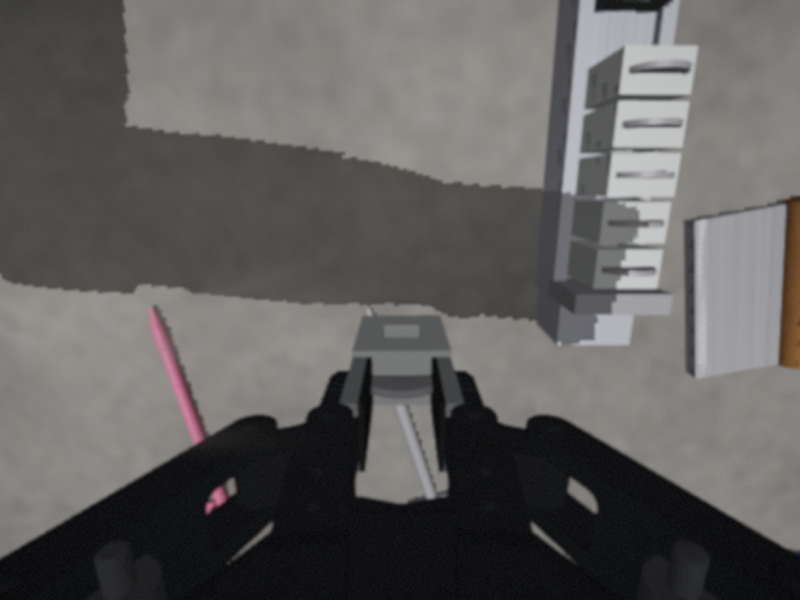

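```bash
python3 -m handwheel '[{"dx":0.7,"dy":0,"dz":0,"ax":0,"ay":0,"az":0},{"dx":0.7,"dy":0,"dz":0,"ax":0,"ay":0,"az":0},{"dx":0.7,"dy":0,"dz":0,"ax":0,"ay":0,"az":0},{"dx":0.7,"dy":0,"dz":0,"ax":0,"ay":0,"az":0},{"dx":0.4,"dy":0,"dz":0,"ax":0,"ay":0,"az":0},{"dx":0,"dy":0,"dz":0.8,"ax":0,"ay":0,"az":0},{"dx":0,"dy":0,"dz":0.8,"ax":0,"ay":0,"az":0},{"dx":0,"dy":0,"dz":0.8,"ax":0,"ay":0,"az":0},{"dx":0,"dy":0,"dz":0.8,"ax":0,"ay":0,"az":0},{"dx":0,"dy":0,"dz":0.8,"ax":0,"ay":0,"az":0},{"dx":0,"dy":0,"dz":0.4,"ax":0,"ay":0,"az":0},{"dx":0,"dy":0,"dz":0,"ax":0,"ay":0,"az":0}]'
python3 -m handwheel '[{"dx":0,"dy":0,"dz":0.2,"ax":0,"ay":0,"az":0},{"dx":0,"dy":0,"dz":0.1,"ax":0,"ay":0,"az":0},{"dx":0,"dy":0,"dz":0,"ax":0,"ay":0,"az":0}]'
python3 - <<'E'
from car import *
p=bot.camera('wrist'); up(p,'w25'); print(bot.get_obs()['eef_pos'],bot.get_obs()['ft_force'])
E
```

```text
clock: 44.3
eef_pos: [0.4586, 0.0026, 0.0508]
tool_rot: [0.731, 0.682, -0.001, -0.001]
ft_force: [-0.4, 0.3, -1.4]
grip_width: 0.0216
clock: 44.6
eef_pos: [0.4603, 0.0027, 0.045]
tool_rot: [0.732, 0.682, 0.0, 0.0]
ft_force: [0.8, -1.2, -0.6]
grip_width: 0.0214
[0.46036948 0.0026806  0.04509281] [-0.34899411 -0.18391206 -0.49865501]
```

View pics/w25.png

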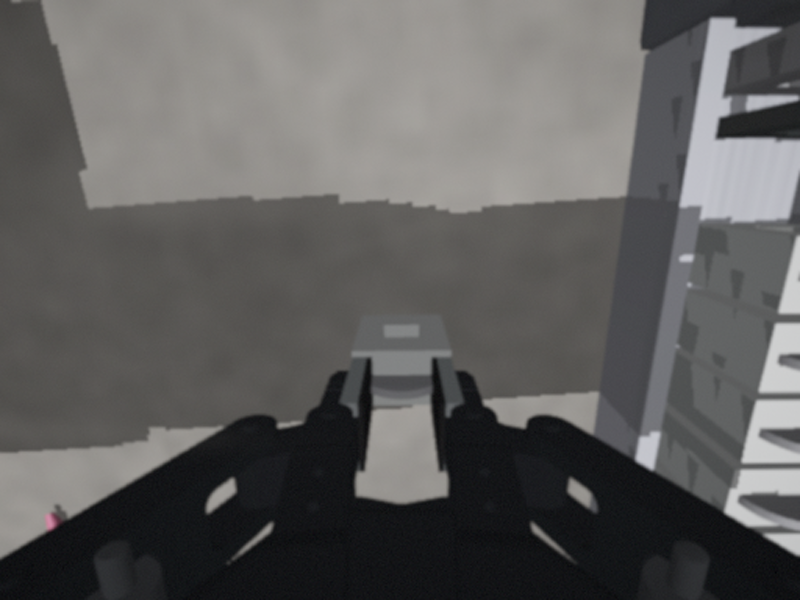

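```bash
python3 -m handwheel '[{"dx":0,"dy":0,"dz":0.1,"ax":0,"ay":0,"az":0},{"dx":0,"dy":0,"dz":0.05,"ax":0,"ay":0,"az":0},{"dx":0,"dy":0,"dz":0,"ax":0,"ay":0,"az":0}]'
python3 -m handwheel '[{"dx":0,"dy":0,"dz":0,"ax":0,"ay":0,"az":0},{"dx":0,"dy":0,"dz":0,"ax":0,"ay":0,"az":0},{"dx":0,"dy":0,"dz":0,"ax":0,"ay":0,"az":0},{"dx":0,"dy":0,"dz":0,"ax":0,"ay":0,"az":0},{"dx":0,"dy":0,"dz":0.2,"ax":0,"ay":0,"az":0},{"dx":0,"dy":0,"dz":0.2,"ax":0,"ay":0,"az":0},{"dx":0,"dy":0,"dz":0,"ax":0,"ay":0,"az":0}]' 1
python3 - <<'E'
from car import *
p=bot.camera('wrist'); up(p,'w26')
E
```

```text
clock: 44.95
eef_pos: [0.4607, 0.0029, 0.042]
tool_rot: [0.732, 0.682, 0.001, 0.0]
ft_force: [-2.2, 0.8, 8.5]
grip_width: 0.0212
clock: 45.65
eef_pos: [0.4591, 0.0027, 0.0299]
tool_rot: [0.732, 0.682, -0.001, -0.001]
ft_force: [0.0, 0.6, 0.3]
grip_width: 0.0852
```

View pics/w26.png

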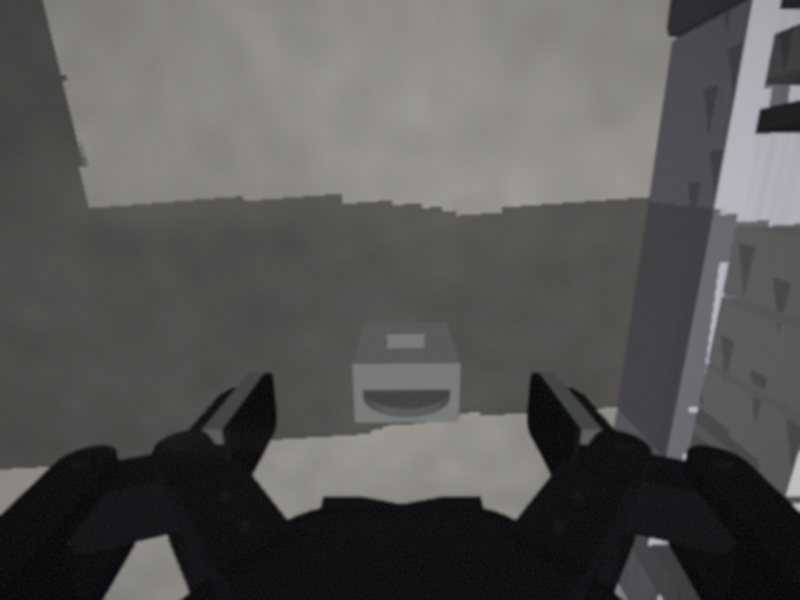

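```bash
python3 -m handwheel '[{"dx":0,"dy":0,"dz":-0.08,"ax":0,"ay":0,"az":0},{"dx":0,"dy":0,"dz":0,"ax":0,"ay":0,"az":0},{"dx":0,"dy":0,"dz":0,"ax":0,"ay":0,"az":0},{"dx":0,"dy":0,"dz":0,"ax":0,"ay":0,"az":0},{"dx":0,"dy":0,"dz":0,"ax":0,"ay":0,"az":0},{"dx":0,"dy":0,"dz":0,"ax":0,"ay":0,"az":0},{"dx":0,"dy":0,"dz":0,"ax":0,"ay":0,"az":0}]' -1
python3 - <<'E'
from car import *
p=bot.camera('wrist'); up(p,'w27',box=(200,160,330,257))
E
python3 -m handwheel '[{"dx":0,"dy":0,"dz":-0.5,"ax":0,"ay":0,"az":0},{"dx":0,"dy":0,"dz":-1,"ax":0,"ay":0,"az":0},{"dx":0,"dy":0,"dz":-1,"ax":0,"ay":0,"az":0},{"dx":0,"dy":0,"dz":-1,"ax":0,"ay":0,"az":0},{"dx":0,"dy":0,"dz":-1,"ax":0,"ay":0,"az":0},{"dx":0,"dy":0,"dz":-0.4,"ax":0,"ay":0,"az":0},{"dx":0,"dy":0,"dz":0,"ax":0,"ay":0,"az":0}]'
python3 go.py v 0 139.9 130 0
```

```text
clock: 46.4
eef_pos: [0.4605, 0.0027, 0.0335]
tool_rot: [0.732, 0.682, 0.0, 0.0]
ft_force: [-0.6, 0.0, 5.8]
grip_width: 0.0339
clock: 47.15
eef_pos: [0.4609, 0.0027, 0.1563]
tool_rot: [0.732, 0.682, 0.001, 0.001]
ft_force: [-0.6, 0.1, -0.5]
grip_width: 0.034
clock 47.1 tcp [460.9   2.7 156.3] vise [-125.9   69.6] yaw 85.9 tilt [ 0.003  0.    -1.   ] | az 0.0 dx dy dz [2.81 5.03 1.05]
```

View pics/w27.png

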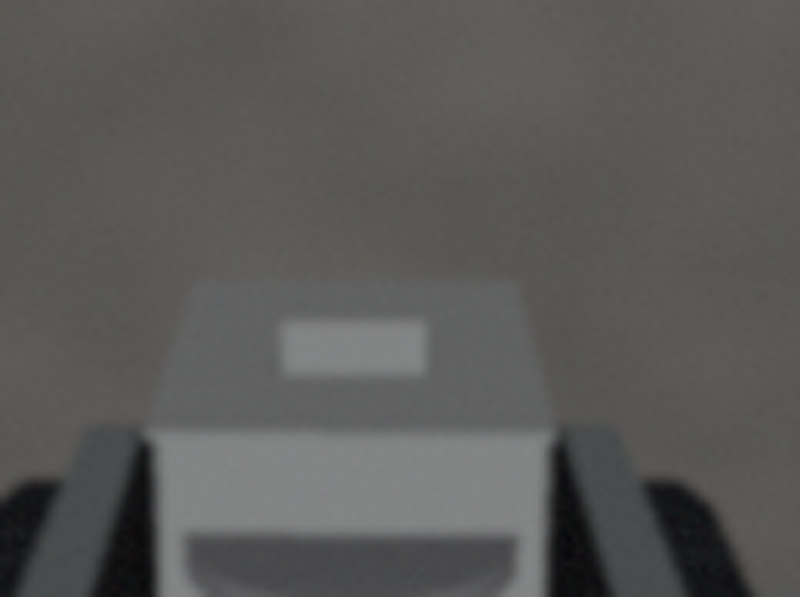

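```bash
python3 -m handwheel '[{"dx":0.46,"dy":0.83,"dz":0,"ax":0,"ay":0,"az":0},{"dx":0.46,"dy":0.83,"dz":0,"ax":0,"ay":0,"az":0},{"dx":0.46,"dy":0.83,"dz":0,"ax":0,"ay":0,"az":0},{"dx":0.46,"dy":0.83,"dz":0,"ax":0,"ay":0,"az":0},{"dx":0.46,"dy":0.83,"dz":0,"ax":0,"ay":0,"az":0},{"dx":0.46,"dy":0.83,"dz":0,"ax":0,"ay":0,"az":0},{"dx":0,"dy":0,"dz":0.5,"ax":0,"ay":0,"az":0},{"dx":0,"dy":0,"dz":0.4,"ax":0,"ay":0,"az":0},{"dx":0,"dy":0,"dz":0,"ax":0,"ay":0,"az":0},{"dx":0,"dy":0,"dz":0,"ax":0,"ay":0,"az":0}]'
python3 go.py v -1 139.7 95 0
python3 - <<'E'
from car import *
p=bot.camera('wrist'); up(p,'w28')
E
```

```text
clock: 48.15
eef_pos: [0.5875, 0.0622, 0.1317]
tool_rot: [0.732, 0.681, -0.001, -0.001]
ft_force: [-0.8, -0.5, -0.2]
grip_width: 0.0341
clock 48.1 tcp [587.5  62.2 131.7] vise [ -3.8 137.9] yaw 85.9 tilt [-0.003 -0.    -1.   ] | az -0.0 dx dy dz [0.07 0.11 1.47]
```

View pics/w28.png

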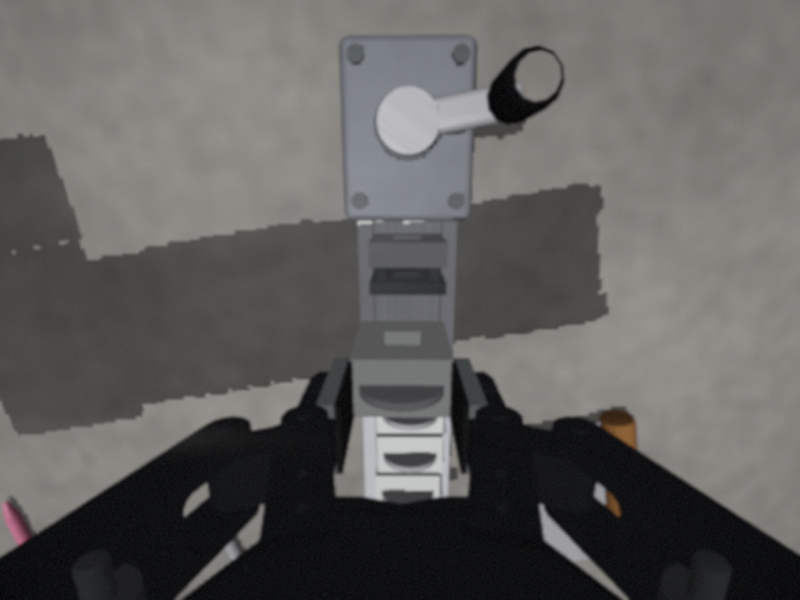

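```bash
python3 -m handwheel '[{"dx":0.07,"dy":0.06,"dz":0,"ax":0,"ay":0,"az":0},{"dx":0,"dy":0,"dz":0.5,"ax":0,"ay":0,"az":0},{"dx":0,"dy":0,"dz":0.5,"ax":0,"ay":0,"az":0},{"dx":0,"dy":0,"dz":0.4,"ax":0,"ay":0,"az":0},{"dx":0,"dy":0,"dz":0.3,"ax":0,"ay":0,"az":0},{"dx":0,"dy":0,"dz":0,"ax":0,"ay":0,"az":0},{"dx":0,"dy":0,"dz":0,"ax":0,"ay":0,"az":0}]'
python3 go.py v -1 139.7 64 0
python3 - <<'E'
from car import *
p=bot.camera('wrist'); up(p,'w29',box=(200,160,330,257))
E
```

```text
clock: 48.9
eef_pos: [0.5906, 0.0643, 0.0901]
tool_rot: [0.732, 0.682, -0.0, -0.0]
ft_force: [-0.3, 0.7, -1.3]
grip_width: 0.0339
clock 48.9 tcp [590.6  64.3  90.1] vise [ -0.9 140.3] yaw 85.9 tilt [-0.001 -0.    -1.   ] | az 0.0 dx dy dz [-0.02 -0.    1.04]
```

View pics/w29.png

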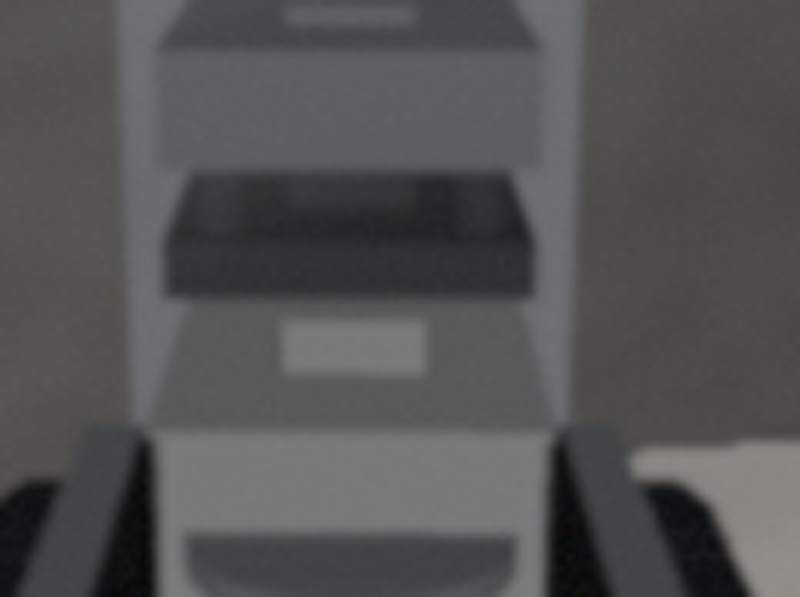

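```bash
python3 -m handwheel '[{"dx":-0.02,"dy":-0.015,"dz":0.3,"ax":0,"ay":0,"az":0},{"dx":0,"dy":0,"dz":0.3,"ax":0,"ay":0,"az":0},{"dx":0,"dy":0,"dz":0.3,"ax":0,"ay":0,"az":0},{"dx":0,"dy":0,"dz":0.12,"ax":0,"ay":0,"az":0},{"dx":0,"dy":0,"dz":0,"ax":0,"ay":0,"az":0}]'
python3 go.py v -1 139.7 64 0
python3 - <<'E'
from car import *
p=bot.camera('wrist'); up(p,'w30',box=(200,160,330,257))
E
```

```text
clock: 49.45
eef_pos: [0.5898, 0.0638, 0.0642]
tool_rot: [0.732, 0.682, -0.0, -0.0]
ft_force: [-0.4, -0.1, -0.6]
grip_width: 0.0341
clock 49.5 tcp [589.8  63.8  64.2] vise [ -1.6 139.7] yaw 85.9 tilt [-0.001 -0.    -1.   ] | az 0.0 dx dy dz [-0.    0.02  0.01]
```

View pics/w30.png

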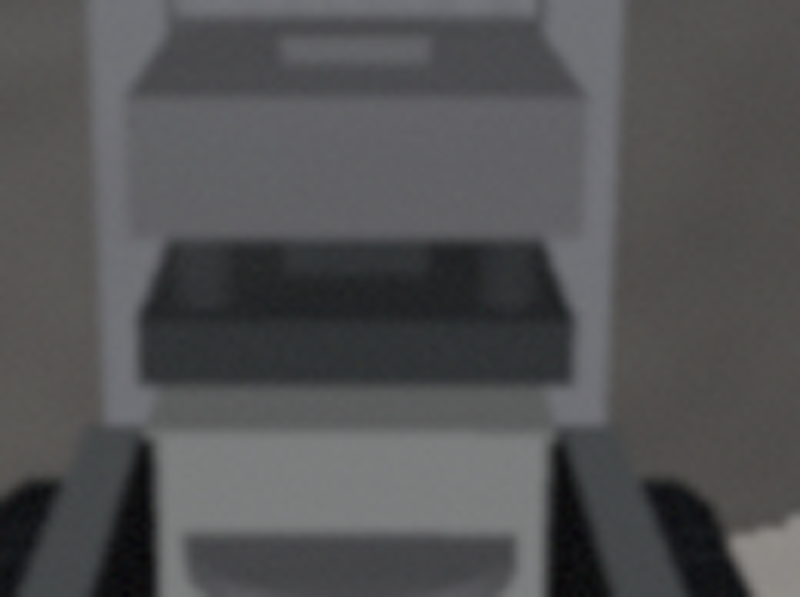

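```bash
python3 -m handwheel '[{"dx":0,"dy":0,"dz":0.04,"ax":0,"ay":0,"az":0},{"dx":0,"dy":0,"dz":0,"ax":0,"ay":0,"az":0}]'
python3 -m handwheel '[{"dx":0,"dy":0,"dz":0,"ax":0,"ay":0,"az":0},{"dx":0,"dy":0,"dz":0,"ax":0,"ay":0,"az":0},{"dx":0,"dy":0,"dz":0,"ax":0,"ay":0,"az":0},{"dx":0,"dy":0,"dz":0,"ax":0,"ay":0,"az":0}]' 1
python3 -m handwheel '[{"dx":0,"dy":0,"dz":-0.5,"ax":0,"ay":0,"az":0},{"dx":0,"dy":0,"dz":-1,"ax":0,"ay":0,"az":0},{"dx":0,"dy":0,"dz":-1,"ax":0,"ay":0,"az":0},{"dx":0,"dy":0,"dz":-1,"ax":0,"ay":0,"az":0},{"dx":0,"dy":0,"dz":-1,"ax":0,"ay":0,"az":0},{"dx":0,"dy":0,"dz":0,"ax":0,"ay":0,"az":0}]' 1
python3 - <<'E'
from car import *
p=bot.camera('wrist'); up(p,'w31')
p=bot.camera('side'); up(p,'s31',box=(200,120,360,260))
E
```

```text
clock: 49.7
eef_pos: [0.5904, 0.0639, 0.064]
tool_rot: [0.732, 0.682, 0.0, 0.0]
ft_force: [0.4, 0.4, -1.3]
grip_width: 0.0336
clock: 50.1
eef_pos: [0.5904, 0.0638, 0.0641]
tool_rot: [0.732, 0.682, 0.0, 0.0]
ft_force: [-0.5, 0.6, -1.1]
grip_width: 0.0854
clock: 50.7
eef_pos: [0.5931, 0.0642, 0.1819]
tool_rot: [0.732, 0.682, 0.004, 0.003]
ft_force: [1.2, 0.9, 0.3]
grip_width: 0.0855
```

View pics/w31.png

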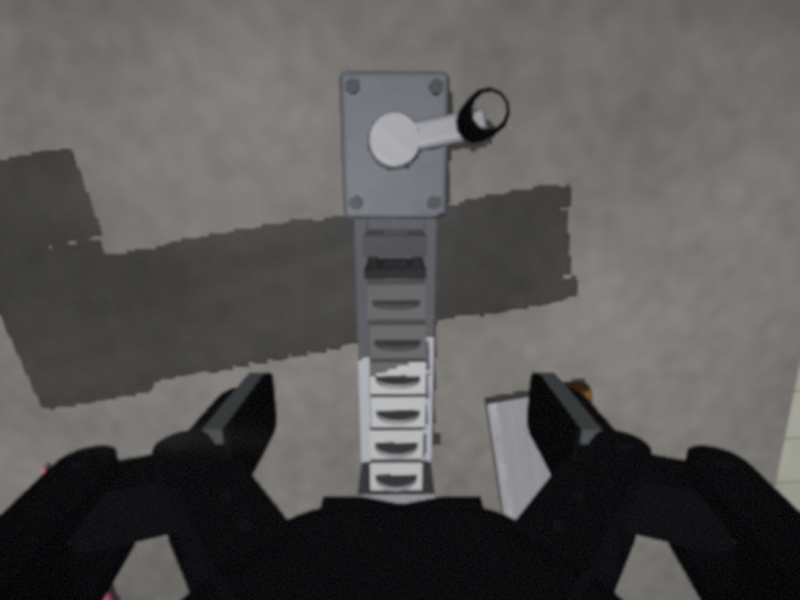

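View pics/s31.png

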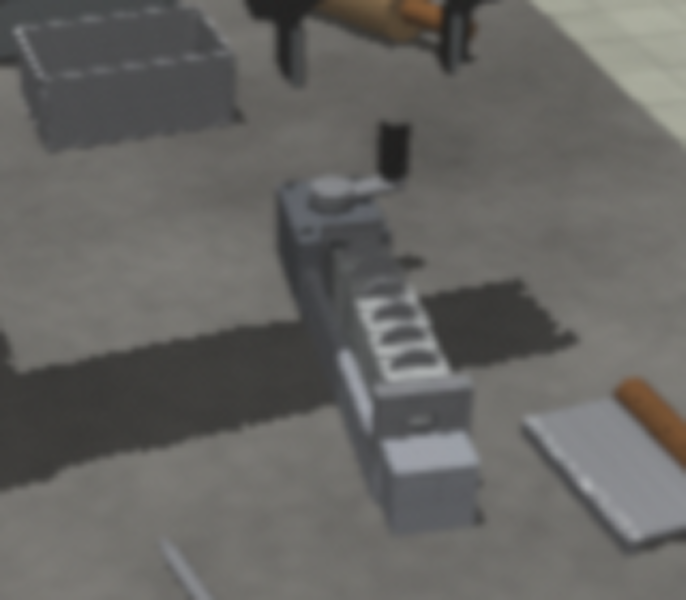

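```bash
sed -i 's/V=np.array(\[.5815,-.07566\])/V=np.array([.5803,-.0756])/' go.py; python3 - <<'E'
from go import *
p=bot.camera('wrist'); up(p,'w32',box=(220,40,340,130))
import go
go.V=np.array([.5795,-.0755])
for n,uv,z in [('hub',(394,139),.085),('hub72',(394,139),.075),('knobtop',(490,112),.115)]:
    w=atz(p,np.array(uv)/1.5625-.18,z); print(n,np.round(w2v(*w[:2]),1))
E
```

```text
hub [ -3.2 233. ]
hub72 [ -3.3 234. ]
knobtop [ 40.9 241.4]
```

View pics/w32.png

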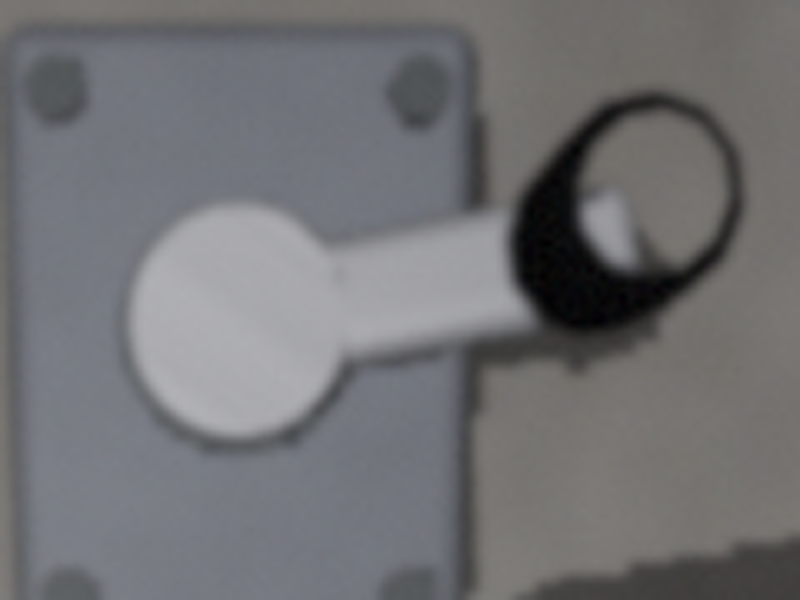

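```bash
python3 - <<'E'
from go import *
import pickle
p=bot.camera('wrist'); pickle.dump(p,open('w33.pkl','wb')); o=bot.get_obs(); print(o['eef_pos'],Ro.from_quat(o['tool_rot']).as_matrix()[:,2])
up(p,'w33',box=(210,120,300,187)); up(p,'w33b',box=(210,40,300,107))
g=cv2.GaussianBlur(p['img'].astype(np.float32).mean(2),(1,5),0)
R=Ro.from_quat(o['tool_rot']).as_matrix(); 
for row in (146,160,180,200,230,270,290):
    x=g[row,210:300]; d=np.abs(np.diff(x)); i=[j for j in range(1,len(d)-1) if d[j]>8 and d[j]>=d[j-1] and d[j]>d[j+1]]
    print(row,[(210+j+.5) for j in i])
E
```

```text
[0.58956095 0.0637981  0.17559601] [-1.69192978e-03 -1.87896614e-04 -9.99998551e-01]
146 [229.5, 237.5, 283.5]
160 [230.5, 282.5]
180 [230.5, 282.5]
200 [231.5, 281.5]
230 [234.5, 239.5, 278.5, 281.5, 283.5]
270 [232.5, 240.5, 245.5, 270.5, 275.5, 277.5, 280.5, 282.5]
290 [233.5, 244.5, 248.5, 269.5, 274.5, 276.5, 279.5]
```

View pics/w33.png

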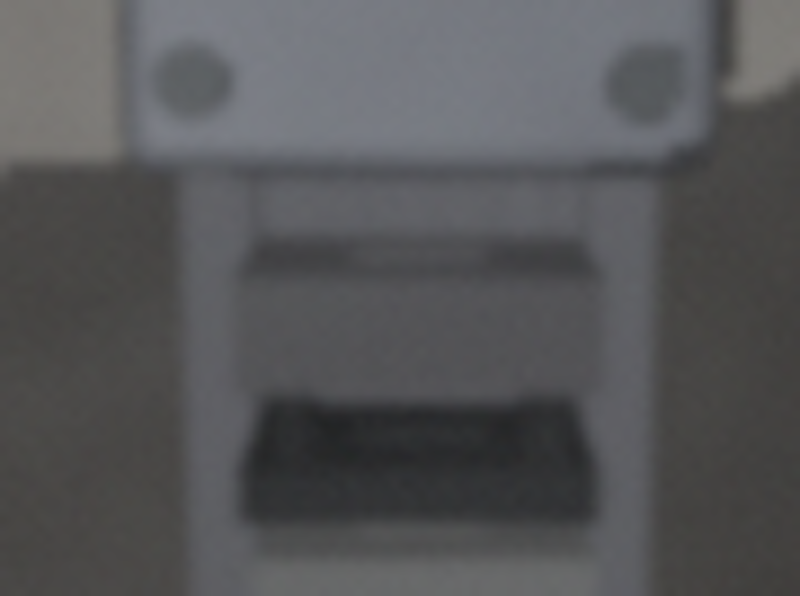

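View pics/w33b.png

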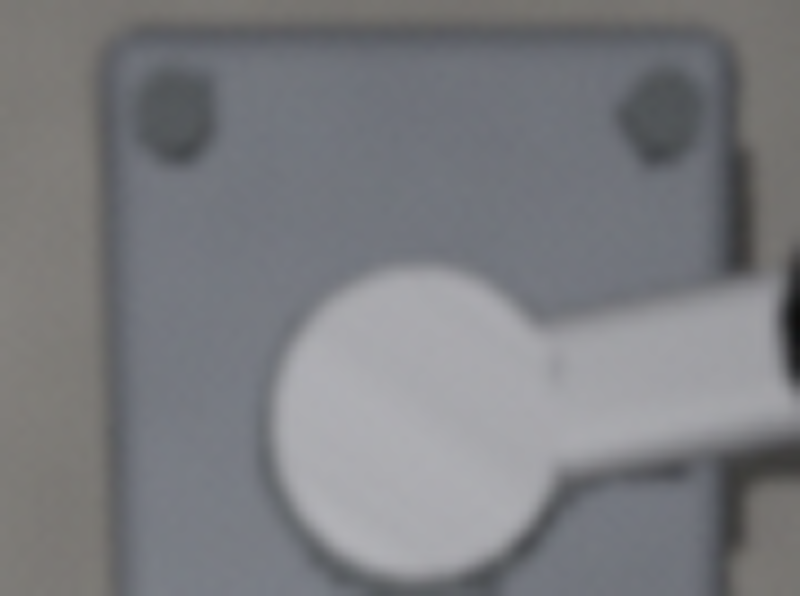

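```bash
sed -i 's/V=np.array(\[.5803,-.0756\])/V=np.array([.5796,-.0756])/' go.py; python3 - <<'E'
from go import *
import pickle
p=pickle.load(open('w33.pkl','rb'))
for n,uv,z in [('front190',(256.7,120+165/8.889-.44),.06),('rear274',(256.7,40+32/8.889-.44),.06),('hub235',(256.4,40+422/8.889-.44),.075),('hub235',(256.4,40+422/8.889-.44),.068),('plate',(256.7,120+520/8.889-.44),.073),('carr',(256.7,120+562/8.889-.44),.074)]:
    print(n,np.round(w2v(*atz(p,uv,z)[:2]),1))
up(p,'w33k',box=(280,30,340,100))
E
python3 go.py v 0 139 175 0
```

```text
front190 [ -0.5 191.5]
rear274 [ -0.5 272.6]
hub235 [ -0.7 235.2]
hub235 [ -0.7 235.9]
plate [ -0.5 155.6]
carr [ -0.5 151.3]
clock 50.9 tcp [589.6  63.8 175.6] vise [  0.  139.8] yaw 85.9 tilt [-0.002 -0.    -1.   ] | az 0.0 dx dy dz [-0.03 -0.    0.02]
```

View pics/w33k.png

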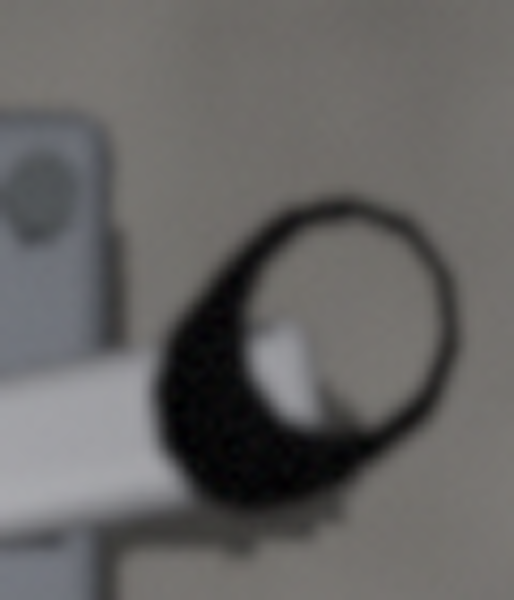

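```bash
python3 - <<'E'
from go import *
import pickle
p=pickle.load(open('w33.pkl','rb'))
for uv,z in [((320.2,66.7),.115),((309.3,76.2),.072)]:
    v=w2v(*atz(p,uv,z)[:2])+[.5,0]; print(v, np.degrees(np.arctan2(v[1]-235,v[0])), np.hypot(v[0],v[1]-235))
E
```

```text
[ 44.66557365 244.26812735] 11.722546573542187 45.617010577565736
[ 45.01496509 244.22472851] 11.581047223051959 45.95043740503592
```

```bash
python3 -m handwheel '[{"dx":0.84,"dy":0.36,"dz":0,"ax":0,"ay":0,"az":0},{"dx":0.84,"dy":0.36,"dz":0,"ax":0,"ay":0,"az":0},{"dx":0.84,"dy":0.36,"dz":0,"ax":0,"ay":0,"az":0},{"dx":0.84,"dy":0.35,"dz":0,"ax":0,"ay":0,"az":0},{"dx":0.83,"dy":0.34,"dz":0.4,"ax":0,"ay":0,"az":0},{"dx":0,"dy":0,"dz":0.4,"ax":0,"ay":0,"az":0},{"dx":0,"dy":0,"dz":0,"ax":0,"ay":0,"az":0},{"dx":0,"dy":0,"dz":0,"ax":0,"ay":0,"az":0}]' 1
python3 go.py v 44.1 244.1 102 0
python3 - <<'E'
from car import *
p=bot.camera('side'); up(p,'s34',box=(200,60,360,200)); p=bot.camera('wrist'); up(p,'w34')
E
```

```text
clock: 51.7
eef_pos: [0.6408, 0.1643, 0.1551]
tool_rot: [0.732, 0.681, -0.002, -0.001]
ft_force: [-0.1, -0.0, 0.3]
grip_width: 0.0854
clock 51.7 tcp [640.8 164.3 155.1] vise [ 43.9 243.6] yaw 85.9 tilt [-0.003 -0.001 -1.   ] | az -0.0 dx dy dz [0.02 0.01 2.12]
```

View pics/w34.png

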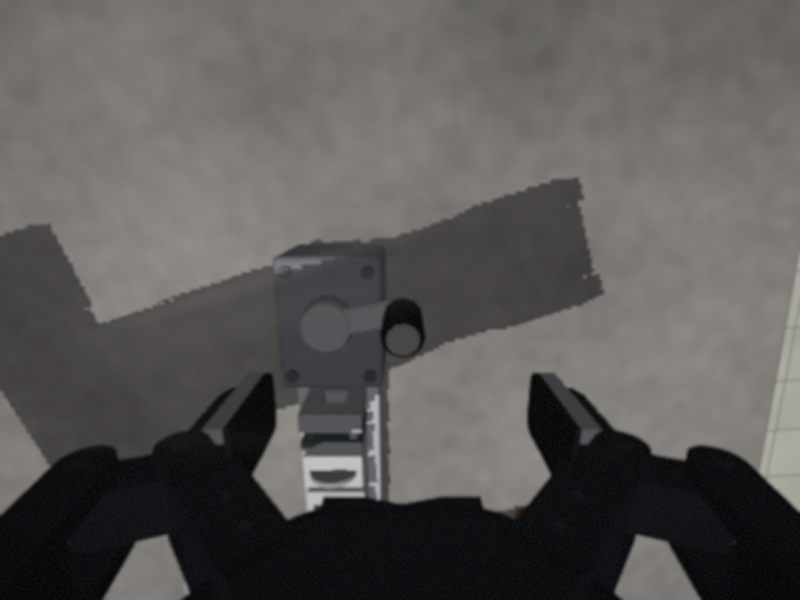

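View pics/s34.png

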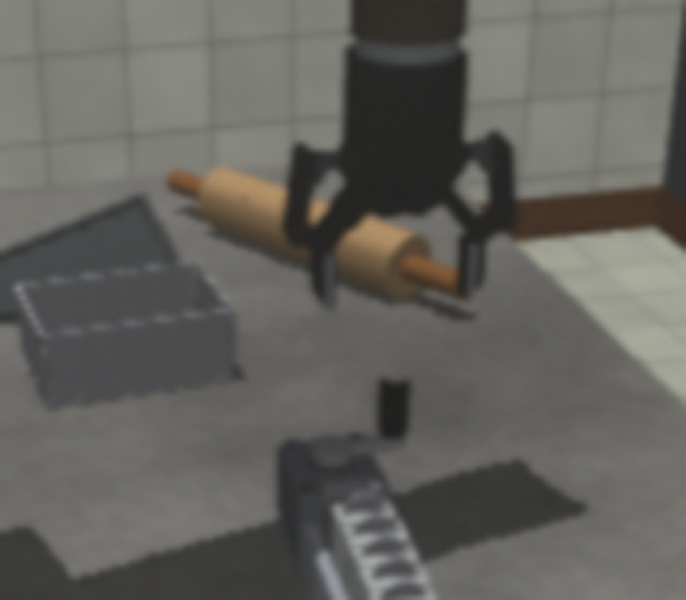

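```bash
python3 -m handwheel '[{"dx":0.02,"dy":0,"dz":0.7,"ax":0,"ay":0,"az":0},{"dx":0,"dy":0,"dz":0.7,"ax":0,"ay":0,"az":0},{"dx":0,"dy":0,"dz":0.7,"ax":0,"ay":0,"az":0},{"dx":0,"dy":0,"dz":0.1,"ax":0,"ay":0,"az":0},{"dx":0,"dy":0,"dz":0,"ax":0,"ay":0,"az":0}]' 1
python3 go.py v 44.1 244.1 102 0
python3 -m handwheel '[{"dx":0,"dy":0,"dz":0,"ax":0,"ay":0,"az":0},{"dx":0,"dy":0,"dz":0,"ax":0,"ay":0,"az":0},{"dx":0,"dy":0,"dz":0,"ax":0,"ay":0,"az":0},{"dx":0,"dy":0,"dz":0,"ax":0,"ay":0,"az":0},{"dx":0,"dy":0,"dz":0,"ax":0,"ay":0,"az":0},{"dx":0,"dy":0,"dz":0,"ax":0,"ay":0,"az":0}]' -1
python3 go.py v 44.1 244.1 102 0
python3 - <<'E'
from car import *
p=bot.camera('wrist'); up(p,'w35')
E
```

```text
clock: 52.3
eef_pos: [0.6417, 0.1651, 0.1016]
tool_rot: [0.732, 0.681, -0.0, -0.0]
ft_force: [-0.3, -0.1, -0.1]
grip_width: 0.0853
clock 52.3 tcp [641.7 165.1 101.6] vise [ 44.8 244.5] yaw 85.9 tilt [-0.001 -0.    -1.   ] | az -0.0 dx dy dz [-0.02 -0.03 -0.02]
clock: 52.9
eef_pos: [0.642, 0.1658, 0.1022]
tool_rot: [0.732, 0.682, 0.0, 0.0]
ft_force: [-1.3, -0.4, 4.2]
grip_width: 0.0181
clock 52.9 tcp [642.  165.8 102.2] vise [ 45.  245.3] yaw 85.9 tilt [ 0.001  0.    -1.   ] | az 0.0 dx dy dz [-0.05 -0.04  0.01]
```

View pics/w35.png

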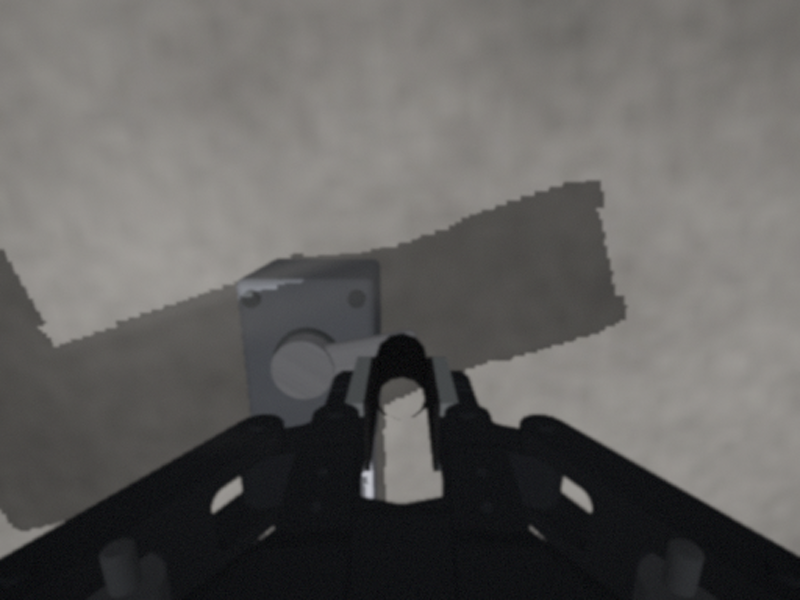

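```bash
python3 - <<'E'
import numpy as np
t=np.radians(12-15*np.arange(0,23)); x=45*np.cos(t);y=45*np.sin(t)
for i in range(22): print(i+1,round(12-15*(i+1)),'dx',round((y[i+1]-y[i])/25,2),'dy',round((x[i+1]-x[i])/25,2))
E
```

```text
1 -3 dx -0.47 dy 0.04
2 -18 dx -0.46 dy -0.09
3 -33 dx -0.42 dy -0.2
4 -48 dx -0.36 dy -0.31
5 -63 dx -0.27 dy -0.39
6 -78 dx -0.16 dy -0.44
7 -93 dx -0.04 dy -0.47
8 -108 dx 0.09 dy -0.46
9 -123 dx 0.2 dy -0.42
10 -138 dx 0.31 dy -0.36
11 -153 dx 0.39 dy -0.27
12 -168 dx 0.44 dy -0.16
13 -183 dx 0.47 dy -0.04
14 -198 dx 0.46 dy 0.09
15 -213 dx 0.42 dy 0.2
16 -228 dx 0.36 dy 0.31
17 -243 dx 0.27 dy 0.39
18 -258 dx 0.16 dy 0.44
19 -273 dx 0.04 dy 0.47
20 -288 dx -0.09 dy 0.46
21 -303 dx -0.2 dy 0.42
22 -318 dx -0.31 dy 0.36
```

```bash
python3 -m handwheel '[{"dx":-0.47,"dy":0.04,"dz":0,"ax":0,"ay":0,"az":0},{"dx":-0.46,"dy":-0.09,"dz":0,"ax":0,"ay":0,"az":0},{"dx":-0.42,"dy":-0.2,"dz":0,"ax":0,"ay":0,"az":0},{"dx":-0.36,"dy":-0.31,"dz":0,"ax":0,"ay":0,"az":0},{"dx":-0.27,"dy":-0.39,"dz":0,"ax":0,"ay":0,"az":0},{"dx":-0.16,"dy":-0.44,"dz":0,"ax":0,"ay":0,"az":0},{"dx":0,"dy":0,"dz":0,"ax":0,"ay":0,"az":0}]'
python3 go.py v 9.4 191 102 0
python3 - <<'E'
from car import *
p=bot.camera('wrist'); up(p,'w36')
E
```

```text
clock: 53.65
eef_pos: [0.6028, 0.1155, 0.1021]
tool_rot: [0.732, 0.682, 0.001, -0.001]
ft_force: [-2.2, 5.0, 3.7]
grip_width: 0.0177
clock 53.6 tcp [602.8 115.5 102.1] vise [  9.6 192.2] yaw 86.0 tilt [ 0.001  0.003 -1.   ] | az 0.0 dx dy dz [-0.05 -0.01  0.  ]
```

View pics/w36.png

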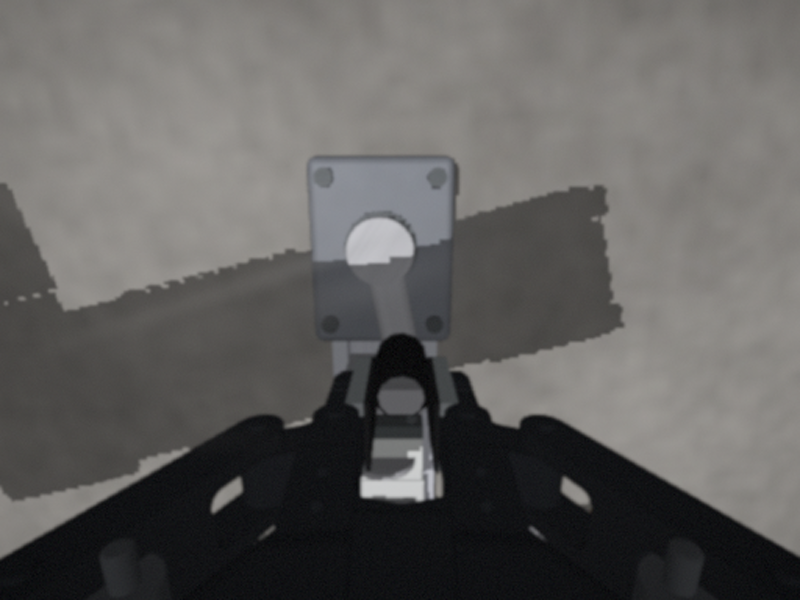

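Cranking works: knob (400,395) is now on the jaw side of the hub (380,250), forces about 5 N. Continuing around.

```bash
python3 -m handwheel '[{"dx":-0.04,"dy":-0.47,"dz":0,"ax":0,"ay":0,"az":0},{"dx":0.09,"dy":-0.46,"dz":0,"ax":0,"ay":0,"az":0},{"dx":0.2,"dy":-0.42,"dz":0,"ax":0,"ay":0,"az":0},{"dx":0.31,"dy":-0.36,"dz":0,"ax":0,"ay":0,"az":0},{"dx":0.39,"dy":-0.27,"dz":0,"ax":0,"ay":0,"az":0},{"dx":0.44,"dy":-0.16,"dz":0,"ax":0,"ay":0,"az":0},{"dx":0.47,"dy":-0.04,"dz":0,"ax":0,"ay":0,"az":0},{"dx":0.46,"dy":0.09,"dz":0,"ax":0,"ay":0,"az":0},{"dx":0,"dy":0,"dz":0,"ax":0,"ay":0,"az":0}]'
python3 go.py v -42.8 248.9 102 0
python3 - <<'E'
from car import *
p=bot.camera('side'); up(p,'s37',box=(200,100,330,210))
E
```

```text
clock: 54.6
eef_pos: [0.5555, 0.178, 0.1021]
tool_rot: [0.731, 0.682, 0.0, 0.0]
ft_force: [2.0, -0.3, 7.1]
grip_width: 0.0184
clock 54.6 tcp [555.5 178.  102.1] vise [-42.1 251.2] yaw 86.0 tilt [ 0.001  0.    -1.   ] | az 0.01 dx dy dz [-0.09 -0.03  0.  ]
```

View pics/s37.png

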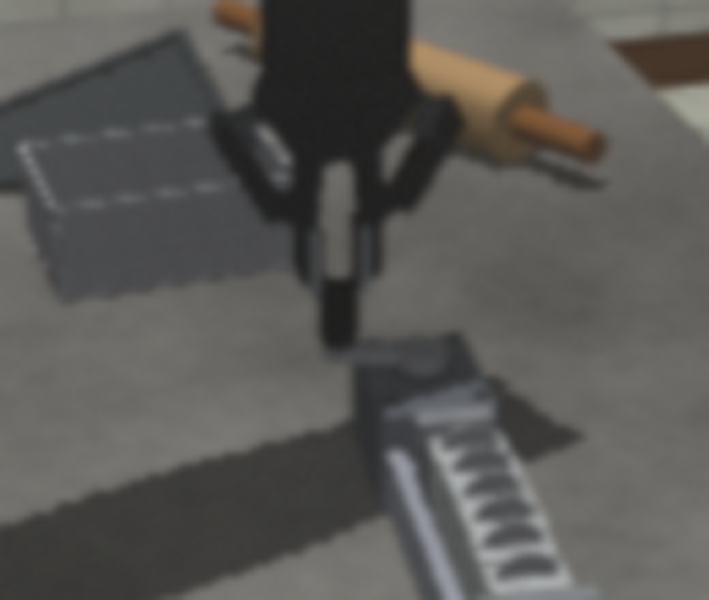

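```bash
python3 -m handwheel '[{"dx":0.4,"dy":0.18,"dz":0,"ax":0,"ay":0,"az":0},{"dx":0.36,"dy":0.31,"dz":0,"ax":0,"ay":0,"az":0},{"dx":0.26,"dy":0.39,"dz":0,"ax":0,"ay":0,"az":0},{"dx":0.14,"dy":0.44,"dz":0,"ax":0,"ay":0,"az":0},{"dx":0,"dy":0,"dz":0,"ax":0,"ay":0,"az":0}]'
python3 go.py v -9.3 279 102 0
python3 - <<'E'
from car import *
p=bot.camera('wrist'); up(p,'w38')
E
```

```text
clock: 55.15
eef_pos: [0.5901, 0.205, 0.1021]
tool_rot: [0.731, 0.682, 0.0, -0.001]
ft_force: [0.7, 1.7, 9.1]
grip_width: 0.018
clock 55.1 tcp [590.1 205.  102.1] vise [ -9.5 280.6] yaw 86.0 tilt [-0.001  0.002 -1.   ] | az 0.01 dx dy dz [-0.06  0.01  0.  ]
```

View pics/w38.png

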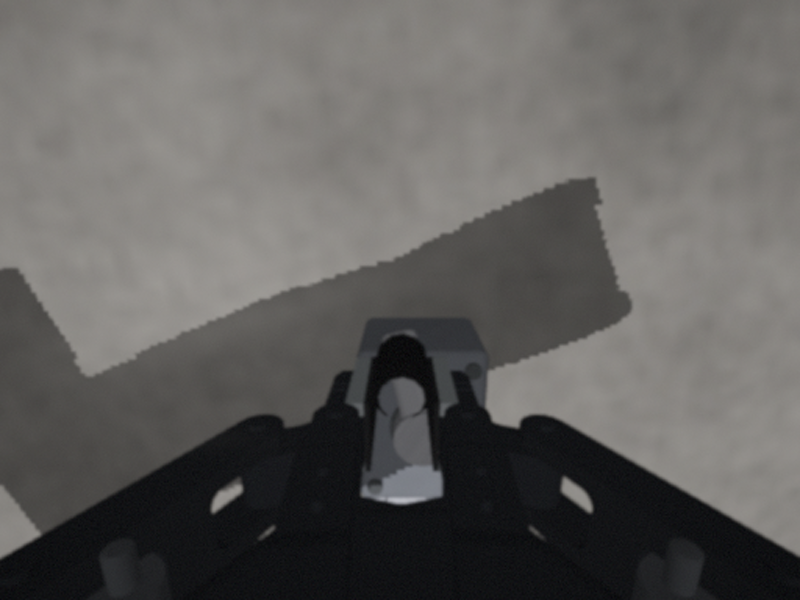

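```bash
python3 -m handwheel '[{"dx":0.02,"dy":0.46,"dz":0,"ax":0,"ay":0,"az":0},{"dx":-0.1,"dy":0.46,"dz":0,"ax":0,"ay":0,"az":0},{"dx":-0.2,"dy":0.42,"dz":0,"ax":0,"ay":0,"az":0},{"dx":-0.2,"dy":0.25,"dz":0,"ax":0,"ay":0,"az":0},{"dx":0,"dy":0,"dz":0,"ax":0,"ay":0,"az":0},{"dx":0,"dy":0,"dz":0,"ax":0,"ay":0,"az":0}]'
python3 go.py v 30 269 102 0
```

```text
clock: 55.8
eef_pos: [0.6298, 0.1911, 0.1022]
tool_rot: [0.731, 0.682, 0.002, -0.001]
ft_force: [3.4, 4.4, 5.0]
grip_width: 0.0179
clock 55.8 tcp [629.8 191.1 102.2] vise [ 31.1 269.6] yaw 86.0 tilt [ 0.002  0.004 -1.   ] | az 0.01 dx dy dz [-0.02 -0.05  0.01]
```

```bash
python3 -m handwheel '[{"dx":0,"dy":0,"dz":0,"ax":0,"ay":0,"az":0},{"dx":0,"dy":0,"dz":0,"ax":0,"ay":0,"az":0},{"dx":0,"dy":0,"dz":0,"ax":0,"ay":0,"az":0},{"dx":0,"dy":0,"dz":0,"ax":0,"ay":0,"az":0},{"dx":0,"dy":0,"dz":-0.7,"ax":0,"ay":0,"az":0},{"dx":0,"dy":0,"dz":-0.9,"ax":0,"ay":0,"az":0},{"dx":-0.8,"dy":-0.3,"dz":-0.6,"ax":0,"ay":0,"az":0},{"dx":-0.9,"dy":-0.4,"dz":0,"ax":0,"ay":0,"az":0},{"dx":-0.9,"dy":-0.4,"dz":0,"ax":0,"ay":0,"az":0},{"dx":-0.8,"dy":-0.1,"dz":0,"ax":0,"ay":0,"az":0},{"dx":-0.9,"dy":0,"dz":0,"ax":0,"ay":0,"az":0},{"dx":-0.9,"dy":0,"dz":0,"ax":0,"ay":0,"az":0}]' 1
python3 -m handwheel '[{"dx":0,"dy":0,"dz":0,"ax":0,"ay":0,"az":0},{"dx":0,"dy":0,"dz":0,"ax":0,"ay":0,"az":0}]' 1
python3 go.py v 0 130 150 0
python3 - <<'E'
from car import *
p=bot.camera('wrist'); up(p,'w39'); up(p,'w39b',box=(210,110,300,177))
E
```

```text
clock: 57.0
eef_pos: [0.5893, 0.0597, 0.1562]
tool_rot: [0.732, 0.682, -0.0, -0.0]
ft_force: [-0.4, 0.4, -0.2]
grip_width: 0.085
clock: 57.2
eef_pos: [0.5898, 0.0603, 0.1563]
tool_rot: [0.732, 0.681, -0.0, -0.0]
ft_force: [0.6, -0.2, -0.1]
grip_width: 0.0855
clock 57.2 tcp [589.8  60.3 156.3] vise [  0.5 136.2] yaw 85.9 tilt [-0.001  0.    -1.   ] | az -0.01 dx dy dz [-0.25 -0.02  0.25]
```

View pics/w39.png

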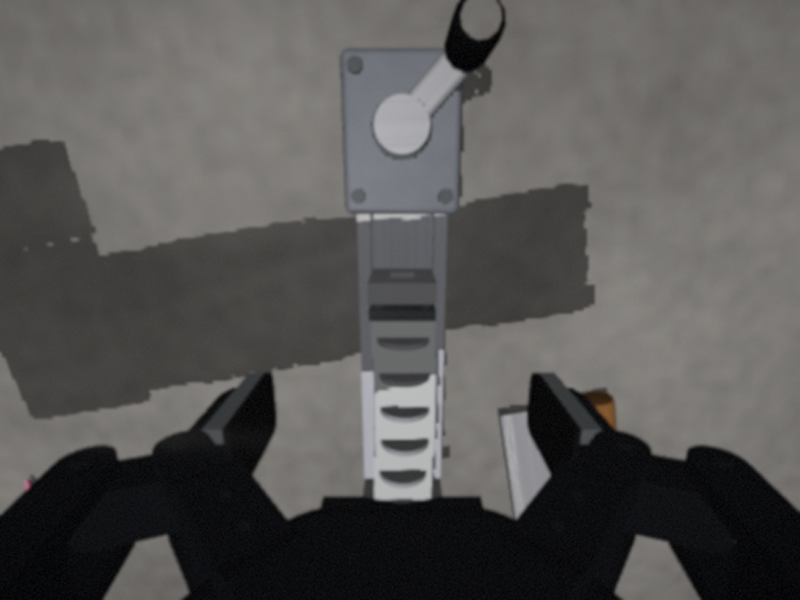

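View pics/w39b.png

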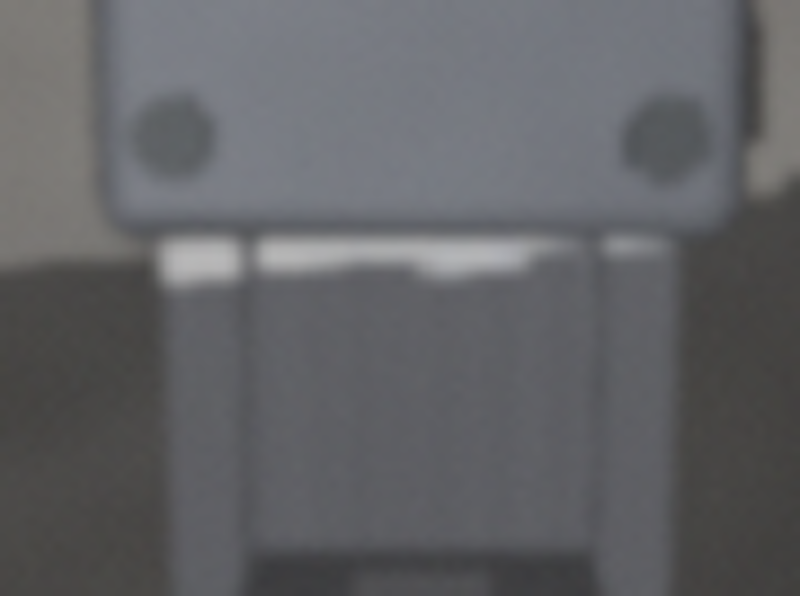

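```bash
python3 - <<'E'
from go import *
import pickle
p=bot.camera('wrist'); pickle.dump(p,open('w40.pkl','wb')); up(p,'w40',box=(225,160,295,212)); up(p,'w40k',box=(250,0,340,67))
E
```

```text
(no output)
```

View pics/w40.png

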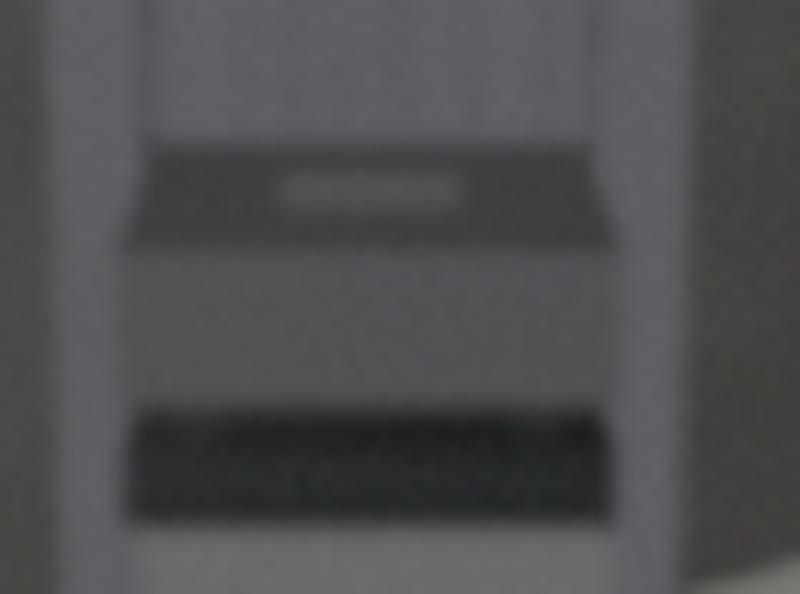

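View pics/w40k.png

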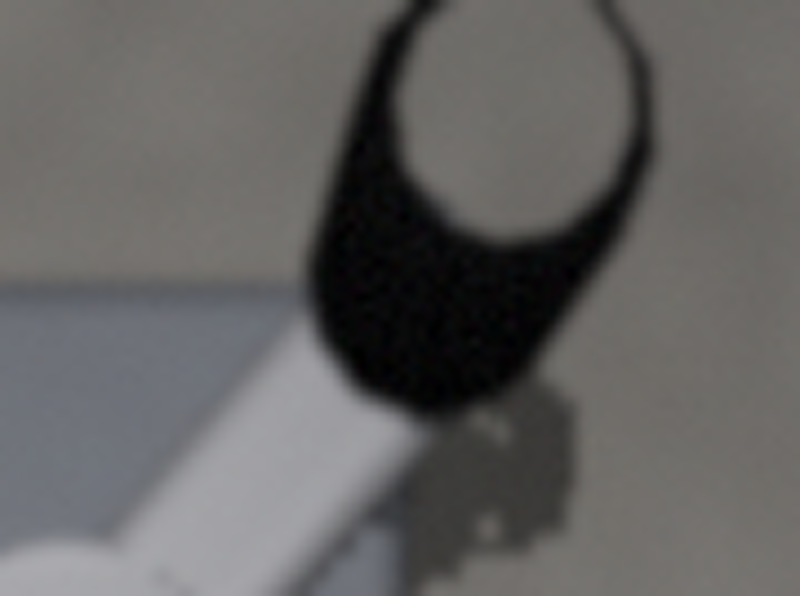

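```bash
python3 - <<'E'
from go import *
import pickle
for f,rows in [('w33.pkl',(150.8,163.7,178.1)),('w40.pkl',(181.2,195.0,205.2))]:
    p=pickle.load(open(f,'rb')); ys=[w2v(*atz(p,(256.7,r),z)[:2])[1] for r,z in zip(rows,(.075,.075,.073))]; print(f,np.round(ys,1),'total',ys[0]-ys[2])
E
```

```text
w33.pkl [181.2 169.4 155.5] total 25.629290931936254
w40.pkl [154.6 142.3 132.4] total 22.202602279326783
```

```bash
python3 - <<'E'
from go import *
p=bot.camera('top'); up(p,'t41',box=(280,180,400,270))
E
python3 go.py w 450 -300 160 100
```

```text
clock 57.4 tcp [590.   61.4 156.2] vise [  0.6 137.4] yaw 86.0 tilt [-0.  0. -1.] | az -1.63 dx dy dz [-13.27  -8.03  -0.15]
```

View pics/t41.png

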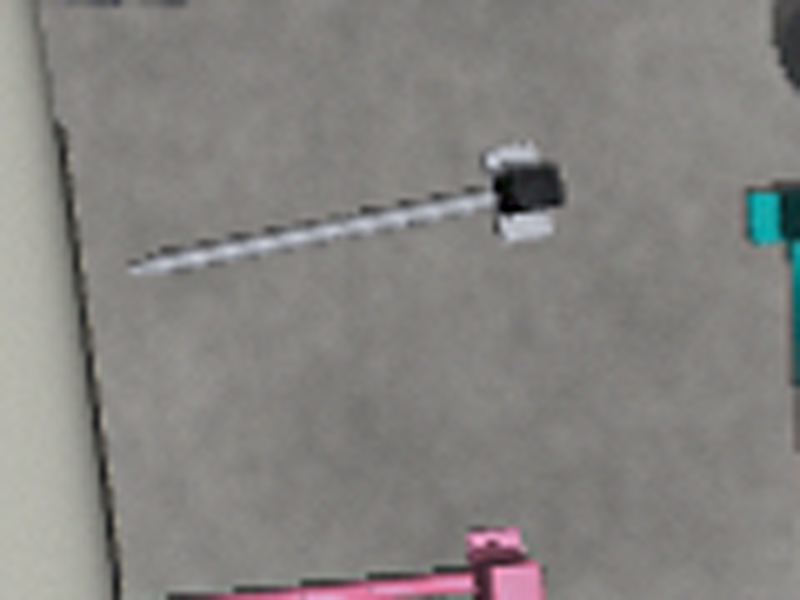

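```bash
python3 - <<'E'
from go import *
p=bot.camera('top')
t=atz(p,(299.4,220.1),.005); s=atz(p,(353.8,208.8),.005); d=t-s; print(t,s,np.linalg.norm(d),np.degrees(np.arctan2(d[1],d[0])), 'grip',s-d/np.linalg.norm(d)*.013)
E
```

```text
[ 0.42749118 -0.09351126  0.005     ] [ 0.46763923 -0.2641091   0.005     ] 0.17525835385555208 103.2428686282387 grip [ 0.47061726 -0.2767634   0.005     ]
```

```bash
python3 -m handwheel '[{"dx":0,"dy":0,"dz":0,"ax":0,"ay":0,"az":-0.8},{"dx":0,"dy":0,"dz":0,"ax":0,"ay":0,"az":-0.8},{"dx":-1,"dy":-0.6,"dz":0,"ax":0,"ay":0,"az":0},{"dx":-1,"dy":-0.6,"dz":0,"ax":0,"ay":0,"az":0},{"dx":-1,"dy":-0.6,"dz":0,"ax":0,"ay":0,"az":0},{"dx":-1,"dy":-0.6,"dz":0,"ax":0,"ay":0,"az":0},{"dx":-1,"dy":-0.6,"dz":0,"ax":0,"ay":0,"az":0},{"dx":-1,"dy":-0.6,"dz":0,"ax":0,"ay":0,"az":0},{"dx":-1,"dy":-0.6,"dz":0,"ax":0,"ay":0,"az":0},{"dx":-1,"dy":-0.6,"dz":0,"ax":0,"ay":0,"az":0},{"dx":-1,"dy":-0.6,"dz":0,"ax":0,"ay":0,"az":0},{"dx":-1,"dy":-0.6,"dz":0,"ax":0,"ay":0,"az":0}]' 1
python3 -m handwheel '[{"dx":-1,"dy":-0.6,"dz":0,"ax":0,"ay":0,"az":0},{"dx":-1,"dy":-0.6,"dz":0,"ax":0,"ay":0,"az":0},{"dx":-1,"dy":-0.6,"dz":0,"ax":0,"ay":0,"az":0},{"dx":0,"dy":0,"dz":0,"ax":0,"ay":0,"az":0},{"dx":0,"dy":0,"dz":0,"ax":0,"ay":0,"az":0}]' 1
python3 - <<'E'
from go import *
import pickle
p=bot.camera('wrist'); up(p,'w42'); pickle.dump(p,open('w42.pkl','wb'))
E
```

```text
clock: 58.6
eef_pos: [0.4842, -0.2114, 0.1565]
tool_rot: [0.644, 0.765, 0.0, 0.0]
ft_force: [-0.4, -0.3, -0.2]
grip_width: 0.0852
clock: 59.1
eef_pos: [0.4526, -0.2924, 0.1563]
tool_rot: [0.645, 0.764, 0.0, -0.0]
ft_force: [0.2, 0.1, 0.9]
grip_width: 0.0855
```

View pics/w42.png

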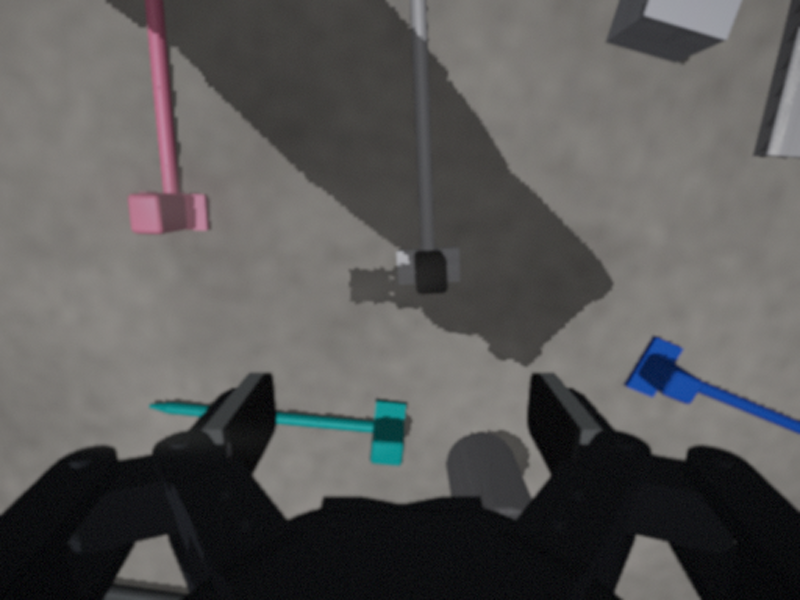

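```bash
python3 - <<'E'
from go import *
import pickle
p=pickle.load(open('w42.pkl','rb'))
s=atz(p,np.array((428,247))/1.5625-.18,.005); t=atz(p,np.array((418.5,5))/1.5625-.18,.005); d=t-s; print(s,np.degrees(np.arctan2(d[1],d[0])))
h=[atz(p,np.array(q)/1.5625-.18,.04) for q in [(415,252),(445,252),(418,293),(447,293)]]; print(np.round(h,4), np.mean(h,0))
E
python3 go.py w 470.6 -276.5 90 103
```

```text
[ 0.46542512 -0.26135062  0.005     ] 102.80912945192375
[[ 0.4551 -0.2615  0.04  ]
 [ 0.4734 -0.2583  0.04  ]
 [ 0.4616 -0.2869  0.04  ]
 [ 0.4798 -0.2838  0.04  ]] [ 0.46748092 -0.27263128  0.04      ]
clock 59.1 tcp [ 452.8 -291.8  156.3] vise [-111.1 -224.7] yaw 99.7 tilt [-0.     0.001 -1.   ] | az -0.38 dx dy dz [0.44 0.83 2.65]
```

```bash
python3 go.py w 469 -274.5 90 102.9; python3 -m handwheel '[{"dx":0,"dy":0,"dz":0.6,"ax":0,"ay":0,"az":-0.37},{"dx":0.26,"dy":0.39,"dz":0.7,"ax":0,"ay":0,"az":0},{"dx":0.26,"dy":0.39,"dz":0.7,"ax":0,"ay":0,"az":0},{"dx":0,"dy":0,"dz":0.65,"ax":0,"ay":0,"az":0},{"dx":0,"dy":0,"dz":0,"ax":0,"ay":0,"az":0},{"dx":0,"dy":0,"dz":0,"ax":0,"ay":0,"az":0}]' 1
python3 go.py w 469 -274.5 31 102.9
python3 - <<'E'
from go import *
p=bot.camera('wrist'); up(p,'w43')
E
```

```text
clock 59.1 tcp [ 452.8 -291.8  156.3] vise [-111.1 -224.7] yaw 99.7 tilt [-0.     0.001 -1.   ] | az -0.37 dx dy dz [0.53 0.78 2.65]
clock: 59.75
eef_pos: [0.469, -0.2744, 0.0902]
tool_rot: [0.623, 0.782, -0.0, -0.0]
ft_force: [1.0, -0.2, -0.3]
grip_width: 0.0853
clock 59.8 tcp [ 469.  -274.4   90.2] vise [ -96.2 -206.2] yaw 103.0 tilt [-0.001  0.    -1.   ] | az 0.01 dx dy dz [-0.    0.    2.37]
```

View pics/w43.png

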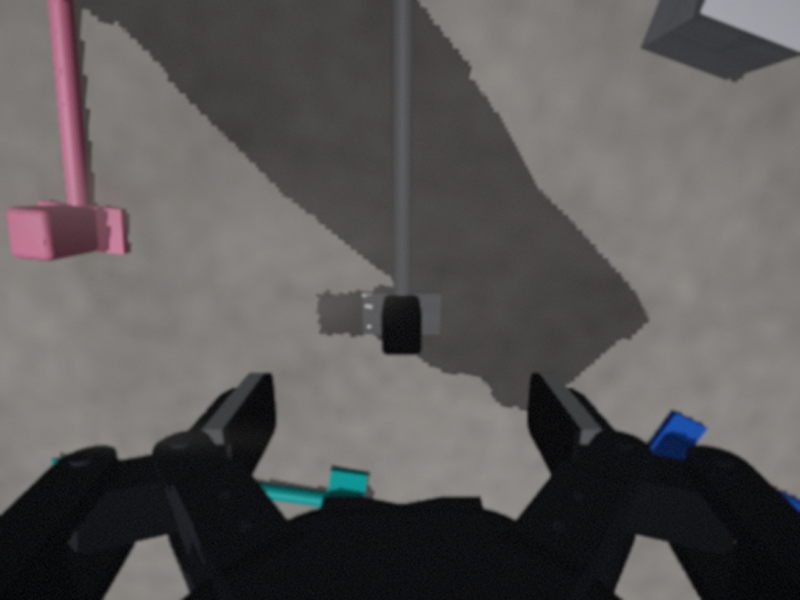

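```bash
python3 -m handwheel '[{"dx":0,"dy":0,"dz":0.6,"ax":0,"ay":0,"az":0},{"dx":0,"dy":0,"dz":0.6,"ax":0,"ay":0,"az":0},{"dx":0,"dy":0,"dz":0.6,"ax":0,"ay":0,"az":0},{"dx":0,"dy":0,"dz":0.6,"ax":0,"ay":0,"az":0},{"dx":0,"dy":0,"dz":0,"ax":0,"ay":0,"az":0},{"dx":0,"dy":0,"dz":0,"ax":0,"ay":0,"az":0}]' 1
python3 -m handwheel '[{"dx":0,"dy":0,"dz":0,"ax":0,"ay":0,"az":0},{"dx":0,"dy":0,"dz":0,"ax":0,"ay":0,"az":0},{"dx":0,"dy":0,"dz":0,"ax":0,"ay":0,"az":0},{"dx":0,"dy":0,"dz":0,"ax":0,"ay":0,"az":0},{"dx":0,"dy":0,"dz":0,"ax":0,"ay":0,"az":0},{"dx":0,"dy":0,"dz":0,"ax":0,"ay":0,"az":0},{"dx":0,"dy":0,"dz":0,"ax":0,"ay":0,"az":0}]' -1
python3 - <<'E'
from go import *
p=bot.camera('wrist'); up(p,'w44')
E
```

```text
clock: 60.4
eef_pos: [0.4691, -0.2758, 0.0311]
tool_rot: [0.623, 0.782, 0.0, 0.001]
ft_force: [0.4, 0.0, 1.0]
grip_width: 0.0855
clock: 61.1
eef_pos: [0.4691, -0.2757, 0.0307]
tool_rot: [0.623, 0.782, 0.0, 0.001]
ft_force: [-0.1, 0.4, 3.8]
grip_width: 0.0177
```

View pics/w44.png

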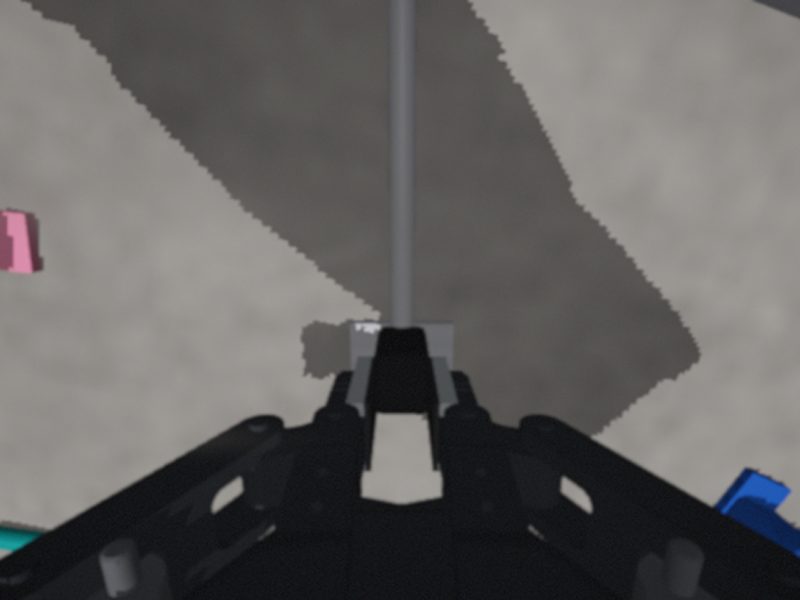

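```bash
python3 -m handwheel '[{"dx":0,"dy":0,"dz":-0.3,"ax":0,"ay":0,"az":0},{"dx":0,"dy":0,"dz":-0.6,"ax":0,"ay":0,"az":0},{"dx":0,"dy":0,"dz":-0.8,"ax":0,"ay":0,"az":0},{"dx":0,"dy":0,"dz":-0.8,"ax":0,"ay":0,"az":0},{"dx":0,"dy":0,"dz":-0.3,"ax":0,"ay":0,"az":0},{"dx":0,"dy":0,"dz":0,"ax":0,"ay":0,"az":0.5},{"dx":0,"dy":0,"dz":0,"ax":0,"ay":0,"az":0.5},{"dx":0,"dy":0,"dz":0,"ax":0,"ay":0,"az":0.5},{"dx":0,"dy":0,"dz":0,"ax":0,"ay":0,"az":0.49},{"dx":0,"dy":0,"dz":0,"ax":0,"ay":0,"az":0},{"dx":0,"dy":0,"dz":0,"ax":0,"ay":0,"az":0}]'
python3 go.py v 0 -235 100 0
python3 - <<'E'
from go import *
p=bot.camera('side'); up(p,'s45',box=(150,150,410,340))
E
```

```text
clock: 62.25
eef_pos: [0.4681, -0.2753, 0.0996]
tool_rot: [0.732, 0.681, -0.0, -0.001]
ft_force: [0.5, -0.6, -1.4]
grip_width: 0.0177
clock 62.2 tcp [ 468.1 -275.3   99.6] vise [ -97.  -207.1] yaw 85.8 tilt [-0.001  0.001 -1.   ] | az -0.01 dx dy dz [-1.12  3.88 -0.02]
```

View pics/s45.png

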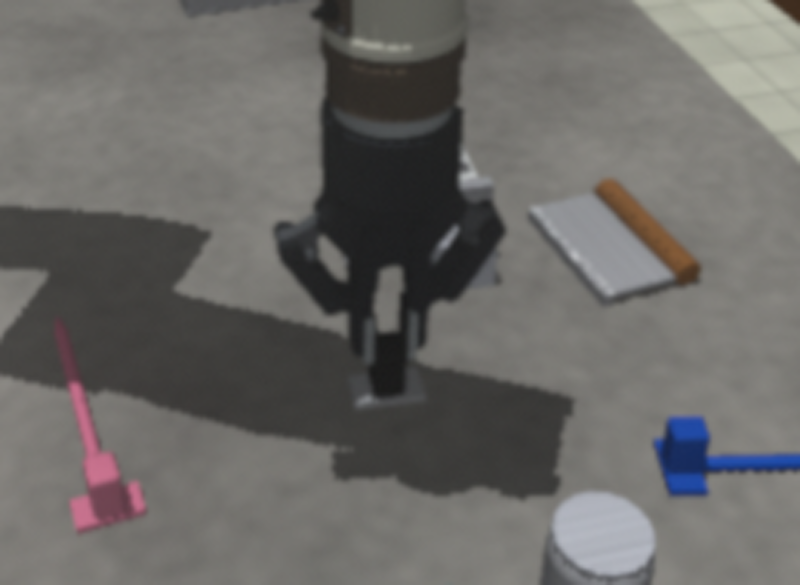

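```bash
python3 -m handwheel '[{"dx":-0.28,"dy":0.78,"dz":0,"ax":0,"ay":0,"az":0},{"dx":-0.28,"dy":0.78,"dz":0,"ax":0,"ay":0,"az":0},{"dx":-0.28,"dy":0.78,"dz":0,"ax":0,"ay":0,"az":0},{"dx":-0.28,"dy":0.78,"dz":0,"ax":0,"ay":0,"az":0},{"dx":0,"dy":0.76,"dz":0,"ax":0,"ay":0,"az":-0.01},{"dx":0,"dy":0,"dz":0.45,"ax":0,"ay":0,"az":0},{"dx":0,"dy":0,"dz":0.4,"ax":0,"ay":0,"az":0},{"dx":0,"dy":0,"dz":0,"ax":0,"ay":0,"az":0},{"dx":0,"dy":0,"dz":0,"ax":0,"ay":0,"az":0},{"dx":0,"dy":0,"dz":0,"ax":0,"ay":0,"az":0}]'
python3 go.py v 0 -235 77.5 0
python3 - <<'E'
from go import *
p=bot.camera('wrist'); up(p,'w46'); up(p,'w46b',box=(200,30,310,112)); p=bot.camera('top'); up(p,'t46',box=(250,130,390,235)); p=bot.camera('side'); up(p,'s46',box=(220,160,380,280))
E
```

```text
clock: 63.3
eef_pos: [0.5628, -0.3107, 0.0792]
tool_rot: [0.732, 0.681, -0.0, 0.0]
ft_force: [-0.8, -0.2, -0.3]
grip_width: 0.0177
clock 63.3 tcp [ 562.8 -310.7   79.2] vise [  -0.  -235.7] yaw 85.8 tilt [-0. -0. -1.] | az -0.01 dx dy dz [0.03 0.   0.07]
```

View pics/w46.png

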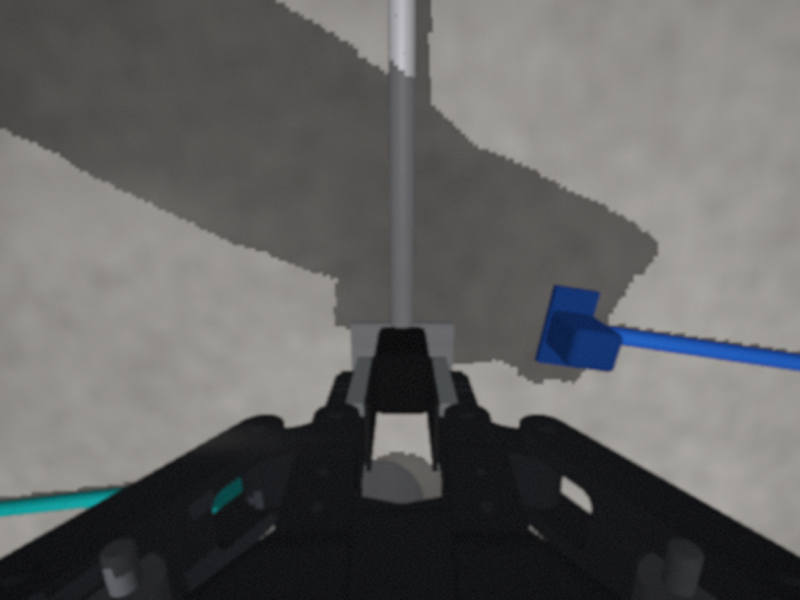

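View pics/w46b.png

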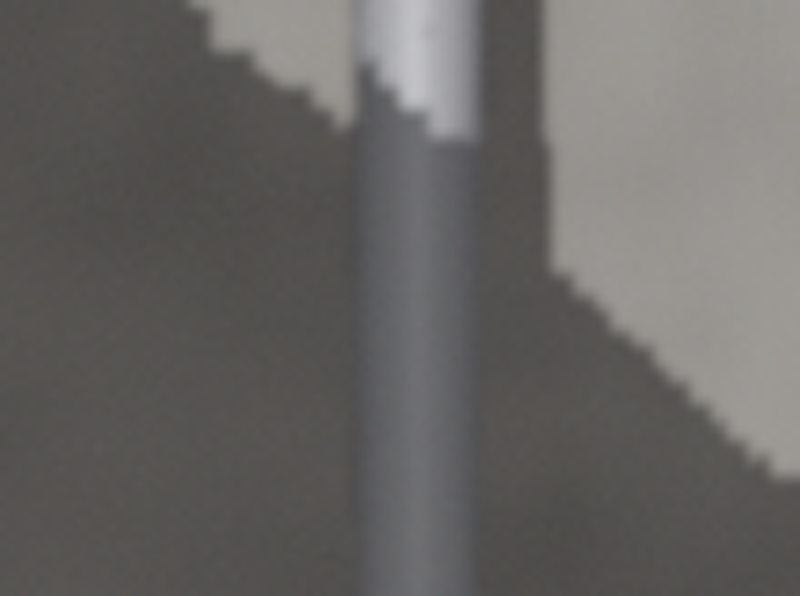

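View pics/s46.png

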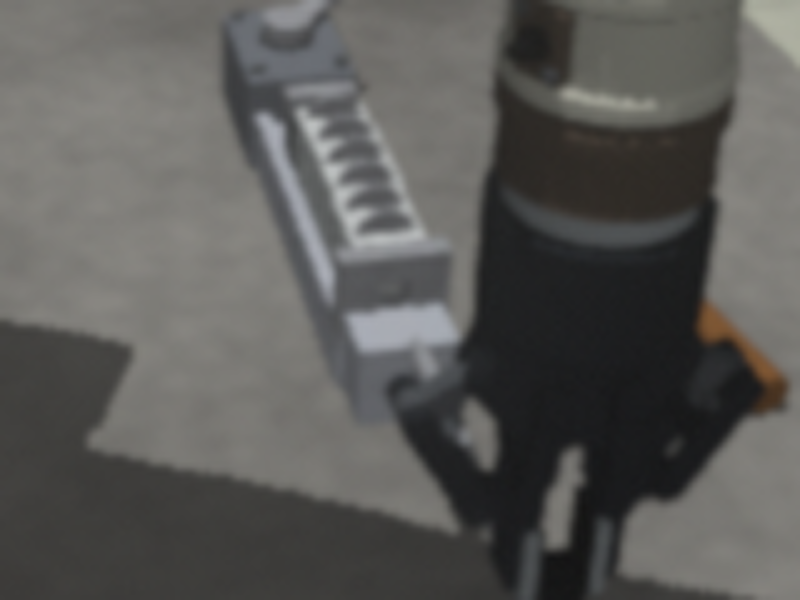

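View pics/t46.png

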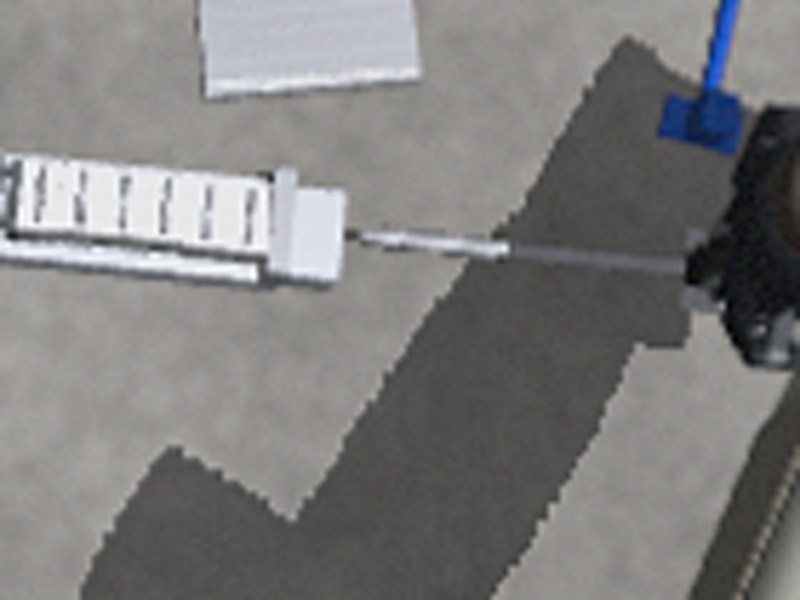

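```bash
python3 -m handwheel '[{"dx":0.3,"dy":0,"dz":0.05,"ax":0,"ay":0,"az":-0.01},{"dx":0.4,"dy":0,"dz":0,"ax":0,"ay":0,"az":0},{"dx":0.4,"dy":0,"dz":0,"ax":0,"ay":0,"az":0},{"dx":0,"dy":0,"dz":0,"ax":0,"ay":0,"az":0},{"dx":0,"dy":0,"dz":0,"ax":0,"ay":0,"az":0}]'
python3 go.py v 0 -207 78 0
python3 - <<'E'
from go import *
p=bot.camera('wrist'); up(p,'w47',box=(200,0,310,82)); p=bot.camera('top'); up(p,'t47',box=(270,140,360,207)); p=bot.camera('side'); up(p,'s47',box=(260,190,340,250))
E
```

```text
clock: 63.95
eef_pos: [0.5654, -0.2825, 0.0778]
tool_rot: [0.731, 0.682, -0.0, 0.0]
ft_force: [-0.3, 0.4, -0.7]
grip_width: 0.0178
clock 64.0 tcp [ 565.4 -282.5   77.8] vise [   0.6 -207.4] yaw 86.0 tilt [ 0. -0. -1.] | az 0.01 dx dy dz [ 0.02 -0.02 -0.01]
```

View pics/w47.png

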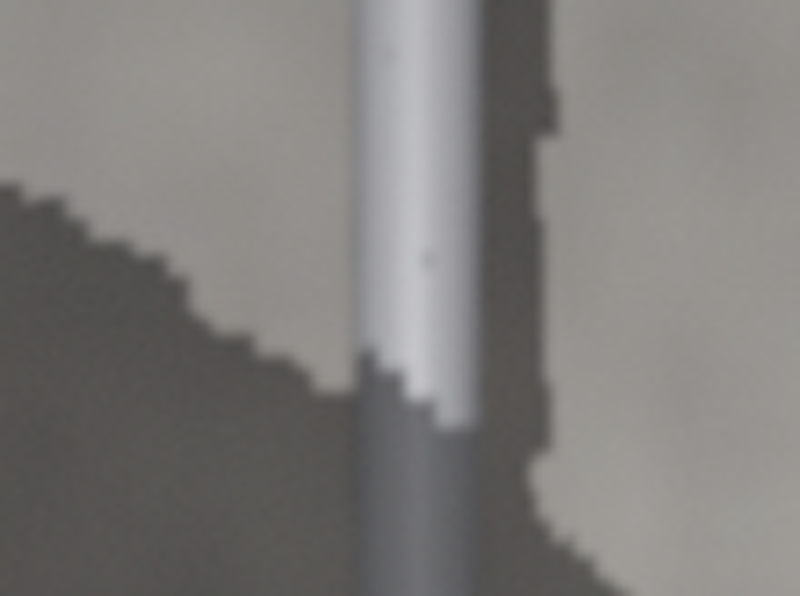

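View pics/t47.png

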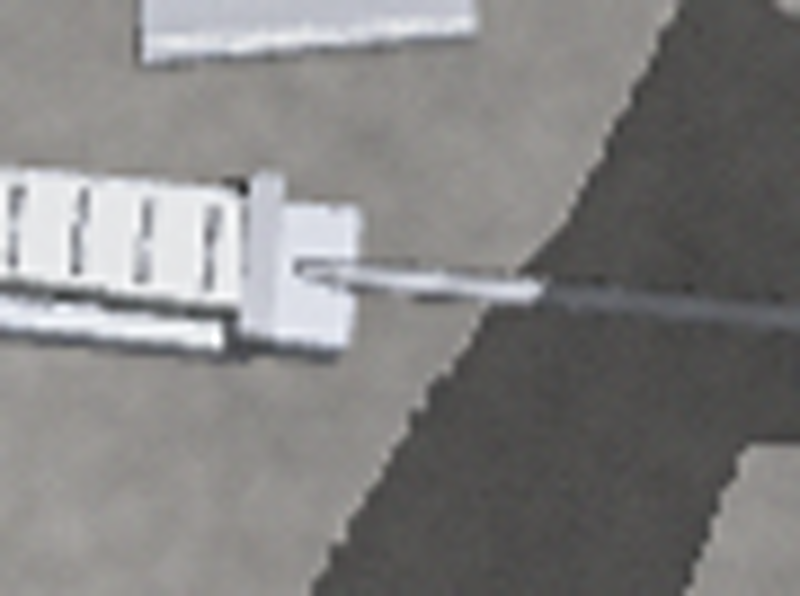

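View pics/s47.png

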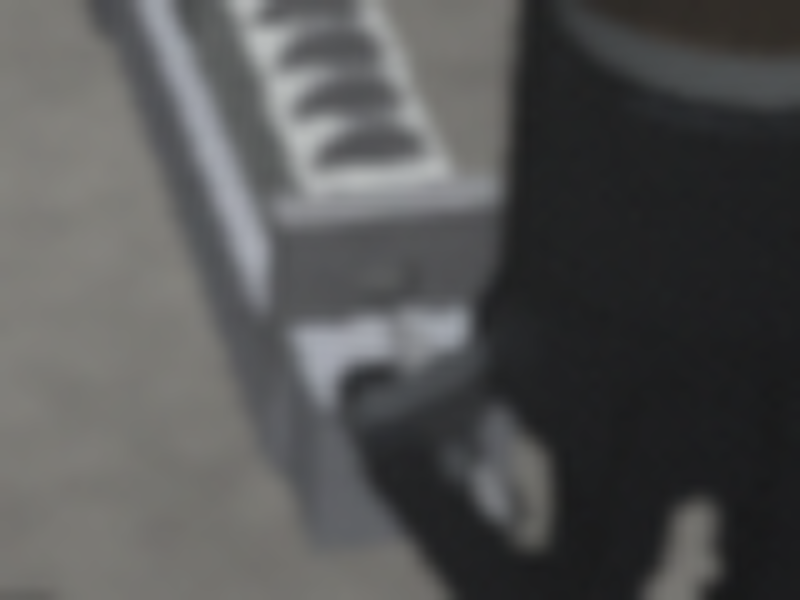

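```bash
python3 -m handwheel '[{"dx":0.2,"dy":-0.01,"dz":0,"ax":0,"ay":0,"az":0},{"dx":0.2,"dy":0,"dz":0,"ax":0,"ay":0,"az":0},{"dx":0.2,"dy":0,"dz":0,"ax":0,"ay":0,"az":0},{"dx":0.2,"dy":0,"dz":0,"ax":0,"ay":0,"az":0},{"dx":0,"dy":0,"dz":0,"ax":0,"ay":0,"az":0}]'
python3 go.py v 0 -187.4 78 0
python3 - <<'E'
from go import *
p=bot.camera('wrist'); up(p,'w48',box=(200,0,310,82)); p=bot.camera('top'); up(p,'t48',box=(270,140,360,207))
E
```

```text
clock: 64.6
eef_pos: [0.5665, -0.2623, 0.0777]
tool_rot: [0.731, 0.682, 0.0, -0.0]
ft_force: [-0.2, -0.6, -0.9]
grip_width: 0.018
clock 64.6 tcp [ 566.5 -262.3   77.7] vise [   0.2 -187.1] yaw 86.0 tilt [-0.  0. -1.] | az 0.01 dx dy dz [-0.01 -0.01 -0.01]
```

View pics/t48.png

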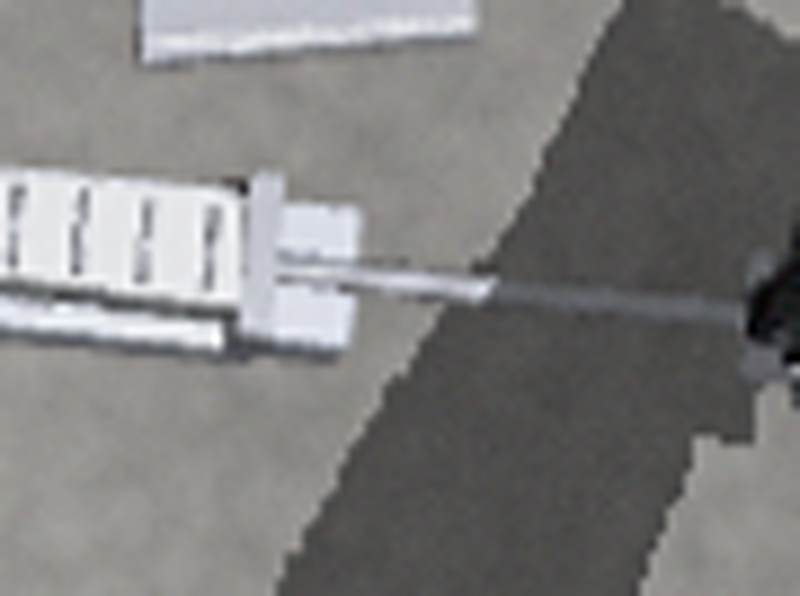

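View pics/w48.png

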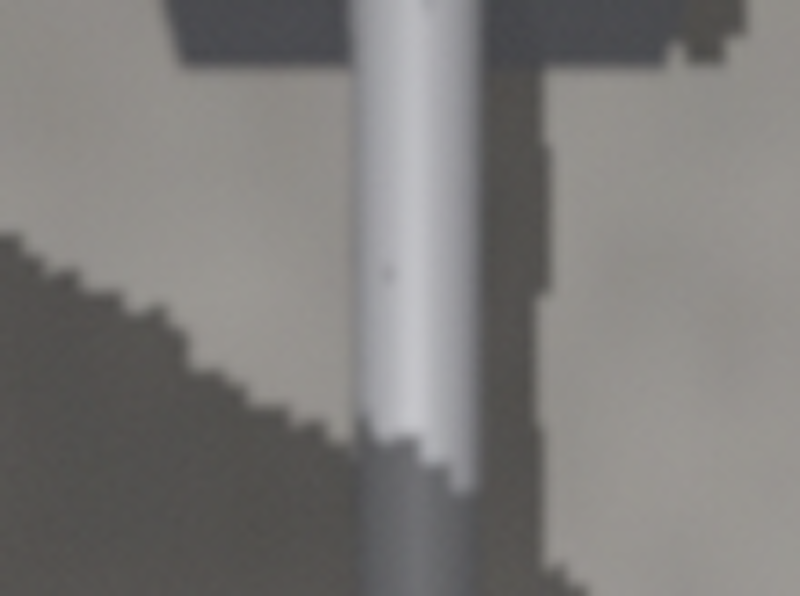

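```bash
python3 -m handwheel '[{"dx":0.3,"dy":0.02,"dz":0,"ax":0,"ay":0,"az":0},{"dx":0.3,"dy":0,"dz":0,"ax":0,"ay":0,"az":0},{"dx":0.3,"dy":0,"dz":0,"ax":0,"ay":0,"az":0},{"dx":0.3,"dy":0,"dz":0,"ax":0,"ay":0,"az":0},{"dx":0,"dy":0,"dz":0,"ax":0,"ay":0,"az":0}]'
python3 go.py v 0 -157 78 0
python3 - <<'E'
from go import *
p=bot.camera('wrist'); up(p,'w49',box=(180,0,330,112)); p=bot.camera('top'); up(p,'t49',box=(270,140,360,207))
E
```

```text
clock: 65.2
eef_pos: [0.5691, -0.2319, 0.0777]
tool_rot: [0.731, 0.682, 0.0, -0.0]
ft_force: [-0.1, -0.2, -0.9]
grip_width: 0.0176
clock 65.2 tcp [ 569.1 -231.9   77.7] vise [   0.7 -156.7] yaw 86.0 tilt [-0.  0. -1.] | az 0.01 dx dy dz [-0.01 -0.03 -0.01]
```

View pics/w49.png

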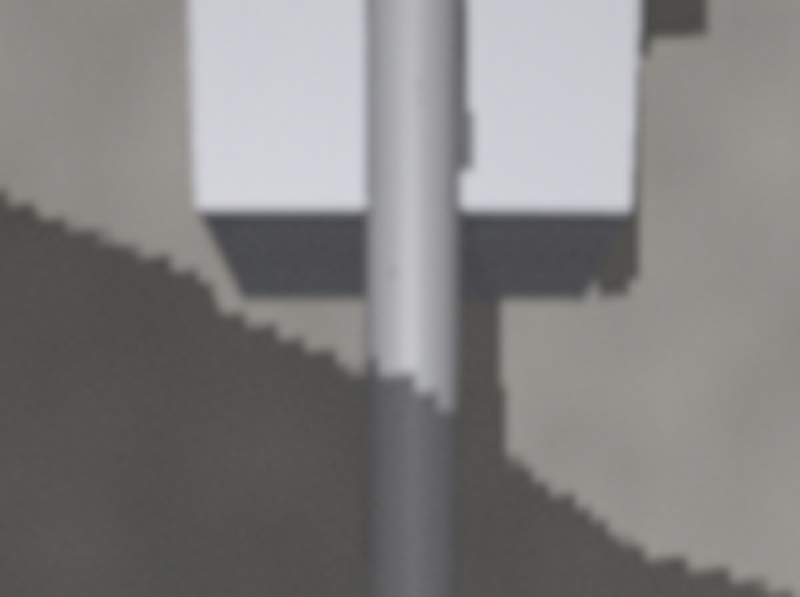

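View pics/t49.png

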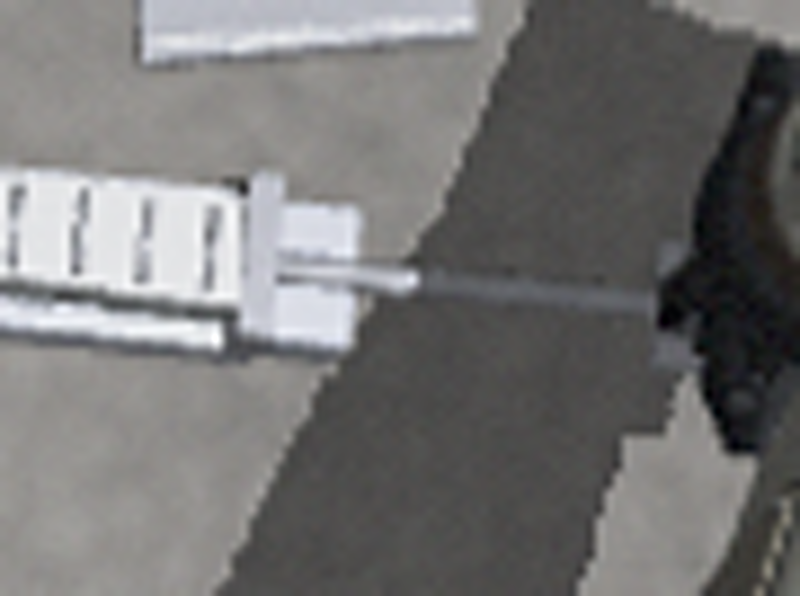

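```bash
python3 -m handwheel '[{"dx":0.35,"dy":0,"dz":0,"ax":0,"ay":0,"az":0},{"dx":0.35,"dy":0,"dz":0,"ax":0,"ay":0,"az":0},{"dx":0.35,"dy":0,"dz":0,"ax":0,"ay":0,"az":0},{"dx":0.35,"dy":0,"dz":0,"ax":0,"ay":0,"az":0},{"dx":0,"dy":0,"dz":0,"ax":0,"ay":0,"az":0}]'
python3 go.py v 0 -122 78 0
python3 -m handwheel '[{"dx":0.35,"dy":0,"dz":0,"ax":0,"ay":0,"az":0},{"dx":0.35,"dy":0,"dz":0,"ax":0,"ay":0,"az":0},{"dx":0.35,"dy":0,"dz":0,"ax":0,"ay":0,"az":0},{"dx":0,"dy":0,"dz":0,"ax":0,"ay":0,"az":0}]'
python3 go.py v 0 -96 78 0
python3 - <<'E'
from go import *
p=bot.camera('wrist'); up(p,'w50')
E
```

```text
clock: 65.8
eef_pos: [0.5716, -0.1968, 0.0777]
tool_rot: [0.731, 0.682, 0.0, -0.0]
ft_force: [0.2, 0.7, -0.3]
grip_width: 0.0176
clock 65.8 tcp [ 571.6 -196.8   77.7] vise [   0.6 -121.5] yaw 86.0 tilt [-0.  0. -1.] | az 0.01 dx dy dz [-0.02 -0.02 -0.01]
clock: 66.2
eef_pos: [0.5734, -0.1708, 0.0776]
tool_rot: [0.731, 0.682, 0.0, -0.0]
ft_force: [0.8, 0.6, -1.2]
grip_width: 0.0179
clock 66.2 tcp [ 573.4 -170.8   77.6] vise [  0.6 -95.4] yaw 86.0 tilt [-0.  0. -1.] | az 0.01 dx dy dz [-0.02 -0.02 -0.02]
```

View pics/w50.png

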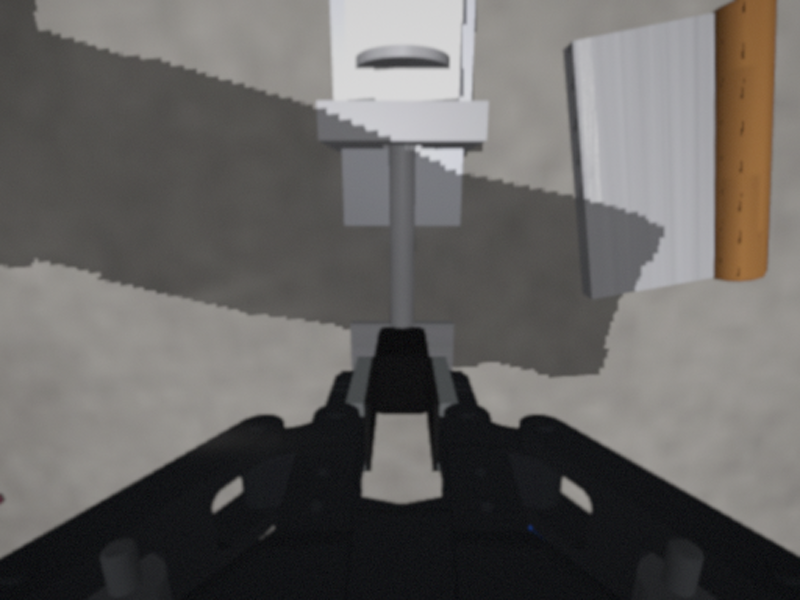

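```bash
python3 -m handwheel '[{"dx":0.35,"dy":0,"dz":0,"ax":0,"ay":0,"az":0},{"dx":0.35,"dy":0,"dz":0,"ax":0,"ay":0,"az":0},{"dx":0.35,"dy":0,"dz":0,"ax":0,"ay":0,"az":0},{"dx":0.35,"dy":-0.01,"dz":0,"ax":0,"ay":0,"az":0},{"dx":0.35,"dy":0,"dz":0,"ax":0,"ay":0,"az":0},{"dx":0.35,"dy":0,"dz":0,"ax":0,"ay":0,"az":0},{"dx":0,"dy":0,"dz":0,"ax":0,"ay":0,"az":0}]'
python3 go.py v 0 -25 78 0
python3 - <<'E'
from go import *
p=bot.camera('wrist'); up(p,'w51')
E
```

```text
clock: 66.95
eef_pos: [0.5769, -0.1184, 0.0777]
tool_rot: [0.731, 0.682, 0.0, -0.0]
ft_force: [-0.7, -0.7, -0.1]
grip_width: 0.0182
clock 67.0 tcp [ 576.9 -118.4   77.7] vise [  0.4 -42.9] yaw 86.0 tilt [-0.  0. -1.] | az 0.01 dx dy dz [ 0.72 -0.02 -0.01]
```

View pics/w51.png

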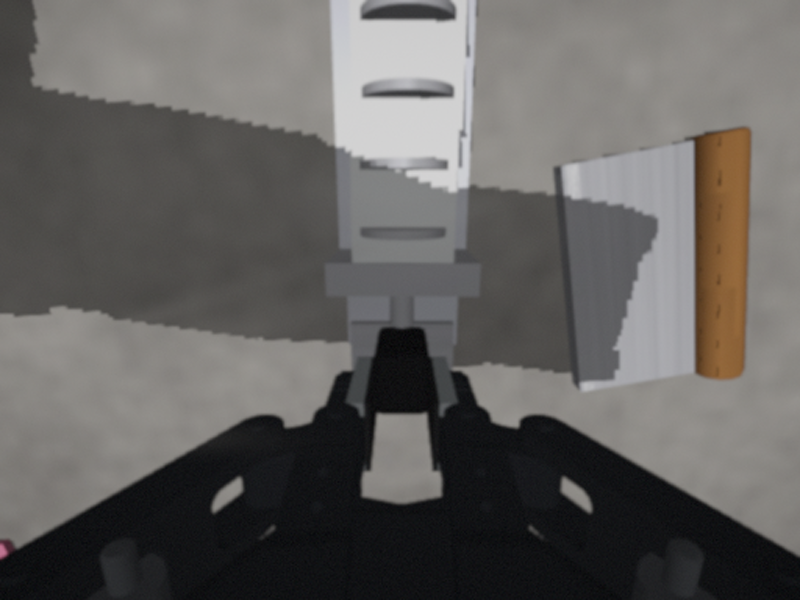

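Row holds, axle is centred with about 18 mm to go. Closing in slowly, watching the force.

```bash
python3 -m handwheel '[{"dx":0.2,"dy":0,"dz":0,"ax":0,"ay":0,"az":0},{"dx":0.2,"dy":0,"dz":0,"ax":0,"ay":0,"az":0},{"dx":0.15,"dy":0,"dz":0,"ax":0,"ay":0,"az":0},{"dx":0,"dy":0,"dz":0,"ax":0,"ay":0,"az":0}]'
python3 go.py v 0 -25 78 0
python3 -m handwheel '[{"dx":0.08,"dy":0,"dz":0,"ax":0,"ay":0,"az":0},{"dx":0.08,"dy":0,"dz":0,"ax":0,"ay":0,"az":0},{"dx":0,"dy":0,"dz":0,"ax":0,"ay":0,"az":0}]'
python3 go.py v 0 -25 78 0
python3 - <<'E'
from go import *
p=bot.camera('wrist'); up(p,'w52',box=(180,160,330,272))
E
```

```text
clock: 67.4
eef_pos: [0.5779, -0.1056, 0.0777]
tool_rot: [0.732, 0.682, 0.0, -0.0]
ft_force: [0.1, 0.3, -0.8]
grip_width: 0.0177
clock 67.4 tcp [ 577.9 -105.6   77.7] vise [  0.4 -30.1] yaw 86.0 tilt [-0.  0. -1.] | az 0.01 dx dy dz [ 0.2  -0.02 -0.01]
clock: 67.7
eef_pos: [0.5781, -0.102, 0.0776]
tool_rot: [0.732, 0.682, 0.0, -0.0]
ft_force: [0.1, -0.1, -1.3]
grip_width: 0.0179
clock 67.7 tcp [ 578.1 -102.    77.6] vise [  0.4 -26.4] yaw 85.9 tilt [ 0.  0. -1.] | az 0.0 dx dy dz [ 0.06 -0.02 -0.01]
```

View pics/w52.png

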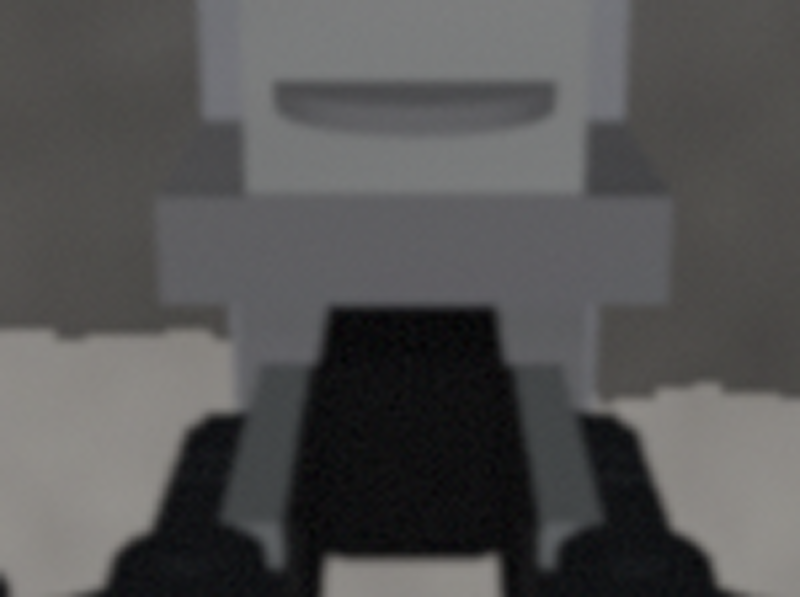

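```bash
python3 -m handwheel '[{"dx":0.06,"dy":0,"dz":0,"ax":0,"ay":0,"az":0},{"dx":0.04,"dy":0,"dz":0,"ax":0,"ay":0,"az":0},{"dx":0,"dy":0,"dz":0,"ax":0,"ay":0,"az":0}]'
python3 -m handwheel '[{"dx":0.05,"dy":0,"dz":0,"ax":0,"ay":0,"az":0},{"dx":0.05,"dy":0,"dz":0,"ax":0,"ay":0,"az":0},{"dx":0,"dy":0,"dz":0,"ax":0,"ay":0,"az":0}]'
python3 go.py v 0 -25 78 0
python3 - <<'E'
from go import *
p=bot.camera('wrist'); up(p,'w53',box=(180,160,330,272))
E
```

```text
clock: 68.05
eef_pos: [0.5783, -0.1002, 0.0777]
tool_rot: [0.732, 0.681, -0.0, 0.0]
ft_force: [-1.5, -1.4, -0.8]
grip_width: 0.0174
clock: 68.35
eef_pos: [0.5783, -0.1, 0.0778]
tool_rot: [0.732, 0.681, -0.002, 0.002]
ft_force: [-2.1, -8.4, -0.6]
grip_width: 0.0181
clock 68.3 tcp [ 578.3 -100.    77.8] vise [  0.4 -24.5] yaw 85.8 tilt [-0.    -0.006 -1.   ] | az -0.01 dx dy dz [-0.02 -0.02 -0.01]
```

View pics/w53.png

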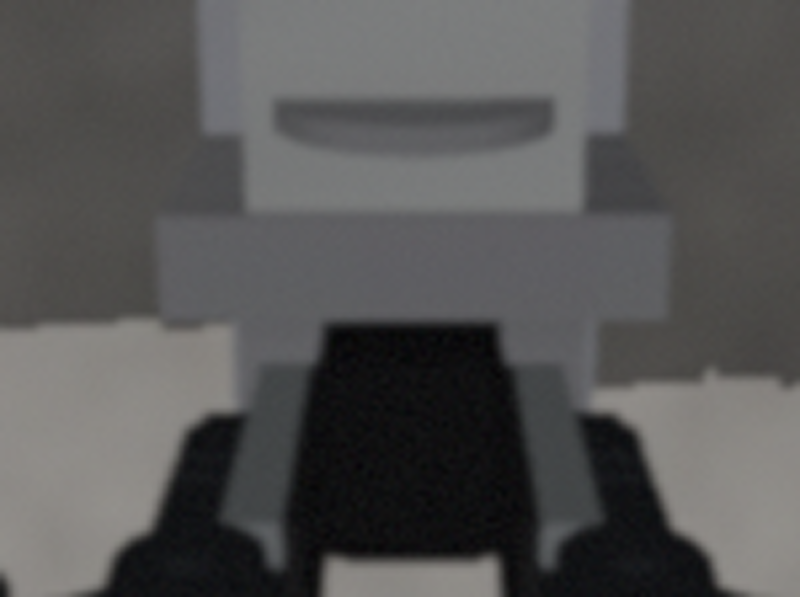

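```bash
python3 -m handwheel '[{"dx":-0.05,"dy":0,"dz":0.04,"ax":0,"ay":0,"az":0},{"dx":0,"dy":0,"dz":0.04,"ax":0,"ay":0,"az":0},{"dx":0,"dy":0,"dz":0.02,"ax":0,"ay":0,"az":0},{"dx":0,"dy":0,"dz":0,"ax":0,"ay":0,"az":0}]'
python3 go.py v 0 -25 75.2 0
python3 -m handwheel '[{"dx":0,"dy":0,"dz":0,"ax":0,"ay":0,"az":0},{"dx":0,"dy":0,"dz":0,"ax":0,"ay":0,"az":0},{"dx":0,"dy":0,"dz":0,"ax":0,"ay":0,"az":0},{"dx":0,"dy":0,"dz":0,"ax":0,"ay":0,"az":0},{"dx":0,"dy":0,"dz":0,"ax":0,"ay":0,"az":0}]' 1
python3 -m handwheel '[{"dx":0,"dy":0,"dz":-0.5,"ax":0,"ay":0,"az":0},{"dx":0,"dy":0,"dz":-0.8,"ax":0,"ay":0,"az":0},{"dx":0,"dy":0,"dz":-1,"ax":0,"ay":0,"az":0},{"dx":0,"dy":0,"dz":-1,"ax":0,"ay":0,"az":0},{"dx":0,"dy":0,"dz":-0.5,"ax":0,"ay":0,"az":0},{"dx":0,"dy":0,"dz":0,"ax":0,"ay":0,"az":0},{"dx":0,"dy":0,"dz":0,"ax":0,"ay":0,"az":0}]' 1
python3 - <<'E'
from go import *
import pickle
p=bot.camera('wrist'); up(p,'w54'); pickle.dump(p,open('w54.pkl','wb')); p=bot.camera('side'); up(p,'s54',box=(220,130,360,240))
E
```

```text
clock: 68.8
eef_pos: [0.5787, -0.1002, 0.0759]
tool_rot: [0.732, 0.681, -0.001, 0.002]
ft_force: [-1.4, -5.6, 1.5]
grip_width: 0.0178
clock 68.8 tcp [ 578.7 -100.2   75.9] vise [  0.9 -24.6] yaw 85.9 tilt [ 0.001 -0.003 -1.   ] | az -0.01 dx dy dz [-0.01 -0.04  0.03]
clock: 69.3
eef_pos: [0.5784, -0.098, 0.0751]
tool_rot: [0.732, 0.682, 0.0, -0.0]
ft_force: [-0.1, -0.4, -0.2]
grip_width: 0.0856
clock: 70.0
eef_pos: [0.5781, -0.0984, 0.1698]
tool_rot: [0.732, 0.682, -0.0, -0.0]
ft_force: [-0.7, 0.4, 0.3]
grip_width: 0.0851
```

View pics/w54.png

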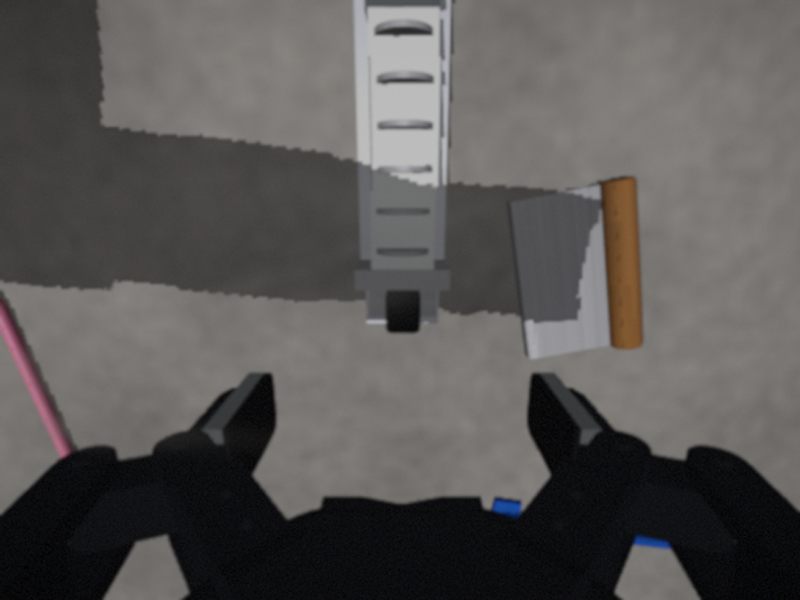

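View pics/s54.png

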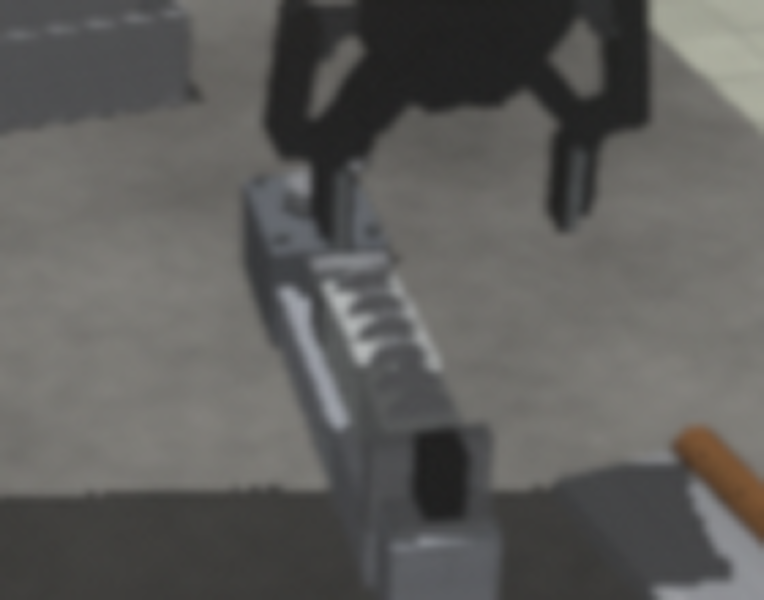

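```bash
python3 -m handwheel '[{"dx":0.8,"dy":0,"dz":-0.3,"ax":0,"ay":0,"az":0},{"dx":0.9,"dy":0,"dz":0,"ax":0,"ay":0,"az":0},{"dx":0.9,"dy":0,"dz":0,"ax":0,"ay":0,"az":0},{"dx":0.9,"dy":0,"dz":0,"ax":0,"ay":0,"az":0},{"dx":0.9,"dy":0,"dz":0,"ax":0,"ay":0,"az":0},{"dx":0,"dy":0,"dz":0,"ax":0,"ay":0,"az":0},{"dx":0,"dy":0,"dz":0,"ax":0,"ay":0,"az":0}]' 1
python3 - <<'E'
from go import *
import pickle
q=pickle.load(open('w54.pkl','rb')); up(q,'w54c',box=(215,150,305,217))
p=bot.camera('wrist'); up(p,'w55',box=(200,80,320,170))
E
```

```text
clock: 70.8
eef_pos: [0.5854, 0.0116, 0.1763]
tool_rot: [0.731, 0.682, -0.001, -0.001]
ft_force: [-0.9, -0.5, -0.3]
grip_width: 0.0852
```

View pics/w54c.png

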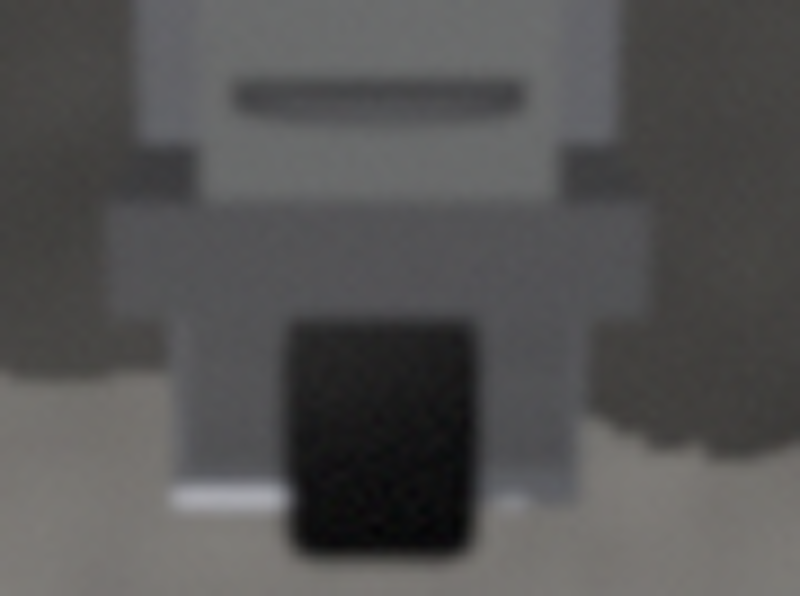

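View pics/w55.png

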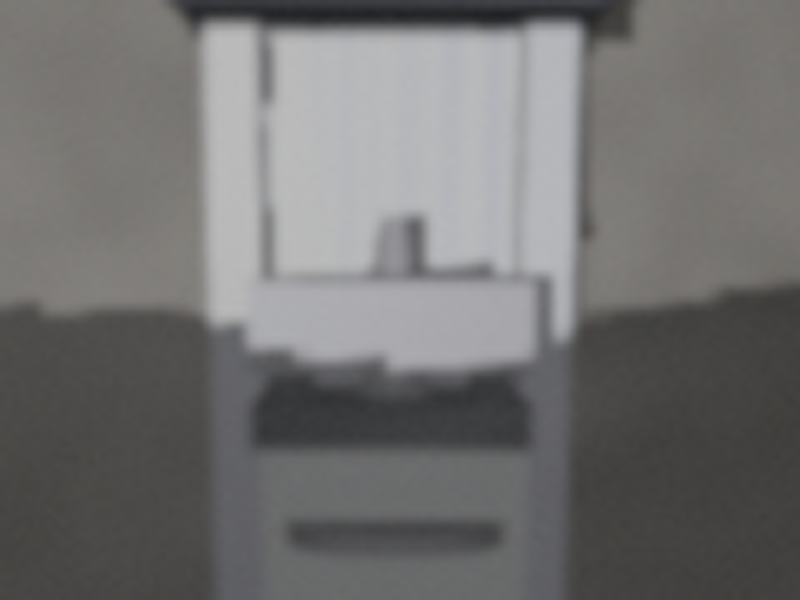

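```bash
python3 - <<'E'
from go import *
import pickle
q=pickle.load(open('w54.pkl','rb'))
print('head front y',w2v(*atz(q,(256.7,185.6),.0845)[:2]),'cheek outer',w2v(*atz(q,(240,150+320/8.889-.44),.075)[:2]),'cheek inner',w2v(*atz(q,(240,150+203/8.889-.44),.075)[:2]))
p=bot.camera('wrist'); 
a=w2v(*atz(p,(256.7,121.3),.075)[:2])[1]; b=w2v(*atz(p,(256.7,146.3),.073)[:2])[1]; print('jaw',a,b,a-b)
print(w2v(*atz(p,(200+400/6.667,80+215/6.667),.0495)[:2]),'tip')
for n in ('top','side'): up(bot.camera(n),'f_'+n)
print(bot.get_obs()['clock'])
E
```

```text
head front y [-0.80344728 -9.93990184] cheek outer [-16.04216828 -12.18958786] cheek inner [-1.58395345e+01 -1.39887784e-02]
jaw 153.85877540173735 131.89895545093583 21.959819950801517
[  1.7761821  162.12174825] tip
71.0
```

View pics/f_side.png

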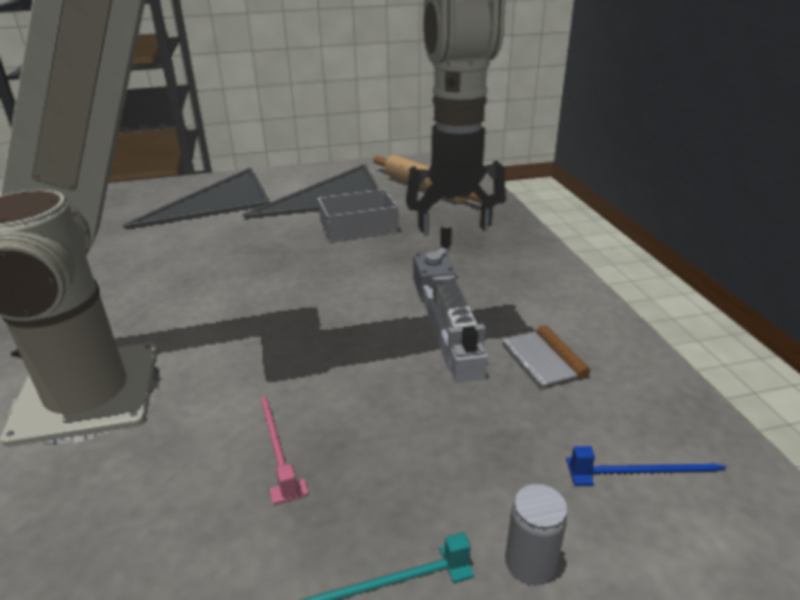

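```bash
python3 -c "
from workcell import bot
print(bot.job_done())"
```

```text
the job is handed in; nothing more can be done
None
```

The cutter is back together and the job is handed in at about 71 s of the 200 s. No verdict is reported.

**What I did:** I stood all six carriers in the channel and wound the crank about 325°, which clamped the row. I then threaded the axle through the cheek, the carriers and the jaw, released it and lifted clear.

**Last checks from the pictures:**
- **Clamping:** the plate is pressed in about 3.5–4 mm, and the row is tight against the cheek with the plate front at about 132 mm.
- **Axle:** pushing on met about 8 N at the cheek. The tip stands out behind the jaw at y ≈ 162 mm, which puts the shoulder within about 1 mm of home. The tip is within about 2 mm of the middle line.
- **Disagreement:** measuring the head's front edge gave y ≈ -9.9 mm instead of -12 mm, which I put down to the camera's 2 mm calibration.
- **Bystanders:** the shaker, pan and scraper look undisturbed, judged by eye only.

**One mishap:** I first gripped the last carrier too high and held it by the blade. I set it down and gripped it again before placing it.

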